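# Turn the slide cassette over under the lamp hood and start its second exposure

### The job

The slide cassette in the exposure bay has had its dark face exposed: turn it over under the low hood so that its white face is up, handle still towards the robot, and leave it lying flat and square on the blue pad, fully home against the red back stop. Then push the green-knobbed lever fully over, away from the robot, to start the second exposure. Keep the cassette in the bay throughout, set it down gently rather than letting it topple or drop, do not bump the hood, and leave the bottle, beaker and tip box alone.

Things in the scene. Friction and masses are not known exactly. Their poses are not given: they have to be found in the camera images.
- bay: Fixed exposure bay: white plinth, steel deck 170 mm deep (x), 250 mm wide (y), its top 110 mm above the table. Origin on the table below the middle of the deck's front edge; x into the bay, away from the robot, y left, z up. Free space in front of it. Red back stop 25 mm high, its face at x = 125 mm. 12 mm posts at x = 40 and 160, y = +-115 mm; back and sides otherwise open.
- hood: Fixed amber see-through hood plate of the bay, 135 mm deep, 250 mm wide, 10 mm thick; same frame and origin as bay. It covers x = 32.5 to 167.5 mm; its underside is 104 mm above the deck (z = 214 mm), its top fittings reach z = 240 mm.
- cassette: Loose slide cassette, 0.16 kg: housing 90 (x) x 72 (y) x 36 mm (z), black half at +z, white half at -z, and an orange bar handle from its -x face to x = -175 mm. Origin: housing's centre. Starts black face up on the deck, 15 to 35 mm short of the stop, nearly square, its handle out towards the robot beyond the deck. It can stand steadily on its long side (36 mm wide).
- home (a point): Middle of the blue pad (90 x 102 mm, flush, look only) on the deck top; axes as the bay's, at x = 80 mm, z = 110 mm there. With the cassette home its origin is 18 mm above this point and its +z points down.
- handle (a point): Good grip point on the handle's axis, 130 mm from the housing's centre, 45 mm from the free end; axes as the cassette's. The handle is a 20 x 20 mm square bar on the housing's axis (y = z = 0), set cornerwise: its flats lie at 45 degrees to the housing's faces. With the cassette home this point is 50 mm in front of the deck's edge and 82 mm in front of the hood's edge.
- switch_base: Fixed grey switch block on the table, 70 x 50 mm, 25 mm high, beside the bay on the left or the right. Origin at the centre of its underside; x is the way the lever is thrown (away from the robot). The lever turns on an axis along y, 22 mm above the table.
- switch (a joint): Angle of the lever, rad: 0 = leaning 0.5 rad towards the robot (off), 1.0 = leaning 0.5 rad away (on, its end stop). It is light (about 1 N at the knob) and stays where it is left. It starts at 0 to 0.15.
- switch_tip (a point): Centre of the lever's green knob, a ball 26 mm in diameter 80 mm from the lever's axis, about 92 mm above the table at either end of its travel.
- bottle: Loose amber bottle with a blue cap, 56 mm diameter, 115 mm high, standing beside the bay on the side away from the switch; bystander. Origin at its foot.
- beaker: Loose clear beaker, 64 mm diameter, 75 mm high; bystander beyond the bay on the left. Origin at its foot.
- tipbox: Loose blue tip box, 120 x 85 mm, 65 mm high; bystander beyond the bay on the right. Origin at its foot.

How it is judged (in metres and radians):
On the way, in this order (a step that is already met when the one before it is completed fails the run):
1. the cassette lies white face up, home against the back stop, released, with the lever still off (angle between cassette's own z axis and vertical above 3.02 rad and x of cassette in the frame of bay between 0.0755 and 0.086 m and y of cassette in the frame of bay between -0.015 and 0.015 m and z of cassette in the frame of bay between 0.123 and 0.132 m and angle between the x axis of cassette and the x axis of bay, either way round below 0.12 rad and linear speed of cassette below 0.02 m/s and angular speed of cassette below 0.1 rad/s and contact force between cassette and the fingers below 0.1 N and value of joint switch below 0.3 rad), for 0.2 s.
2. the lever is fully over (value of joint switch above 0.88 rad), for 0.2 s.
At the end, for the whole second after the job is handed in: The cassette lies flat on the deck white face up (within 7 degrees), handle towards the robot, its housing within 4.5 mm of the back stop, within 15 mm of the pad's middle sideways and square within 7 degrees, released and at rest; the lever is over past 0.88 rad (angle between cassette's own z axis and vertical above 3.02 rad and x of cassette in the frame of bay between 0.0755 and 0.086 m and y of cassette in the frame of bay between -0.015 and 0.015 m and z of cassette in the frame of bay between 0.123 and 0.132 m and angle between the x axis of cassette and the x axis of bay, either way round below 0.12 rad and linear speed of cassette below 0.02 m/s and angular speed of cassette below 0.1 rad/s and contact force between cassette and the fingers below 0.1 N and value of joint switch above 0.88 rad); the robot touches nothing.
It fails at once if the hood is bumped (over 15 N) (contact force between hood and anything else above 15 N).
It fails at once if the cassette topples or is dropped or thrown (turning faster than 7 rad/s or moving faster than 0.7 m/s) (angular speed of cassette above 7 rad/s or linear speed of cassette above 0.7 m/s).
It fails at once if the cassette is taken out of the bay (its housing's centre less than 10 mm inside the deck's front edge, or more than 90 mm off the bay's middle) (x of cassette in the frame of bay below 0.01 m or y of cassette in the frame of bay above 0.09 m or y of cassette in the frame of bay below -0.09 m).
It fails at once if a bystander is moved more than 30 mm or tipped (distance of any of bottle, beaker, tipbox from where it was at the start of the episode above 0.03 m or angle between any of bottle, beaker, tipbox's own z axis and vertical above 0.4 rad).
It also fails if it takes over 67 s, if anything falls off the work surface, if the arm or the gripper's body presses on something with over 40 N, if the wrist force passes 120 N, or if a joint passes its speed limit or range.

### The arm

A 6-joint arm with a two-finger parallel gripper is mounted at the origin on the work surface. World frame = base frame: x ahead of the robot, y to its left, z up, the work surface at z = 0. Lengths are in mm, angles in degrees, forces in N, time in s.
With the tool pointing down it reaches from about 300 to 850 mm from the base axis. Payload 4.2 kg.
Tool frame: the origin (TCP) lies at the very end of the fingers, on their centre line; the grasp point (between the pads) lies 19 mm behind it; z points along the fingers, y is the direction in which the jaws open and shut (so a half turn about z gives the same grasp; the last joint's range is limited). The gripper opens to 91 mm and grips with 3 to 60 N. Pads are 32 mm wide; open, the fingers measure 118 mm over their backs; the gripper's body (76 mm by 178 mm) begins 60 mm behind the grasp point.
Start: joints at [61.937, 18.312, 89.639, -0, 72.044, -1.146], TCP at [260.314, 512.722, 175.376] pointing down, gripper open.
Joint ranges: [-177.97, 177.97], [-48.28, 115.42], [12.27, 149.76], [-77.06, 257.06], [2.81, 150.46], [-146.56, 146.56]. Speed limits (degrees/s): [147.25, 147.25, 180, 180, 180, 180].

### API

Orientations are given as [roll, pitch, yaw] about the fixed x, y, z axes, in that order (R = Rz(yaw) Ry(pitch) Rx(roll)).
In Python, from workcell import env gives the robot as it stands. The module is installed in compiled form; this text tells all that it offers.
- The arm moves only by the tool arm_command, never from a script. Its argument "targets" is a list of rows, each a list of 5 numbers: the closure, from 0 (fully open) to 1 (shut), then the shift along the tool's x, y, z each as a share of 50 cm, from -1 to 1, then the turn about the tool's z as a share of pi/4 rad, from -1 to 1. A call has 1 to 8 rows; each row is the pose to reach, as a shift and turn from the pose measured when the call began, along the tool's axes at that moment; what a row does not reach only later rows make up. A row lasts 1/12 s, in which the tool goes at most 41.7 mm and 7.16 degrees, less where a joint would pass 70% of its speed; a pose out of reach is approached as far as the arm can. A call with a number of a shift or a turn outside -1 to 1 is refused whole. A call with a gripper value outside its range is refused whole. The fingers move at their own pace and stop on an object; "squeeze" is the grip in N (left out, the last holds). Time passes only in rows, so rows that repeat a pose let the fingers close. It gives the time, the measured TCP pose, the force and the opening at its end, in the units of the state.
- env.state(): the state, without advancing time (a new reading comes with each control period).
- env.grab_frame(name): name is "side" or "top"; returns the picture (480x640x3 uint8, red, green, blue); there is no depth.
- env.camera_params(name): a dict with "camera_matrix" (3x3 intrinsics, pixels), "R" (3x3) and "t" (3): a world point X has camera coordinates R X + t. Camera axes: x right, y down, z forward; pixel columns grow to the right and rows downward; lengths in mm; the calibration is good to about 2 mm. A picture is of the moment at which its call begins. camera_params takes no time and is no camera call.
- env.job_done(): hands the job in, once; it reports no verdict.
The state is a dict: "time_s": time; "qpos": joint angles; "qvel": joint speeds; "effort": joint torques, N m; "ee_pos": TCP position; "ee_rot": TCP orientation; "force": force on the tool from outside, world axes, zero at the start; "torque": the same for the moment, N m; "gripper_width": finger opening in mm.
Only numpy, scipy, OpenCV 4.12 (cv2) and the standard library are available. Lean on these libraries where they do the work, as an engineer would, in place of code of your own. Each camera call takes 0.05 s, during which the arm holds its last target.

## Working session

There is one attempt and no reset: what is moved stays moved. The work goes in short steps, Python scripts to look and compute and a tool call to move; the robot and the scene stay as the last step left them, time stands still between calls to the robot, and variables do not carry over. Pictures are saved under pics/ and viewed, and the job is handed in when it is done.

Besides the shell and the picture viewer there is one more tool, called after ">>>" as name(argument=value, ...), one argument or row to a line, values as JSON. arm_command: Moves the arm, as the interface text tells. Shift numbers are shares of 50 cm and turn numbers shares of pi/4 rad, none past 1 either way. Its arguments: {"type":"object","properties":{"targets":{"type":"array"},"squeeze":{"type":"number"}},"required":["targets"]}

```bash
mkdir -p pics; ls
python3 - <<'E'
from workcell import env
import cv2,numpy as np
np.set_printoptions(precision=3,suppress=True)
for k,v in env.state().items(): print(k,v)
for n in("side","top"):
    p=env.camera_params(n);print(n,p)
    im=env.grab_frame(n);cv2.imwrite(f"pics/{n}0.png",im[:,:,::-1])
E
```

```text
pics
time_s 0.0
qpos [61.939 18.351 89.706 -0.005 72.044 -1.145]
qvel [-0.039  0.109  0.038 -0.015 -0.071 -0.027]
effort [ -0.003 -41.246 -23.197   0.072   0.046  -0.   ]
ee_pos [260.039 512.192 174.527]
ee_rot [-179.898    0.003  153.086]
force [ 0.604  0.287 -0.188]
torque [ 0.034  0.028 -0.014]
gripper_width 91.29400897222268
side {'camera_matrix': array([[492.195,   0.   , 311.969],
       [  0.   , 492.195, 245.115],
       [  0.   ,   0.   ,   1.   ]]), 'R': array([[ 0.877, -0.481,  0.012],
       [-0.342, -0.642, -0.686],
       [ 0.337,  0.597, -0.727]]), 't': array([-491.808,  273.125,  966.365])}
top {'camera_matrix': array([[583.536,   0.   , 322.229],
       [  0.   , 583.536, 227.437],
       [  0.   ,   0.   ,   1.   ]]), 'R': array([[-0.015, -1.   ,  0.007],
       [-0.994,  0.015, -0.108],
       [ 0.108, -0.008, -0.994]]), 't': array([  -6.506,  568.628, 1471.227])}
```

View pics/side0.png

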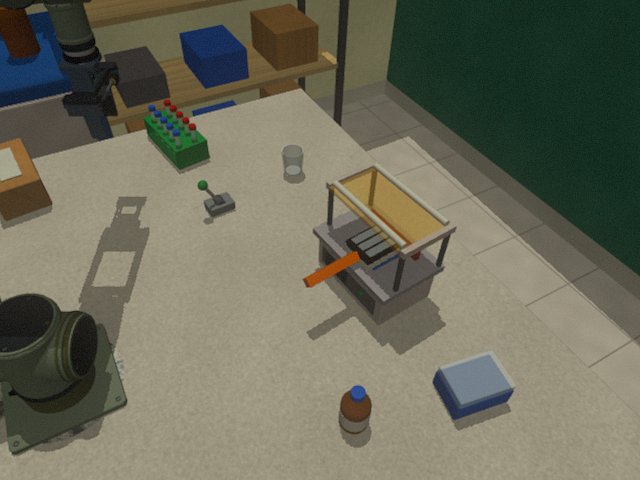

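View pics/top0.png

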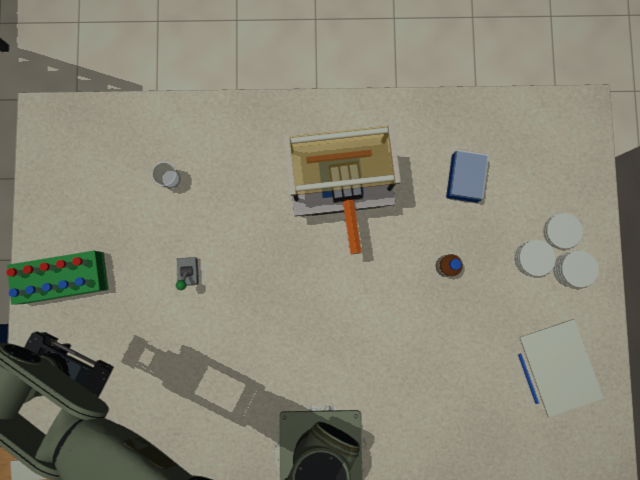

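The side view shows the bay at about (385,240), with the cassette handle pointing at the robot. The switch is on the left at (215,200), and the bottle is on the right at (355,410). I'll enlarge the crops to measure.

Run:
```python
import cv2
a=cv2.imread("pics/top0.png")[110:270,260:420];b=cv2.imread("pics/side0.png")[150:330,290:470]
cv2.imwrite("pics/c1.png",cv2.resize(a,(600,600),interpolation=cv2.INTER_CUBIC))
cv2.imwrite("pics/c2.png",cv2.resize(b,(600,600),interpolation=cv2.INTER_CUBIC))
```

```text
(no output)
```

View pics/c1.png

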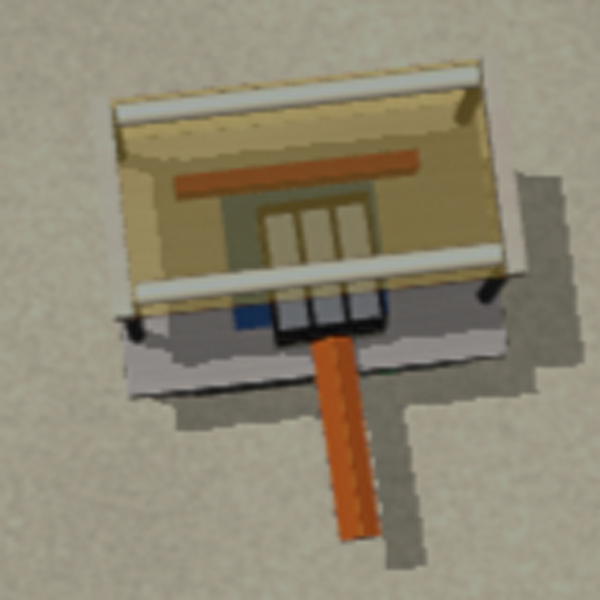

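View pics/c2.png

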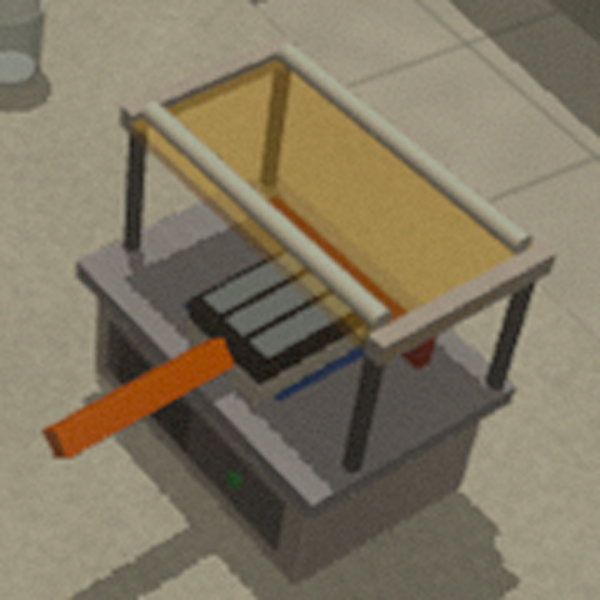

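```bash
cat > h.py <<'E'
import numpy as np
from workcell import env
np.set_printoptions(precision=2,suppress=True)
def ray(n,u,v):
    p=env.camera_params(n);K=np.array(p["camera_matrix"]);R=np.array(p["R"]);t=np.array(p["t"])
    return -R.T@t, R.T@np.linalg.solve(K,[u,v,1.])
def onz(n,u,v,z):
    c,d=ray(n,u,v);return c+d*(z-c[2])/d[2]
def tri(a,b):
    (c,d),(e,f)=a,b
    s=np.linalg.lstsq(np.c_[d,-f],e-c,rcond=None)[0]
    return (c+d*s[0]+e+f*s[1])/2, np.linalg.norm(c+d*s[0]-e-f*s[1])
def proj(n,X):
    p=env.camera_params(n);x=np.array(p["camera_matrix"])@(np.array(p["R"])@X+p["t"]);return x[:2]/x[2]
E
python3 - <<'E'
from h import *
T=lambda u,v,z:onz("top",260+u*160/600,110+v*160/600,z)
S=lambda u,v,z:onz("side",290+u*.3,150+v*.3,z)
l,r=T(125,397,110),T(505,355,110);print("deck",l,r,np.linalg.norm(l-r),(l+r)/2,np.degrees(np.arctan2(*(l-r)[[1,0]]))-90)
l2,r2=S(80,265,110),S(310,507,110);print("deck side",l2,r2,np.linalg.norm(l2-r2),(l2+r2)/2,np.degrees(np.arctan2(*(l2-r2)[[1,0]]))-90)
a,b=T(177,198,135),T(418,172,135);print("stop",a,b)
a,b=T(277,343,146),T(385,330,146);print("house near",a,b,(a+b)/2,np.linalg.norm(a-b),np.degrees(np.arctan2(*(a-b)[[1,0]]))-90)
a,b=T(335,338,142),T(361,537,142);print("ridge",a,b,np.degrees(np.arctan2(*(a-b)[[1,0]])))
print("end side",S(55,445,128))
import cv2
im=cv2.imread("pics/top0.png");si=cv2.imread("pics/side0.png")
for n,m in(("top",im),("side",si)):
    hsv=cv2.cvtColor(m,cv2.COLOR_BGR2HSV);g=cv2.inRange(hsv,(50,120,60),(75,255,255))
    k,lab,st,c=cv2.connectedComponentsWithStats(g)
    print(n,[(c[i],st[i,4]) for i in range(1,k) if st[i,4]>30])
E
```

```text
deck [589.33  55.71 110.  ] [ 613.37 -192.72  110.  ] 249.5979589222031 [601.35 -68.5  110.  ] 5.527872973952384
deck side [590.82  47.87 110.  ] [ 613.09 -195.2   110.  ] 244.09248739820848 [601.96 -73.67 110.  ] 5.235197048825455
stop [715.22  19.79 135.  ] [ 730.19 -136.43  135.  ]
house near [617.92 -42.84 146.  ] [ 625.3  -111.81  146.  ] [621.61 -77.32 146.  ] 69.3674641576922 6.108227775929848
ridge [621.23 -80.06 142.  ] [493.76 -93.91 142.  ] 6.19884044168211
end side [494.74 -94.69 128.  ]
top [(array([ 55.72, 277.86]), np.int32(2509)), (array([180.38, 284.29]), np.int32(65))]
side [(array([173.99, 139.26]), np.int32(1165)), (array([201.94, 183.94]), np.int32(48))]
```

>>> arm_command(
  targets=[
    [0, 0, 0, -0.16, 0],
    [0, 0, 0, -0.32, 0],
    [0, 0, 0, -0.48, 0],
    [0, 0, 0, -0.5, 0],
    [0, 0, 0, -0.5, 0],
  ],
)

```text
time_s: 0.52
ee_pos: [259.9, 512.0, 385.4]
ee_rot: [-179.9, -0.0, 153.1]
force: [0.1, 0.8, 0.1]
gripper_width: 91.3
```

```bash
cat > s.py <<'E'
from h import *
import json
s=env.state()
for k in("time_s","qpos","ee_pos","ee_rot","force","gripper_width"): print(k,np.array(s[k]))
open("log.txt","a").write(json.dumps({k:np.array(s[k]).tolist() for k in("qpos","ee_pos","ee_rot")})+"\n")
E
python3 s.py; python3 -c "
from h import *
print(tri(ray('top',180.4,284.3),ray('side',201.9,183.9)))"
```

```text
time_s 0.5167
qpos [ 61.94  15.69  64.02   0.   100.41  -1.15]
ee_pos [259.91 511.98 385.45]
ee_rot [-179.88   -0.    153.08]
force [0.12 0.83 0.14]
gripper_width 91.32365824979401
(array([426.74, 332.02,  98.79]), np.float64(1.260667118213639))
```

>>> arm_command(
  targets=[
    [0, 0, 0.16, -0.16, 0],
    [0, 0, 0.32, -0.32, 0],
    [0, 0, 0.48, -0.4, 0],
    [0, 0, 0.64, -0.4, 0],
    [0, 0, 0.8, -0.4, 0],
    [0, 0, 0.9, -0.4, 0],
    [0, 0, 0.9, -0.4, 0],
    [0, 0, 0.9, -0.4, 0],
  ],
)

```text
time_s: 1.18
ee_pos: [337.7, 665.1, 443.2]
ee_rot: [178.5, -0.0, 153.1]
force: [0.6, -0.6, 0.6]
gripper_width: 91.2
```

```bash
python3 s.py
```

```text
time_s 1.1833
qpos [ 62.18  40.89  12.29   0.03 125.36  -0.88]
ee_pos [337.74 665.14 443.21]
ee_rot [178.54  -0.   153.08]
force [ 0.61 -0.61  0.59]
gripper_width 91.15606490059781
```

>>> arm_command(
  targets=[
    [0, 0, 0.9, -0.3, 0],
    [0, 0, 0.9, -0.3, 0],
    [0, 0, 0.9, -0.3, 0],
    [0, 0, 0.9, -0.3, 0],
    [0, 0, 0.9, -0.3, 0],
    [0, 0, 0.9, -0.3, 0],
  ],
)

```text
time_s: 1.68
ee_pos: [363.2, 715.2, 391.8]
ee_rot: [176.8, 0.0, 153.1]
force: [-0.8, 0.5, -0.8]
gripper_width: 91.0
```

```bash
python3 s.py
```

```text
time_s 1.6833
qpos [ 62.24  44.81  12.28   0.05 119.66  -0.82]
ee_pos [363.16 715.21 391.83]
ee_rot [176.76   0.   153.08]
force [-0.79  0.47 -0.84]
gripper_width 90.95106238843873
```

>>> arm_command(
  targets=[
    [0, 0, 1, -0.6, 0],
  ],
)

```text
time_s: 1.77
ee_pos: [367.4, 723.5, 391.1]
ee_rot: [175.5, 0.0, 153.1]
force: [-0.2, 0.4, -0.6]
gripper_width: 91.0
```

```bash
python3 s.py
```

```text
time_s 1.7667
qpos [ 62.24  44.85  12.4    0.08 118.21  -0.81]
ee_pos [367.39 723.52 391.09]
ee_rot [175.46   0.   153.08]
force [-0.16  0.36 -0.58]
gripper_width 90.9868985510115
```

>>> arm_command(
  targets=[
    [0, 0, 1, -0.6, 0],
  ],
)

```text
time_s: 1.85
ee_pos: [370.9, 730.6, 395.2]
ee_rot: [173.9, -0.0, 153.1]
force: [-0.1, -0.2, -0.1]
gripper_width: 91.2
```

```bash
python3 s.py
cat > fit.py <<'E'
from h import *
import json
from scipy.optimize import least_squares
L=[json.loads(l) for l in open("log.txt")]
def fk(p,q):
    q=np.radians(q);a=q[1];b=a+q[2];c=b+q[4]
    r=p[0]+p[1]*np.sin(a)+p[2]*np.sin(b)+p[3]*np.cos(b)+p[5]*np.sin(c)
    z=p[4]+p[1]*np.cos(a)+p[2]*np.cos(b)-p[3]*np.sin(b)+p[5]*np.cos(c)
    return r,z
def f(p):
    o=[]
    for l in L:
        r,z=fk(p,l["qpos"]);e=l["ee_pos"];o+=[r-np.hypot(e[0],e[1]),z-e[2]]
    return o+list(1e-3*(p-np.array([0,350,350,0,350,250])))
s=least_squares(f,[0,350,350,0,350,250]);print(s.x,np.abs(s.fun).max())
E
python3 fit.py
```

```text
time_s 1.85
qpos [ 62.23  44.67  12.32   0.11 116.9   -0.8 ]
ee_pos [370.94 730.59 395.16]
ee_rot [173.88  -0.   153.08]
force [-0.08 -0.25 -0.12]
gripper_width 91.21243780281588
[  0.23 591.67 416.92  25.22 140.56 374.37] 0.2416748178136819
```

>>> arm_command(
  targets=[
    [0, 0, 1, -0.7, 0],
  ],
)

```text
time_s: 1.93
ee_pos: [373.8, 736.1, 401.5]
ee_rot: [172.3, -0.0, 153.1]
force: [-1.1, 0.2, -0.6]
gripper_width: 91.4
```

>>> arm_command(
  targets=[
    [0, 0, 1, -0.2, 0],
  ],
)

```text
time_s: 2.02
ee_pos: [380.2, 748.9, 400.0]
ee_rot: [170.5, -0.0, 153.1]
force: [0.3, 0.3, -0.0]
gripper_width: 91.0
```

>>> arm_command(
  targets=[
    [0, 0, 1, 0, 0],
  ],
)

```text
time_s: 2.1
ee_pos: [389.5, 767.1, 390.0]
ee_rot: [168.8, 0.0, 153.1]
force: [-0.1, 0.2, -0.5]
gripper_width: 91.6
```

>>> arm_command(
  targets=[
    [0, 0, 1, -1, 0],
  ],
)

```text
time_s: 2.18
ee_pos: [390.7, 769.4, 395.2]
ee_rot: [167.8, -0.0, 153.1]
force: [0.1, 0.4, -3.5]
gripper_width: 91.3
```

>>> arm_command(
  targets=[
    [0, 0, 1, -1, 0],
    [0, 0, 1, -1, 0],
  ],
)

```text
time_s: 2.35
ee_pos: [385.8, 759.9, 428.0]
ee_rot: [165.8, -0.0, 153.1]
force: [0.6, -0.4, 0.8]
gripper_width: 91.4
```

```bash
python3 s.py;python3 fit.py
```

```text
time_s 2.35
qpos [ 62.22  42.94  12.27   0.23 110.55  -0.76]
ee_pos [385.76 759.86 427.98]
ee_rot [165.76  -0.   153.08]
force [ 0.59 -0.43  0.79]
gripper_width 91.38857084707652
[  0.2  591.7  416.94  25.21 140.45 374.3 ] 0.24170280406173958
```

```bash
cat >> fit.py <<'E'
for d6 in (250,300,340,374,400):
    g=lambda p:f(np.r_[p,d6])
    s2=least_squares(g,s.x[:5]);print(d6,s2.x,np.abs(s2.fun).max(),np.sqrt(np.mean(s2.fun**2)))
E
python3 fit.py
```

```text
[  0.2  591.7  416.94  25.21 140.45 374.3 ] 0.24170280406173958
250 [-16.58 611.8  425.56  40.42  10.38] 17.898613420970946 5.063454754477254
300 [ -9.83 603.72 422.09  34.3   62.7 ] 10.698508294844487 3.0274160937301473
340 [ -4.43 597.25 419.32  29.41 104.56] 4.938421454202512 1.399536256848536
374 [  0.16 591.75 416.96  25.24 140.13] 0.24175155228637596 0.08355535018439543
400 [  3.67 587.55 415.16  22.06 167.34] 3.7017076259146506 1.0499550972445713
```

```bash
cat > kin.py <<'E'
from h import *
import json
from scipy.spatial.transform import Rotation as Rn
from scipy.optimize import least_squares
P=[0.2,591.7,416.94,25.21,140.45,374.3]; D=11.4
lo=np.radians([-177.97,-48.28,12.27,-77.06,2.81,-146.56]);hi=np.radians([177.97,115.42,149.76,257.06,150.46,146.56])
E=lambda a,t:Rn.from_rotvec(np.array(a)*t)
def fk(q,full=False):
    # arm-plane frame: x out, y left, z up; link dirs measured from up, toward out
    R1=E([0,0,1],q[0]);R2=R1*E([0,1,0],q[1]);R3=R2*E([0,1,0],q[2])
    R4=R3*E([0,0,1],q[3]);R5=R4*E([0,1,0],q[4]);R6=R5*E([0,0,1],q[5])
    sh=R1.apply([P[0],D,0])+[0,0,P[4]]
    el=sh+R2.apply([0,0,P[1]]);wr=el+R3.apply([P[3],0,P[2]])
    tcp=wr+R5.apply([0,0,P[5]])
    Rt=R6*E([0,0,1],np.pi/2)
    return (tcp,Rt,el,wr) if full else (tcp,Rt)
def err(q,p,R,w):
    a,B=fk(q);return np.r_[(a-p)/1000,w*(R*B.inv()).as_rotvec()]
def solve(q,p,R,w=0.65):
    q=np.clip(q,lo+1e-4,hi-1e-4)
    s=least_squares(lambda x:np.r_[err(x,p,R,w),1e-3*(x-q)],q,bounds=(lo,hi),method="trf");return s.x
def cmd(q,sh,turn,w=0.65,n=8):
    """follow straight path to the target in n small steps"""
    p,R=fk(q);sh=np.array(sh)*500;t=turn*np.pi/4
    for k in range(1,n+1):
        p2=p+R.apply(sh*k/n);q=solve(q,p2,R*E([0,0,1],t*k/n),w)
    return q
def cur(): return np.radians(env.state()["qpos"])
E
python3 - <<'E'
from kin import *
for l in open("log.txt"):
    l=json.loads(l);p,R=fk(np.radians(l["qpos"]));R0=Rn.from_euler("xyz",l["ee_rot"],degrees=True)
    print(p-l["ee_pos"],np.degrees((R.inv()*R0).magnitude()))
# sim outward test vs observed
q=np.radians([62.24,44.81,12.28,.05,119.66,-.82])
for w in(.4,.65,1):
    q2=cmd(q,[0,.083,-.05],0,w,1);print(w,np.degrees(q2))
E
```

```text
[ 0.14  0.05 -0.  ] 3.7890977442286596e-14
[ 0.13  0.04 -0.01] 4.8369549519224334e-14
[0.13 0.03 0.  ] 1.4357145759225535e-14
[0.13 0.03 0.  ] 2.1053384612416802e-14
[0.13 0.03 0.  ] 2.8425686172336364e-14
[ 0.13  0.04 -0.  ] 3.402195375516198e-14
0.4 [ 62.24  44.34  12.27   0.1  116.76  -0.8 ]
0.65 [ 62.24  44.68  12.27   0.08 118.14  -0.81]
1 [ 62.24  44.86  12.27   0.06 118.84  -0.81]
```

```bash
cat > plan.py <<'E'
from kin import *
def rep(q,tag):
    p,R,el,wr=fk(q,True);u=R.as_matrix()[:,2]
    print(tag,"q",np.degrees(q).round(0),"tcp",p.round(0),"u az %.0f el %.0f"%(np.degrees(np.arctan2(u[1],u[0])),np.degrees(np.arcsin(u[2]))),"wr",wr.round(0))
q0=cur()
p0,R0=fk(q0)
for loc in ([450,-300,400],[500,0,400],[600,-200,400],[400,300,400],[450,-100,500]):
    q=q0.copy()
    for k in range(1,21): q=solve(q,p0+(np.array(loc)-p0)*k/20,R0)
    for i in range(4): q=cmd(q,[0,0,0],.8,n=4)
    rep(q,"at")
    for i in range(7):
        q=cmd(q,[0,0,0],1,n=6); rep(q,i)
E
python3 plan.py
```

```text
at q [-44.  14.  66.  14. 104.  40.] tcp [ 450. -300.  400.] u az 63 el -76 wr [ 408. -382.  763.]
0 q [-44.  14.  66.  14. 104.  85.] tcp [ 450. -300.  400.] u az 63 el -76 wr [ 408. -382.  763.]
1 q [-44.  14.  66.  14. 104. 130.] tcp [ 450. -300.  400.] u az 63 el -76 wr [ 408. -382.  763.]
2 q [-62.  10.  80.  18.  98. 147.] tcp [ 331. -354.  349.] u az 51 el -71 wr [ 255. -449.  703.]
3 q [-92.   3. 101.  22.  90. 147.] tcp [ 141. -344.  266.] u az 31 el -64 wr [  -1. -430.  601.]
4 q [-126.   -1.  119.   20.   87.  147.] tcp [  -3. -241.  193.] u az 14 el -58 wr [-194. -288.  512.]
5 q [-170.  -10.  131.    7.   91.  147.] tcp [-37. -65. 173.] u az -3 el -57 wr [-238.  -53.  488.]
6 q [-178.   34.  150.   32.   33.  147.] tcp [ -80. -124.  -83.] u az -28 el -54 wr [-278.  -21.  218.]
at q [-12.   5.  77.  14.  94.  71.] tcp [500.  -0. 400.] u az 63 el -76 wr [458. -82. 763.]
0 q [-12.   5.  77.  14.  94. 116.] tcp [500.  -0. 400.] u az 63 el -76 wr [458. -82. 763.]
1 q [-21.   4.  82.  17.  93. 147.] tcp [477. -56. 379.] u az 63 el -73 wr [ 427. -156.  737.]
2 q [-53.  -3. 103.
[... 2119 characters left out ...]
.]
0 q [-25.   5.  63.  15. 111. 106.] tcp [ 450. -100.  500.] u az 63 el -76 wr [ 408. -182.  863.]
1 q [-29.   4.  65.  16. 110. 147.] tcp [ 440. -118.  493.] u az 63 el -75 wr [ 395. -203.  855.]
2 q [-63.  -5.  86.  21. 107. 147.] tcp [ 262. -214.  426.] u az 50 el -69 wr [ 173. -318.  775.]
3 q [-102.  -13.   99.   18.  113.  147.] tcp [  81. -186.  386.] u az 36 el -65 wr [ -48. -280.  724.]
4 q [-142.  -20.  104.    7.  121.  147.] tcp [-11. -71. 377.] u az 24 el -64 wr [-160. -138.  714.]
5 q [-178.  -26.  105.   -9.  125.  147.] tcp [ -9.  34. 390.] u az 19 el -65 wr [-157.  -17.  730.]
6 q [-178.  -29.   77.  -42.  150.  147.] tcp [104. 117. 600.] u az 41 el -59 wr [-43. -13. 920.]
```

```bash
cat > rows.py <<'E'
from kin import *
from scipy.optimize import lsq_linear
W=np.array([1e-3]*3+[.65]*3)
vmax=np.radians(np.array([147.25,147.25,180,180,180,180])*.7/12)
def jac(q):
    p,R=fk(q);J=np.zeros((6,6))
    for i in range(6):
        d=q.copy();d[i]+=1e-6;a,B=fk(d)
        J[:3,i]=(a-p)/1e-6;J[3:,i]=(B*R.inv()).as_rotvec()/1e-6
    return J
def step(q,pt,Rt,it=2):
    p,R=fk(q);dp=pt-p;n=np.linalg.norm(dp)
    if n>41.7: dp*=41.7/n
    rv=(Rt*R.inv()).as_rotvec();m=np.linalg.norm(rv)
    if m>.125: rv*=.125/m
    pa,Ra=p+dp,Rn.from_rotvec(rv)*R
    q0=q
    l=np.maximum(lo,q0-vmax);h=np.minimum(hi,q0+vmax);q=np.clip(q,l,h)
    for _ in range(it):
        p,R=fk(q);e=np.r_[pa-p,(Ra*R.inv()).as_rotvec()]*W
        J=jac(q)*W[:,None]
        A=np.r_[J,1e-3*np.eye(6)];b=np.r_[e,np.zeros(6)]
        q=q+lsq_linear(A,b,bounds=(np.minimum(l-q,-1e-9),np.maximum(h-q,1e-9))).x
    return q
def call(q,sh,turn,n=8):
    p,R=fk(q);pt=p+R.apply(np.array(sh)*500.);Rt=R*E([0,0,1],turn*np.pi/4)
    for _ in range(n): q=step(q,pt,Rt)
    return q
def ang(q):
    u=fk(q)[1].as_matrix()[:,2];return u,np.degrees(np.arctan2(u[1],u[0])),np.degrees(np.arcsin(np.clip(u[2],-1,1)))
E
python3 - <<'E'
from rows import *
import time
q=np.radians([62.18,40.89,12.29,.03,125.36,-.88]);t=time.time()
print(np.degrees(call(q,[0,.9,-.3],0,6)),"obs 44.81 12.28 119.66",time.time()-t)
q=np.radians([62.24,44.81,12.28,.05,119.66,-.82]);print(np.degrees(call(q,[0,1,-.6],0,1)),"obs 44.85 12.4 118.21")
E
```

```text
[ 62.23  44.61  12.27   0.06 119.99  -0.82] obs 44.81 12.28 119.66 0.10306310653686523
[ 62.24  44.7   12.27   0.07 118.35  -0.81] obs 44.85 12.4 118.21
```

```bash
cat > greedy.py <<'E'
from rows import *
import itertools
from multiprocessing import Pool
import os
tgt_az=35;a=np.radians(tgt_az);us=np.array([np.cos(a),np.sin(a),0])
C=[(d,t) for d in itertools.product((-1,0,1),repeat=3) for t in(-1,0,1) if any(d) or t]
def cost(q):
    p,R,el,wr=fk(q,True);u=R.as_matrix()[:,2]
    c=np.degrees(np.arccos(np.clip(u@us,-1,1)))
    c+=0.3*max(0,330-p[2])+.3*max(0,300-wr[2])+.05*max(0,np.hypot(*p[:2])-900)+.2*max(0,200-p[0])+.1*max(0,np.hypot(*(p[:2]-[450,-100]))-600)
    return c
def ev(a):
    q,d,t=a;q2=call(q,d,t,8);return cost(q2),q2,d,t
if __name__=="__main__":
    B=[(0,cur(),[])]
    with Pool(os.cpu_count()) as P:
        for k in range(14):
            jobs=[(b[1],d,t) for b in B for d,t in C]
            r=P.map(ev,jobs,chunksize=4);n=len(C)
            out=[(x[0],x[1],B[i//n][2]+[(x[2],x[3])]) for i,x in enumerate(r)]
            out.sort(key=lambda z:z[0]);
            B=[];
            for o in out:
                if all(np.abs(o[1]-b[1]).max()>.08 for b in B): B.append(o)
                if len(B)>=8: break
            o=B[0];print(k,round(o[0],1),np.degrees(o[1]).round(),fk(o[1])[0].round(),o[2][-1],"az %.0f el %.0f"%ang(o[1])[1:],flush=True)
            if o[0]<4: break
    print(o[2])
E
nproc; time timeout 560 python3 greedy.py
```

```text
4
0 77.5 [ 42.  22.  30.   6. 115.  27.] [452. 464. 567.] ((-1, -1, -1), 1) az 63 el -76
1 75.7 [ 30.  37.  12.   9. 117.  17.] [643. 443. 504.] ((-1, 1, -1), 1) az 60 el -74
2 73.2 [  31.   28.   12.   12.  123. -147.] [540. 407. 610.] ((0, -1, -1), -1) az 62 el -71
3 70.1 [  34.   32.   12.    8.  115. -147.] [586. 473. 574.] ((-1, -1, -1), -1) az 56 el -69
4 67.1 [  46.   22.   12.    8.  121. -147.] [398. 493. 685.] ((0, -1, -1), -1) az 63 el -64
5 63.6 [  44.   21.   12.    9.  118. -147.] [411. 485. 705.] ((-1, -1, -1), -1) az 60 el -61
6 57.1 [  62.    1.   72.  -16.   78. -147.] [361. 479. 514.] ((1, 0, 0), -1) az 31 el -57
7 46.8 [  79.   -3.   97.  -41.   65. -147.] [302. 474. 413.] ((1, -1, 0), -1) az 22 el -45
8 40.9 [ 100.   -1.  113.  -60.   66. -147.] [199. 486. 332.] ((0, 0, 0), -1) az 24 el -36
9 32.2 [  75.    0.  116.  -73.   44. -147.] [376. 489. 330.] ((1, 0, 0), 0) az 24 el -31
10 23.9 [  63.    0.  105.  -77.   39. -147.] [500. 488. 469.] ((1, -1, 0), -1) az 22 el -20
11 19.4 [ 117.   -6.  132.  -75.   86. -147.] [206. 363. 374.] ((1, 0, -1), -1) az 22 el -14
12 18.1 [ 117.   -4.  128.  -77.   88. -147.] [200. 387. 398.] ((1, 0, 0), 0) az 21 el -12
13 17.5 [ 147.  -23.  137.  -63.  117. -147.] [220. 198. 424.] ((1, 1, 0), 0) az 21 el -11
[((-1, -1, 0), -1), ((-1, 0, -1), -1), ((-1, -1, -1), -1), ((1, -1, -1), 1), ((-1, -1, 0), -1), ((0, -1, -1), -1), ((1, 0, 0), -1), ((0, 0, 0), -1), ((1, -1, 0), -1), ((1, 0, 0), 1), ((0, 0, 0), -1), ((1, 0, -1), -1), ((1, 0, 0), 0), ((1, 1, 0), 0)]
real	2m52.743s
user	11m17.292s
sys	0m0.411s
```

```bash
cat > g2.py <<'E'
from rows import *
import itertools,os
from multiprocessing import Pool
C=[(d,t) for d in itertools.product((-1,0,1),repeat=3) for t in(0,1)if any(d) or t]
def cost(q):
    p,R,el,wr=fk(q,True);u,az,e=ang(q)
    c=abs(e)+.25*max(0,25-az)+.1*max(0,az-60)+max(0,-np.degrees(q[3]))
    c+=0.3*max(0,330-p[2])+.3*max(0,300-wr[2])+.1*max(0,np.hypot(*p[:2])-850)+.2*max(0,200-p[0])+.2*max(0,200-np.hypot(*wr[:2]))
    return c
def ev(a):
    q,d,t=a;q2=call(q,d,t,8);return cost(q2),q2,d,t
def start(loc):
    q=cur();p,R=fk(q)
    for k in range(60):q=step(q,np.array(loc),R)
    for k in range(60):
        p,R=fk(q)
        if q[5]>hi[5]-.01:break
        q=step(q,np.array(loc),R*E([0,0,1],min(.12,hi[5]-q[5])))
    return q
if __name__=="__main__":
    with Pool(4) as P:
        S=[[500,0,450],[500,250,450],[600,-150,450],[400,400,450],[650,150,600]]
        B=[(0,q,[l]) for q,l in zip(P.map(start,S),S)]
        for b in B: print(b[2],np.degrees(b[1]).round(),ang(b[1])[1:])
        for k in range(9):
            jobs=[(b[1],d,t) for b in B for d,t in C]
            r=P.map(ev,jobs,chunksize=4);n=len(C)
            out=[(x[0],x[1],B[i//n][2]+[(x[2],x[3])]) for i,x in enumerate(r)]
            out.sort(key=lambda z:z[0]);B=[]
            for o in out:
                if all(np.abs(o[1]-b[1]).max()>.12 for b in B): B.append(o)
                if len(B)>=10: break
            o=B[0];print(k,round(o[0],1),np.degrees(o[1]).round(),fk(o[1])[0].round(),fk(o[1],True)[3].round(),"az %.0f el %.0f"%ang(o[1])[1:],o[2],flush=True)
            if o[0]<4: break
E
time timeout 570 python3 g2.py
```

```text
[[500, 0, 450]] [-12.   5.  70.  14. 101. 147.] (np.float64(63.09492684678736), np.float64(-75.75934016230543))
[[500, 250, 450]] [ 19.   8.  67.  10.  95. 147.] (np.float64(63.09558347711411), np.float64(-75.75916121120471))
[[600, -150, 450]] [-24.  20.  50.  15. 108. 147.] (np.float64(63.09472631776112), np.float64(-75.75920303922528))
[[400, 400, 450]] [ 40.   7.  68.   5.  92. 147.] (np.float64(63.095874688205996), np.float64(-75.75923289718418))
[[650, 150, 600]] [  5.  29.  12.  16. 125. 147.] (np.float64(51.69767044876988), np.float64(-71.75752950647862))
0 62.3 [ -5.  12.  80.  25.  76. 147.] [626. 109. 350.] [534. -39. 681.] az 58 el -62 [[650, 150, 600], ((-1, -1, 1), 1)]
1 49.5 [-20.  10.  92.  41.  69. 147.] [630.  26. 330.] [ 477. -163.  615.] az 51 el -49 [[650, 150, 600], ((0, -1, 0), 1), ((-1, -1, 0), 1)]
2 41.2 [-49.   7. 102.  51.  80. 147.] [ 516. -134.  325.] [ 313. -337.  564.] az 45 el -40 [[650, 150, 600], ((0, -1, 0), 1), ((0, 0, 0), 1), ((-1, -1, -1), 1)]
3 37.1 [-44.  -0. 110.  55.  78. 147.] [493. -47. 343.] [ 281. -258.  569.] az 45 el -37 [[650, 150, 600
[... 562 characters left out ...]
 -27 [[650, 150, 600], ((0, -1, 0), 1), ((0, 0, 0), 1), ((-1, -1, -1), 1), ((-1, 0, 0), 0), ((-1, -1, -1), 0), ((-1, 0, 0), 1), ((-1, 0, 0), 0)]
7 25.5 [-74.  13. 106.  57.  96. 147.] [ 409. -249.  334.] [ 147. -461.  496.] az 39 el -26 [[650, 150, 600], ((0, -1, 0), 1), ((0, 0, 0), 1), ((-1, -1, -1), 1), ((-1, 0, 0), 0), ((0, -1, -1), 0), ((-1, 0, 0), 1), ((-1, 0, 0), 0), ((-1, -1, 0), 0)]
8 15.4 [-41.  17. 111.  85.  71. 147.] [663. -88. 332.] [ 377. -308.  431.] az 38 el -15 [[650, 150, 600], ((0, -1, 0), 1), ((0, 0, 0), 1), ((-1, -1, -1), 1), ((-1, 0, 0), 0), ((-1, -1, 0), 0), ((-1, 0, 0), 0), ((-1, -1, 0), 0), ((-1, -1, 0), 0), ((-1, -1, -1), 1)]
real	2m9.201s
user	7m6.975s
sys	0m0.435s
```

```bash
cat > go.py <<'E'
import sys
from h import *
from scipy.spatial.transform import Rotation as Rn
s=env.state();p=np.array(s["ee_pos"]);R=Rn.from_euler("xyz",s["ee_rot"],degrees=True)
for a in sys.argv[1:]:
    w=np.array(eval(a),float);print(a,"share",(R.inv().apply(w-p)/500).round(4),"dist",np.linalg.norm(w-p).round(1))
E
python3 go.py [500,500,500] [600,300,560] [650,150,600]
```

```text
[500,500,500] share [-0.44 -0.31 -0.23] dist 292.9
[600,300,560] share [-0.8  -0.54 -0.41] dist 524.2
[650,150,600] share [-1.02 -0.74 -0.54] dist 686.5
```

>>> arm_command(
  targets=[
    [0, -0.06, -0.04, -0.03, 0.14],
    [0, -0.12, -0.08, -0.06, 0.3],
    [0, -0.18, -0.13, -0.1, 0.46],
    [0, -0.24, -0.17, -0.13, 0.62],
    [0, -0.3, -0.21, -0.16, 0.78],
    [0, -0.36, -0.26, -0.19, 0.94],
    [0, -0.42, -0.3, -0.22, 1],
    [0, -0.48, -0.34, -0.25, 1],
  ],
  squeeze=30,
)

```text
time_s: 3.02
ee_pos: [510.2, 473.8, 512.8]
ee_rot: [169.5, -10.2, 109.0]
force: [0.1, 0.4, 0.3]
gripper_width: 91.4
```

```bash
python3 s.py; python3 go.py [600,300,560] [650,150,600]
```

```text
time_s 3.0167
qpos [ 38.82  23.63  35.47   6.08 107.38  23.31]
ee_pos [510.17 473.77 512.84]
ee_rot [169.45 -10.17 108.95]
force [0.12 0.39 0.26]
gripper_width 91.44017247953111
[600,300,560] share [-0.36  0.09 -0.15] dist 201.2
[650,150,600] share [-0.66  0.11 -0.28] dist 363.3
```

>>> arm_command(
  targets=[
    [0, -0.06, 0.01, -0.02, 0.14],
    [0, -0.12, 0.02, -0.05, 0.3],
    [0, -0.18, 0.03, -0.08, 0.46],
    [0, -0.25, 0.05, -0.1, 0.62],
    [0, -0.32, 0.06, -0.13, 0.78],
    [0, -0.38, 0.07, -0.16, 0.94],
    [0, -0.44, 0.08, -0.19, 1],
    [0, -0.5, 0.09, -0.21, 1],
  ],
)

```text
time_s: 3.68
ee_pos: [618.0, 228.1, 584.1]
ee_rot: [179.5, -14.9, 63.0]
force: [-0.1, -0.1, 0.8]
gripper_width: 91.5
```

```bash
python3 s.py; python3 go.py [650,150,600]
```

```text
time_s 3.6833
qpos [ 13.01  28.8   14.38  13.66 125.9   49.15]
ee_pos [617.97 228.1  584.13]
ee_rot [179.46 -14.93  63.03]
force [-0.14 -0.09  0.78]
gripper_width 91.46630122515754
[650,150,600] share [-0.1   0.13 -0.06] dist 85.9
```

>>> arm_command(
  targets=[
    [0, -0.03, 0.04, -0.02, 0.16],
    [0, -0.06, 0.08, -0.04, 0.32],
    [0, -0.1, 0.13, -0.06, 0.48],
    [0, -0.1, 0.13, -0.06, 0.64],
    [0, -0.1, 0.13, -0.06, 0.8],
    [0, -0.1, 0.13, -0.06, 0.96],
    [0, -0.1, 0.13, -0.06, 1],
  ],
)

```text
time_s: 4.27
ee_pos: [637.6, 146.9, 589.1]
ee_rot: [-169.7, -11.7, 16.6]
force: [-0.5, 0.3, 1.4]
gripper_width: 91.0
```

>>> arm_command(
  targets=[
    [0, 0, 0, 0, 0.16],
    [0, 0, 0, 0, 0.32],
    [0, 0, 0, 0, 0.48],
    [0, 0, 0, 0, 0.64],
    [0, 0, 0, 0, 0.8],
    [0, 0, 0, 0, 0.96],
    [0, 0, 0, 0, 1],
    [0, 0, 0, 0, 1],
  ],
)

```text
time_s: 4.93
ee_pos: [635.3, 146.6, 592.0]
ee_rot: [-164.3, -1.3, -27.6]
force: [0.3, 1.2, -0.1]
gripper_width: 91.1
```

```bash
python3 s.py; sed -e 's/S=\[\[500.*/S=["cur"]/' -e 's/B=\[(0,q,\[l\]).*/B=[(0,cur(),[])]/' -e 's/range(9)/range(11)/' -e 's/len(B)>=10/len(B)>=14/' g2.py > g3.py; timeout 570 python3 g3.py
```

```text
time_s 4.9333
qpos [  4.86  29.24  12.27  15.85 127.78 133.16]
ee_pos [635.29 146.61 592.03]
ee_rot [-164.34   -1.32  -27.56]
force [ 0.25  1.18 -0.14]
gripper_width 91.06195719389466
[] [  5.  29.  12.  16. 128. 133.] (np.float64(57.72489564180197), np.float64(-74.28985901650033))
0 67.5 [  0.  10.  81.  21.  80. 147.] [579. 145. 352.] [517.  12. 697.] az 65 el -67 [((-1, -1, 1), 1)]
1 55.4 [-23.  20.  73.  34.  81. 147.] [691. -48. 339.] [ 575. -226.  647.] az 57 el -55 [((0, -1, 1), 1), ((0, -1, -1), 1)]
2 45.0 [-40.   4. 102.  46.  81. 147.] [504. -60. 327.] [ 343. -275.  588.] az 53 el -44 [((0, -1, 0), 1), ((-1, -1, 0), 1), ((-1, -1, -1), 1)]
3 38.8 [-87.  -5. 112.  35. 111. 147.] [ 219. -116.  351.] [  28. -336.  586.] az 49 el -39 [((0, -1, 0), 1), ((-1, -1, 0), 1), ((-1, -1, -1), 1), ((-1, 0, -1), 1)]
4 35.0 [-73.  12.  98.  50.  94. 147.] [ 401. -291.  340.] [ 157. -478.  555.] az 37 el -35 [((1, -1, 1), 1), ((0, -1, -1), 1), ((-1, -1, -1), 1), ((-1, -1, -1), 0), ((-1, -1, -1), 1)]
5 33.2 [-73.   2. 105.  52.  96. 147.] [ 385. -202.  377.] [ 135. -391.  582.] az 37 el -33 [
[... 671 characters left out ...]
(0, -1, -1), 1), ((-1, -1, -1), 1), ((-1, -1, -1), 0), ((-1, -1, -1), 1), ((-1, -1, 0), 0), ((-1, 0, 0), 0), ((-1, 0, -1), 1), ((-1, 0, 0), 0)]
9 20.9 [-97.   2. 122.  49. 108. 147.] [ 263. -164.  349.] [ -32. -352.  482.] az 32 el -21 [((1, -1, 1), 1), ((0, -1, -1), 1), ((-1, -1, -1), 1), ((-1, -1, -1), 0), ((-1, -1, -1), 1), ((-1, -1, 0), 0), ((-1, 0, 0), 0), ((-1, 0, 0), 0), ((-1, -1, -1), 0), ((-1, 0, 0), 1)]
10 15.8 [  3.   8. 121. 131.  32. 147.] [708. 195. 341.] [388.  30. 443.] az 27 el -16 [((1, -1, 1), 1), ((0, -1, -1), 1), ((-1, -1, -1), 1), ((-1, -1, -1), 0), ((-1, -1, -1), 1), ((-1, -1, 0), 0), ((-1, 0, 0), 0), ((-1, 0, 0), 0), ((-1, -1, 1), 0), ((-1, 0, 0), 0), ((-1, 0, 0), 1)]
```

>>> arm_command(
  targets=[
    [0, 0, -1, 0, 1],
    [0, 0, -1, 0, 1],
    [0, 0, -1, 0, 1],
    [0, 0, -1, 0, 1],
    [0, 0, -1, 0, 1],
    [0, 0, -1, 0, 1],
    [0, 0, -1, 0, 1],
    [0, 0, -1, 0, 1],
  ],
)

```text
time_s: 5.6
ee_pos: [732.2, 111.2, 532.6]
ee_rot: [-164.9, -1.0, -47.2]
force: [-0.4, 0.7, 0.2]
gripper_width: 91.1
```

```bash
python3 s.py; python3 -c "
from rows import *
q=cur();print(ang(q));
for c in (((-1,-1,0),1), ((-1,-1,-1),1)):
    q=call(q,*c);print(np.degrees(q).round(),fk(q)[0],ang(q)[1:])"
```

```text
time_s 5.6
qpos [  3.31  34.63  12.27  10.19 120.3  146.5 ]
ee_pos [732.24 111.18 532.58]
ee_rot [-164.87   -1.02  -47.18]
force [-0.36  0.66  0.18]
gripper_width 91.10934740125047
(array([ 0.2 ,  0.16, -0.97]), np.float64(39.05005521403767), np.float64(-74.83560005659449))
[-10.  14.  68.  21.  85. 147.] [656.38  32.21 412.69] (np.float64(48.282927636702624), np.float64(-64.7422845330053))
[-36.   3.  86.  36.  87. 147.] [518.78 -85.04 412.96] (np.float64(47.68015275603857), np.float64(-53.57192124595043))
```

>>> arm_command(
  targets=[
    [0, -1, -1, 0, 1],
    [0, -1, -1, 0, 1],
    [0, -1, -1, 0, 1],
    [0, -1, -1, 0, 1],
    [0, -1, -1, 0, 1],
    [0, -1, -1, 0, 1],
    [0, -1, -1, 0, 1],
    [0, -1, -1, 0, 1],
  ],
)

```text
time_s: 6.27
ee_pos: [743.7, 30.4, 523.7]
ee_rot: [-167.4, -3.5, -54.6]
force: [-0.3, -0.5, 0.1]
gripper_width: 91.0
```

```bash
python3 s.py; sed -i 's/range(11)/range(7)/;s/c=abs(e)+.25/c=abs(e-1)+.25/' g3.py; timeout 570 python3 g3.py
```

```text
time_s 6.2667
qpos [ -0.9   35.08  12.32   5.41 120.26 146.5 ]
ee_pos [743.73  30.38 523.7 ]
ee_rot [-167.39   -3.49  -54.55]
force [-0.3  -0.52  0.1 ]
gripper_width 90.97896990310949
[] [ -1.  35.  12.   5. 120. 147.] (np.float64(20.217754907888565), np.float64(-76.92539407661276))
0 68.9 [-15.  16.  63.  17.  87. 147.] [673. -60. 418.] [ 559. -142.  765.] az 36 el -68 [((-1, -1, 0), 1)]
1 56.2 [-33.  10.  88.  34.  73. 147.] [ 605. -140.  334.] [ 437. -272.  641.] az 38 el -55 [((-1, -1, 0), 1), ((0, 0, 0), 1)]
2 47.0 [-61.  -0. 104.  45.  81. 147.] [ 426. -213.  342.] [ 201. -344.  611.] az 30 el -46 [((0, 0, 0), 1), ((0, -1, 0), 1), ((-1, 0, -1), 1)]
3 39.8 [-91.   2. 102.  46. 100. 147.] [ 267. -297.  370.] [   1. -418.  604.] az 25 el -39 [((0, -1, 0), 1), ((-1, -1, -1), 1), ((-1, -1, -1), 1), ((-1, -1, -1), 1)]
4 32.7 [-75.  12.  99.  60.  83. 147.] [ 445. -377.  355.] [ 140. -484.  544.] az 19 el -30 [((0, -1, 0), 1), ((0, -1, 0), 1), ((0, -1, -1), 1), ((-1, -1, -1), 0), ((-1, -1, -1), 1)]
5 28.8 [-73.   7. 105.  63.  84. 147.] [ 449. -300.  378.] [ 140. -424.  548.] az 22 el -27 [((0, -1, 0), 1), ((0, -1, 0), 1), ((0, -1, -1), 1), ((-1, 0, 0), 0), ((-1, -1, -1), 0), ((-1, -1, -1), 1)]
6 24.3 [-39.   8. 111.  83.  53. 147.] [ 670. -144.  358.] [ 345. -264.  498.] az 20 el -22 [((0, -1, 0), 1), ((0, -1, 0), 1), ((0, -1, -1), 1), ((-1, 0, 0), 0), ((-1, -1, -1), 0), ((-1, -1, 0), 1), ((-1, 0, 0), 0)]
```

```bash
cat > rows2.py <<'E'
import rows
from rows import *
OPT=dict(it=10,lam=.03,w=.65,mode="clip",ref="meas",fr=1)
def step(q,pt,Rt,it=None):
    W=np.array([1e-3]*3+[OPT["w"]]*3)
    p,R=fk(q);dp=pt-p;n=np.linalg.norm(dp);rv=(Rt*R.inv()).as_rotvec();m=np.linalg.norm(rv)
    f1=min(1,41.7/max(n,1e-9));f2=min(1,.125/max(m,1e-9))
    if OPT["fr"]: f1=f2=min(f1,f2)
    pa,Ra=p+dp*f1,Rn.from_rotvec(rv*f2)*R
    q0=q
    for _ in range(OPT["it"]):
        p,R=fk(q);e=np.r_[pa-p,(Ra*R.inv()).as_rotvec()]*W
        J=jac(q)*W[:,None]
        q=np.clip(q+J.T@np.linalg.solve(J@J.T+OPT["lam"]**2*np.eye(6),e),lo,hi)
    d=q-q0;k=np.max(np.abs(d)/vmax)
    return q0+d/max(1,k)
def call(q,sh,turn,n=8):
    p,R=fk(q);pt=p+R.apply(np.array(sh)*500.);Rt=R*E([0,0,1],turn*np.pi/4)
    for _ in range(n): q=step(q,pt,Rt)
    return q
obs=[([62.18,40.89,12.29,.03,125.36,-.88],(0,.9,-.3),0,6,[62.24,44.81,12.28,.05,119.66,-.82]),
([62.24,44.81,12.28,.05,119.66,-.82],(0,1,-.6),0,1,[62.24,44.85,12.4,.08,118.21,-.81]),
([4.86,29.24,12.27,15.85,127.78,133.16],(0,-1,0),1,8,[3.31,34.63,12.27,10.19,120.3,146.5]),
([3.31,34.63,12.27,10.19,120.3,146.5],(-1,-1,0),1,8,[-.9,35.08,12.32,5.41,120.26,146.5])]
E
python3 - <<'E'
import rows,rows2
from rows2 import *
for fr in(0,1):
  for it in(1,3,10,30):
    for lam in(.01,.05,.15):
      for w in(.3,.65,1):
        OPT.update(fr=fr,it=it,lam=lam,w=w)
        e=[np.abs(np.degrees(call(np.radians(a),b,c,n))-o).max() for a,b,c,n,o in obs]
        if sum(e)<22: print(fr,it,lam,w,np.round(e,1))
a,b,c,n,o=obs[3]; print([np.abs(np.degrees(rows.call(np.radians(a),b,c,n))-o).max() for a,b,c,n,o in obs])
E
```

```text
[np.float64(0.327468689738609), np.float64(0.14940983251256057), np.float64(34.844074499415925), np.float64(55.54477794251084)]
```

```bash
cat > fitm.py <<'E'
from rows2 import *
from scipy.optimize import lsq_linear
def call2(q,sh,turn,n,o):
    p0,R0=fk(q);pt=p0+R0.apply(np.array(sh)*500.);Rt=R0*E([0,0,1],turn*np.pi/4)
    W=np.array([1e-3]*3+[o["w"]]*3);pr,Rr=p0,R0
    for _ in range(n):
        if o["ref"]=="meas": pr,Rr=fk(q)
        dp=pt-pr;d=np.linalg.norm(dp);rv=(Rt*Rr.inv()).as_rotvec();m=np.linalg.norm(rv)
        f1=min(1,41.7/max(d,1e-9));f2=min(1,.125/max(m,1e-9))
        if o["fr"]: f1=f2=min(f1,f2)
        pr=pr+dp*f1;Rr=Rn.from_rotvec(rv*f2)*Rr
        q0=q
        for _ in range(o["it"]):
            p,R=fk(q);e=np.r_[pr-p,(Rr*R.inv()).as_rotvec()]*W;J=jac(q)*W[:,None];lam=o["lam"]
            if o["mode"]=="clip":
                q=np.clip(q+J.T@np.linalg.solve(J@J.T+lam**2*np.eye(6),e),lo,hi)
            else:
                s=lsq_linear(np.r_[J,lam*np.eye(6)],np.r_[e,np.zeros(6)],bounds=(np.minimum(lo-q,-1e-9),np.maximum(hi-q,1e-9))).x;q=q+s
        d=q-q0;k=np.max(np.abs(d)/vmax)
        q=q0+(d/max(1,k) if o["sc"] else np.clip(d,-vmax,vmax))
    return q
if __name__=="__main__":
    import itertools
    from multiprocessing import Pool
    G=[dict(ref=a,fr=b,it=c,lam=d,w=w,mode=m,sc=s) for a,b,c,d,w,m,s in itertools.product(("meas","cmd"),(0,1),(1,4,15),(.005,.05,.15),(.2,.5,.65,1,2,4),("clip","bnd"),(0,1)) if not(m=="bnd" and c==15)]
    def f(o):
        e=[np.abs(np.degrees(call2(np.radians(a),b,c,n,o))-r).max() for a,b,c,n,r in obs];return sum(e),np.round(e,1),o
    with Pool(4) as P:r=P.map(f,G,chunksize=4)
    r.sort(key=lambda x:x[0])
    for x in r[:10]:print(x)
E
time timeout 570 python3 fitm.py
```

```text
(np.float64(27.831113138818314), array([ 3.4,  0.2,  8.3, 16. ]), {'ref': 'meas', 'fr': 1, 'it': 1, 'lam': 0.15, 'w': 0.65, 'mode': 'bnd', 'sc': 0})
(np.float64(27.831113138818314), array([ 3.4,  0.2,  8.3, 16. ]), {'ref': 'meas', 'fr': 1, 'it': 1, 'lam': 0.15, 'w': 0.65, 'mode': 'bnd', 'sc': 1})
(np.float64(32.377842144596784), array([ 6.1,  0.3, 11.4, 14.6]), {'ref': 'meas', 'fr': 1, 'it': 1, 'lam': 0.15, 'w': 0.5, 'mode': 'bnd', 'sc': 0})
(np.float64(32.377842144596784), array([ 6.1,  0.3, 11.4, 14.6]), {'ref': 'meas', 'fr': 1, 'it': 1, 'lam': 0.15, 'w': 0.5, 'mode': 'bnd', 'sc': 1})
(np.float64(33.072079300491495), array([ 9.2,  0.4,  9.7, 13.7]), {'ref': 'cmd', 'fr': 1, 'it': 1, 'lam': 0.005, 'w': 0.5, 'mode': 'bnd', 'sc': 0})
(np.float64(34.42149182555268), array([ 5.7,  0.1, 10. , 18.5]), {'ref': 'cmd', 'fr': 1, 'it': 4, 'lam': 0.005, 'w': 0.65, 'mode': 'bnd', 'sc': 0})
(np.float64(34.42149182555268), array([ 5.7,  0.1, 10. , 18.5]), {'ref': 'cmd', 'fr': 1, 'it': 4, 'lam': 0.005, 'w': 0.65, 'mode': 'bnd', 'sc': 1})
(np.float64(36.57969089008425), array([ 5.7,  0.1, 10.3, 20.4]), {'ref': 'cmd', 'fr': 1, 'it': 4, 'lam': 0.05, 'w': 0.65, 'mode': 'bnd', 'sc': 0})
(np.float64(36.57969089008425), array([ 5.7,  0.1, 10.3, 20.4]), {'ref': 'cmd', 'fr': 1, 'it': 4, 'lam': 0.05, 'w': 0.65, 'mode': 'bnd', 'sc': 1})
(np.float64(37.24555814399038), array([ 1.9,  0.7,  7.8, 26.7]), {'ref': 'cmd', 'fr': 1, 'it': 4, 'lam': 0.005, 'w': 1, 'mode': 'bnd', 'sc': 1})
real	1m26.008s
user	4m51.546s
sys	0m0.408s
```

```bash
python3 go.py [580,150,420]
```

```text
[580,150,420] share [-0.4   0.17  0.15] dist 227.8
```

>>> arm_command(
  targets=[
    [0, -0.08, 0.03, 0.03, 0],
    [0, -0.16, 0.07, 0.06, 0],
    [0, -0.24, 0.1, 0.09, 0],
    [0, -0.32, 0.14, 0.12, 0],
    [0, -0.4, 0.17, 0.15, 0],
    [0, -0.4, 0.17, 0.15, 0],
  ],
)

```text
time_s: 6.77
ee_pos: [600.5, 87.8, 429.4]
ee_rot: [-166.8, -2.9, -52.0]
force: [1.2, 0.6, 0.2]
gripper_width: 91.2
```

```bash
python3 s.py
```

```text
time_s 6.7667
qpos [  4.2   10.92  65.72   4.92  90.71 146.51]
ee_pos [600.46  87.85 429.39]
ee_rot [-166.76   -2.94  -52.04]
force [1.22 0.56 0.22]
gripper_width 91.1674501723613
```

>>> arm_command(
  targets=[
    [0, 0, 0, 0, 1],
    [0, 0, 0, 0, 1],
    [0, 0, 0, 0, 1],
    [0, 0, 0, 0, 1],
    [0, 0, 0, 0, 1],
    [0, 0, 0, 0, 1],
  ],
)

```text
time_s: 7.27
ee_pos: [580.2, 6.7, 397.1]
ee_rot: [-159.1, 9.0, -67.6]
force: [-0.4, -0.1, -0.5]
gripper_width: 91.3
```

```bash
python3 s.py; python3 -c "
from rows import *
print(ang(cur()))"
```

```text
time_s 7.2667
qpos [-12.56   6.74  77.81  19.04  83.14 146.5 ]
ee_pos [580.19   6.68 397.12]
ee_rot [-159.14    9.01  -67.64]
force [-0.44 -0.06 -0.52]
gripper_width 91.27242936260257
(array([ 0.27,  0.27, -0.92]), np.float64(44.70931076617127), np.float64(-67.35972041392564))
```

Run:
```python
from fitm import *
q=np.radians([4.2,10.92,65.72,4.92,90.71,146.51])
import rows
print("obs -12.56   6.74  77.81  19.04  83.14")
for n in (4,5,6): print(n,np.degrees(rows.call(q,(0,0,0),1,n)))
for o in ({'ref': 'meas', 'fr': 1, 'it': 4, 'lam': 0.01, 'w': 0.65, 'mode': 'bnd', 'sc': 1},{'ref': 'cmd', 'fr': 1, 'it': 4, 'lam': 0.01, 'w': 0.65, 'mode': 'bnd', 'sc': 1}):
  for n in(4,5,6): print(n,np.degrees(call2(q,(0,0,0),1,n,o)))
```

```text
obs -12.56   6.74  77.81  19.04  83.14
4 [ -9.79   7.85  74.62  15.85  85.42 146.56]
5 [-12.42   7.01  77.12  17.84  83.94 146.56]
6 [-14.89   6.22  79.53  19.4   82.57 146.56]
4 [-12.77   7.94  74.82  14.69  86.   146.56]
5 [-15.92   6.98  77.62  16.6   84.51 146.56]
6 [-18.55   6.    80.35  18.25  83.05 146.56]
4 [-14.7    6.18  78.77  16.18  83.67 146.56]
5 [-19.28   4.39  83.72  19.19  80.99 146.56]
6 [-23.73   2.57  88.97  22.28  78.19 146.56]
```

```bash
cat > g4.py <<'E'
import rows
from rows import *
import itertools,os,sys
from multiprocessing import Pool
def step(q,pt,Rt,it=2):
    p,R=fk(q);dp=pt-p;n=np.linalg.norm(dp);rv=(Rt*R.inv()).as_rotvec();m=np.linalg.norm(rv)
    f=min(1,41.7/max(n,1e-9),.125/max(m,1e-9))
    return rows.step(q,p+dp*f,Rn.from_rotvec(rv*f)*R,it)
def call(q,sh,turn,n=8):
    p,R=fk(q);pt=p+R.apply(np.array(sh)*500.);Rt=R*E([0,0,1],turn*np.pi/4)
    for _ in range(n): q=step(q,pt,Rt)
    return q
C=[(tuple(x*s for x in d),t) for d in itertools.product((-1,0,1),repeat=3) for t in(0,1) for s in(.3,1) if any(d) or (t and s==1)]
def cost(q):
    p,R,el,wr=fk(q,True);u,az,e=ang(q)
    c=abs(e-1)+.4*max(0,28-az)+.1*max(0,az-60)+max(0,-np.degrees(q[3]))
    c+=0.3*max(0,310-p[2])+.3*max(0,280-wr[2])+.1*max(0,np.hypot(*p[:2])-800)+.2*max(0,250-p[0])+.2*max(0,230-np.hypot(*wr[:2]))
    c+=max(0,30-np.degrees(q[2]))
    return c
def ev(a):
    q,d,t=a;q2=call(q,d,t,7);return cost(q2),q2,d,t
if __name__=="__main__":
    with Pool(4) as P:
        B=[(0,cur(),[])]
        for k in range(int(sys.argv[1])):
            jobs=[(b[1],d,t) for b in B for d,t in C]
            r=P.map(ev,jobs,chunksize=4);n=len(C)
            out=[(x[0],x[1],B[i//n][2]+[(x[2],x[3])]) for i,x in enumerate(r)]
            out.sort(key=lambda z:z[0]);B=[]
            for o in out:
                if all(np.abs(o[1]-b[1]).max()>.12 for b in B): B.append(o)
                if len(B)>=8: break
            o=B[0];print(k,round(o[0],1),np.degrees(o[1]).round(),fk(o[1])[0].round(),fk(o[1],True)[3].round(),"az %.0f el %.0f"%ang(o[1])[1:],o[2],flush=True)
            if o[0]<3: break
E
time timeout 570 python3 g4.py 8
```

```text
0 55.2 [-24.   4.  95.  36.  73. 147.] [563. -12. 338.] [ 418. -176.  641.] az 48 el -54 [((-0.3, -0.3, 0.0), 1)]
1 42.5 [-22.   9.  94.  50.  67. 147.] [648.  37. 355.] [ 463. -174.  602.] az 49 el -41 [((-0.3, -0.3, 0.0), 1), ((-1, -1, 0), 1)]
2 29.3 [-34.   8. 105.  67.  70. 147.] [616. -14. 358.] [ 384. -248.  535.] az 45 el -28 [((-0.3, -0.3, 0.0), 1), ((-1, -1, 0), 1), ((-0.3, -0.3, -0.3), 1)]
3 16.5 [-27.  13. 107.  86.  65. 147.] [701.  35. 394.] [ 434. -207.  494.] az 42 el -15 [((-0.3, -0.3, 0.0), 1), ((-1, -1, 0), 1), ((-1, -1, 0), 1), ((-0.3, -0.3, -0.3), 1)]
4 4.6 [-13.   8. 115. 111.  55. 147.] [706. 137. 455.] [406. -86. 479.] az 37 el -4 [((-0.3, -0.3, 0.0), 1), ((-1, -1, 0), 1), ((-1, -1, 0), 1), ((-0.3, -0.3, -0.3), 1), ((-1, 0, 0), 1)]
5 0.0 [-34.  -3. 120. 101.  72. 147.] [582.  45. 528.] [ 277. -171.  521.] az 35 el 1 [((-0.3, -0.3, 0.0), 1), ((-1, -1, 0), 1), ((-1, -1, 0), 1), ((-0.3, -0.3, -0.3), 1), ((-1, -1, 0), 1), ((-1, 1, -1), 0)]
real	1m39.863s
user	5m51.598s
sys	0m0.427s
```

>>> arm_command(
  targets=[
    [0, -0.3, -0.3, 0, 1],
    [0, -0.3, -0.3, 0, 1],
    [0, -0.3, -0.3, 0, 1],
    [0, -0.3, -0.3, 0, 1],
    [0, -0.3, -0.3, 0, 1],
    [0, -0.3, -0.3, 0, 1],
    [0, -0.3, -0.3, 0, 1],
    [0, -0.3, -0.3, 0, 1],
  ],
)

```text
time_s: 7.93
ee_pos: [559.2, -16.5, 316.2]
ee_rot: [-154.3, 27.8, -86.9]
force: [-0.5, -0.2, -0.5]
gripper_width: 91.3
```

```bash
python3 s.py; python3 -c "
from g4 import *
q=cur();print(ang(q))
q=call(q,(-1,-1,0),1,7);print(np.degrees(q).round(),fk(q)[0],ang(q)[1:])"
```

```text
time_s 7.9333
qpos [-25.67   4.16  98.51  37.99  69.56 146.51]
ee_pos [559.22 -16.53 316.21]
ee_rot [-154.27   27.77  -86.94]
force [-0.49 -0.21 -0.55]
gripper_width 91.29829102989753
(array([ 0.41,  0.44, -0.8 ]), np.float64(47.09903876373943), np.float64(-52.85551236275998))
[-23.  10.  97.  53.  64. 147.] [655.08  28.93 336.12] (np.float64(46.97079678398317), np.float64(-40.0324542961991))
```

>>> arm_command(
  targets=[
    [0, -1, -1, 0, 1],
    [0, -1, -1, 0, 1],
    [0, -1, -1, 0, 1],
    [0, -1, -1, 0, 1],
    [0, -1, -1, 0, 1],
    [0, -1, -1, 0, 1],
    [0, -1, -1, 0, 1],
    [0, -1, -1, 0, 1],
  ],
)

```text
time_s: 8.6
ee_pos: [630.0, 23.9, 211.8]
ee_rot: [-163.9, 49.5, -117.9]
force: [0.4, 0.1, -1.2]
gripper_width: 91.3
```

```bash
python3 s.py; timeout 500 python3 g4.py 5
```

```text
time_s 8.6
qpos [-23.88  12.43 114.86  67.18  50.3  146.51]
ee_pos [630.01  23.94 211.83]
ee_rot [-163.9    49.47 -117.86]
force [ 0.41  0.08 -1.19]
gripper_width 91.28978788569276
0 29.8 [-37.   2. 123.  75.  64. 147.] [545.   8. 303.] [ 282. -198.  471.] az 38 el -27 [((-1, 0, -1), 1)]
1 16.0 [-20.   3. 129. 103.  53. 147.] [608. 100. 337.] [ 308. -101.  434.] az 34 el -15 [((-1, 0, -1), 1), ((-1, 0, 0), 1)]
2 5.1 [-38.   0. 139. 104.  73. 147.] [531.  37. 372.] [ 208. -150.  399.] az 30 el -4 [((-1, 0, -1), 1), ((-1, 0, 0), 1), ((-1, 0, -1), 1)]
3 0.2 [-71.  -3. 136.  83.  99. 147.] [418. -55. 433.] [  93. -240.  428.] az 30 el 1 [((-1, 0, -1), 1), ((-1, 0, 0), 1), ((-1, -1, -1), 1), ((-1, 1, -1), 0)]
```

```bash
cat > pic.py <<'E'
import sys,cv2
from h import *
n,f=sys.argv[1],sys.argv[2]
im=env.grab_frame(n)[:,:,::-1]
cv2.imwrite(f"pics/{f}.png",im)
if len(sys.argv)>3:
    x0,y0,x1,y1=map(int,sys.argv[3:7]);k=min(800/(x1-x0),600/(y1-y0))
    cv2.imwrite(f"pics/{f}c.png",cv2.resize(im[y0:y1,x0:x1],None,fx=k,fy=k,interpolation=cv2.INTER_CUBIC))
E
python3 pic.py side p1 250 100 490 280; python3 -c "
from kin import *
print(fk(cur())[1].as_matrix())"
```

```text
[[-0.31 -0.75  0.58]
 [-0.57  0.63  0.52]
 [-0.76 -0.17 -0.63]]
```

View pics/p1c.png

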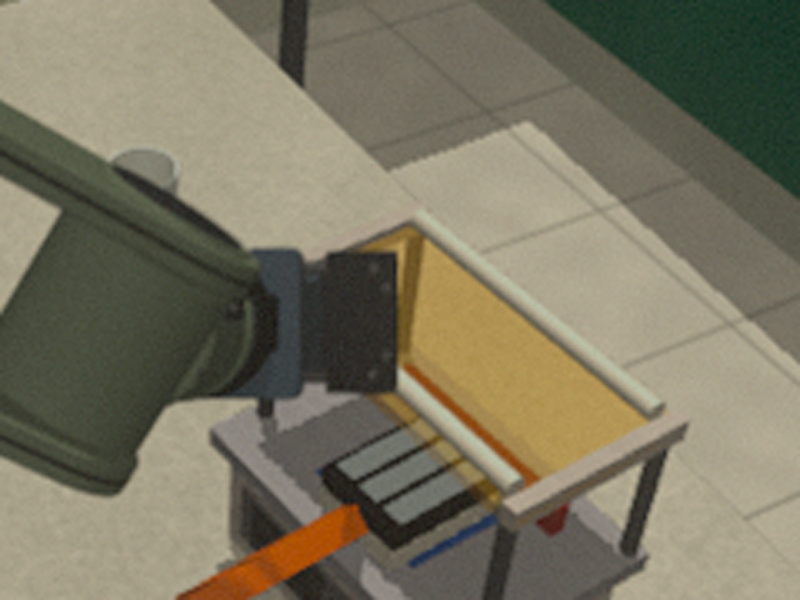

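The side picture shows the gripper at crop (360,320), right beside the hood's front-left corner. I don't see any contact and the force is about 1 N. I'll back straight out along the fingers.

>>> arm_command(
  targets=[
    [0, 0, 0, -0.06, 0],
    [0, 0, 0, -0.14, 0],
    [0, 0, 0, -0.22, 0],
    [0, 0, 0, -0.3, 0],
    [0, 0, 0, -0.3, 0],
  ],
)

```text
time_s: 9.07
ee_pos: [533.2, -60.5, 286.9]
ee_rot: [-161.7, 50.3, -115.6]
force: [1.0, -0.6, 0.3]
gripper_width: 91.6
```

```bash
python3 s.py; sed -i 's/0.3\*max(0,310-p\[2\])/0.3*max(0,400-p[2])+.3*max(0,p[0]-540)/' g4.py; timeout 500 python3 g4.py 5
```

```text
time_s 9.0667
qpos [-41.3    4.26 113.52  58.26  67.94 146.5 ]
ee_pos [533.19 -60.46 286.88]
ee_rot [-161.68   50.3  -115.61]
force [ 1.04 -0.64  0.31]
gripper_width 91.55579026881654
0 32.1 [-61.  -6. 103.  57.  96. 147.] [423. -92. 456.] [ 180. -301.  649.] az 41 el -31 [((-1, 0, -1), 0)]
1 19.4 [-69.  15.  95.  68.  96. 147.] [ 492. -293.  429.] [ 200. -497.  547.] az 35 el -18 [((-1, -1, -1), 1), ((-1, -1, -1), 1)]
2 8.4 [-47.  -1. 124.  87.  81. 147.] [526. -11. 439.] [ 227. -231.  487.] az 36 el -7 [((-1, -1, -1), 0), ((-1, 0, 0), 1), ((-1, 0, 0), 1)]
3 0.2 [-37.  -8. 122.  97.  76. 147.] [537.  64. 538.] [ 240. -164.  533.] az 37 el 1 [((-1, -1, -1), 0), ((-1, 0, 0), 1), ((-1, 0, 0), 0), ((-1, 0, 0), 1)]
```

>>> arm_command(
  targets=[
    [0, -1, -1, -1, 0],
    [0, -1, -1, -1, 0],
    [0, -1, -1, -1, 0],
    [0, -1, -1, -1, 0],
    [0, -1, -1, -1, 0],
    [0, -1, -1, -1, 0],
    [0, -1, -1, -1, 0],
  ],
)

```text
time_s: 9.65
ee_pos: [521.3, -189.4, 372.3]
ee_rot: [-156.7, 51.1, -110.6]
force: [-0.7, -0.1, -0.1]
gripper_width: 91.2
```

```bash
python3 s.py; timeout 500 python3 g4.py 4
```

```text
time_s 9.65
qpos [-54.68   8.63  97.07  54.71  85.1  146.5 ]
ee_pos [ 521.33 -189.35  372.27]
ee_rot [-156.71   51.07 -110.56]
force [-0.73 -0.13 -0.15]
gripper_width 91.23608688005646
0 27.7 [-67.  12.  89.  61.  97. 147.] [ 485. -282.  446.] [ 218. -483.  614.] az 37 el -27 [((-1, -1, -1), 1)]
1 17.4 [-47.  -7. 117.  76.  81. 147.] [500.   6. 453.] [ 222. -222.  559.] az 39 el -16 [((-1, 0, 0), 0), ((-1, 0, 0), 1)]
2 5.5 [-39.  -6. 127.  92.  77. 147.] [517.  65. 464.] [ 226. -169.  494.] az 39 el -4 [((-1, 0, 0), 0), ((-1, 0, 0), 1), ((-1, 0, 0), 1)]
3 0.1 [-67.  15. 118.  81. 100. 147.] [ 484. -180.  411.] [ 182. -401.  405.] az 36 el 1 [((-1, 0, 0), 0), ((-1, 0, 0), 1), ((-1, -1, -1), 1), ((-0.3, -0.3, 0.0), 1)]
```

>>> arm_command(
  targets=[
    [0, -1, 0, 0, 0],
    [0, -1, 0, 0, 0],
    [0, -1, 0, 0, 0],
    [0, -1, 0, 0, 0],
    [0, -1, 0, 0, 0],
    [0, -1, 0, 0, 0],
    [0, -1, 0, 0, 0],
  ],
)

```text
time_s: 10.23
ee_pos: [496.8, -98.4, 401.3]
ee_rot: [-151.5, 51.9, -105.1]
force: [0.6, 0.1, -0.2]
gripper_width: 91.5
```

```bash
python3 s.py; timeout 500 python3 g4.py 3
```

```text
time_s 10.2333
qpos [-51.25  -0.13 104.51  57.71  83.56 146.5 ]
ee_pos [496.79 -98.38 401.27]
ee_rot [-151.48   51.91 -105.05]
force [ 0.62  0.08 -0.17]
gripper_width 91.48750240972433
0 22.6 [-52.  -5. 120.  70.  82. 147.] [475. -21. 399.] [ 204. -241.  534.] az 39 el -21 [((-1, 0, 0), 1)]
1 10.5 [-47.  -4. 129.  85.  80. 147.] [494.  28. 406.] [ 205. -201.  468.] az 38 el -10 [((-1, 0, 0), 1), ((-1, 0, 0), 1)]
2 0.9 [-37.   1. 135. 104.  80. 147.] [538.  60. 427.] [ 236. -161.  415.] az 36 el 2 [((-1, 0, 0), 1), ((-1, 0, 0), 1), ((-1, 0, 0), 1)]
```

>>> arm_command(
  targets=[
    [0, -1, 0, 0, 1],
    [0, -1, 0, 0, 1],
    [0, -1, 0, 0, 1],
    [0, -1, 0, 0, 1],
    [0, -1, 0, 0, 1],
    [0, -1, 0, 0, 1],
    [0, -1, 0, 0, 1],
    [0, -1, 0, 0, 1],
  ],
)

```text
time_s: 10.9
ee_pos: [454.0, -17.9, 282.5]
ee_rot: [159.8, 66.2, -164.7]
force: [-0.2, -1.3, -0.5]
gripper_width: 91.4
```

```bash
python3 s.py; python3 -c "
from kin import *
from rows import ang
print(ang(cur()))"; timeout 500 python3 g4.py 3
```

```text
time_s 10.9
qpos [-54.22   0.64 133.4   72.7   75.77 146.51]
ee_pos [454.04 -17.95 282.54]
ee_rot [ 159.78   66.23 -164.68]
force [-0.16 -1.32 -0.53]
gripper_width 91.3509141846137
(array([ 0.74,  0.56, -0.38]), np.float64(37.24241662640447), np.float64(-22.2206413069632))
0 17.3 [-83.  -2. 119.  61. 107. 147.] [ 342. -121.  412.] [  54. -335.  517.] az 37 el -16 [((-1, 0, -1), 0)]
1 5.5 [-74.   3. 129.  74. 101. 147.] [404. -94. 404.] [  98. -307.  433.] az 35 el -4 [((-1, 0, 0), 0), ((-1, 0, -1), 1)]
2 0.1 [-67.  18. 109.  84.  99. 147.] [ 519. -248.  432.] [ 208. -457.  426.] az 34 el 1 [((-1, 0, 0), 0), ((-1, 0, -1), 1), ((-1, -1, 0), 0)]
```

>>> arm_command(
  targets=[
    [0, -1, 0, 0, 0],
    [0, -1, 0, 0, 0],
    [0, -1, 0, 0, 0],
    [0, -1, 0, 0, 0],
    [0, -1, 0, 0, 0],
    [0, -1, 0, 0, 0],
  ],
)

```text
time_s: 11.4
ee_pos: [517.0, -8.0, 302.8]
ee_rot: [162.5, 69.4, -162.0]
force: [-0.3, -0.8, -0.3]
gripper_width: 91.3
```

```bash
python3 s.py; python3 -c "
from kin import *
from rows import ang
print(ang(cur()))"; timeout 500 python3 g4.py 3
```

```text
time_s 11.4
qpos [-45.06   3.09 129.89  80.69  70.81 146.51]
ee_pos [516.95  -7.97 302.8 ]
ee_rot [ 162.45   69.38 -162.05]
force [-0.35 -0.78 -0.33]
gripper_width 91.34073191729688
(array([ 0.76,  0.56, -0.34]), np.float64(36.6184908791291), np.float64(-19.623646807966555))
0 13.9 [-73.  -1. 121.  69.  99. 147.] [ 408. -108.  417.] [ 113. -323.  501.] az 36 el -13 [((-1, 0, -1), 0)]
1 3.6 [-70.   5. 125.  79.  99. 147.] [ 440. -120.  426.] [ 131. -330.  443.] az 34 el -3 [((-1, 0, -1), 1), ((-1, 0, 0), 0)]
2 0.0 [-96.  -2. 125.  68. 121. 147.] [ 297. -117.  488.] [ -20. -315.  481.] az 32 el 1 [((-1, -1, -1), 0), ((-1, 0, 0), 1), ((-1, 1, -1), 0)]
```

>>> arm_command(
  targets=[
    [0, -1, 0, -1, 1],
    [0, -1, 0, -1, 1],
    [0, -1, 0, -1, 1],
    [0, -1, 0, -1, 1],
    [0, -1, 0, -1, 1],
    [0, -1, 0, -1, 1],
  ],
)

```text
time_s: 11.9
ee_pos: [413.9, -52.5, 245.9]
ee_rot: [109.3, 53.6, 138.7]
force: [0.2, 0.2, 0.0]
gripper_width: 91.4
```

```bash
python3 s.py; python3 -c "
from kin import *
from rows import ang
print(ang(cur()),fk(cur(),True)[1].as_matrix())"; timeout 500 python3 g4.py 3
```

```text
time_s 11.9
qpos [-69.61  13.7  144.22  74.12  84.18 146.5 ]
ee_pos [413.86 -52.5  245.93]
ee_rot [109.29  53.56 138.74]
force [0.2  0.17 0.04]
gripper_width 91.40615273127283
(array([ 0.82,  0.53, -0.2 ]), np.float64(33.01090618789745), np.float64(-11.316744499904308)) [[-0.45 -0.35  0.82]
 [ 0.39  0.75  0.53]
 [-0.8   0.56 -0.2 ]]
0 19.0 [-106.    3.  139.   47.  113.  147.] [257. -61. 356.] [ -60. -257.  387.] az 32 el -5 [((-1, 1, -1), 0)]
1 0.4 [-101.    6.  132.   56.  118.  147.] [ 269. -124.  409.] [ -50. -319.  400.] az 31 el 1 [((-1, 1, -1), 0), ((-1, 0, 0), 0)]
```

Run:
```python
from g4 import *
q=cur();r=[]
for d,t in C:
    q2=call(q,d,t,5);p,_,_,wr=fk(q2,True);u,az,e=ang(q2);r.append((e,az,p.round(),wr.round(),np.degrees(q2).round(),d,t))
r.sort(key=lambda x:-x[0])
for x in r[:16]:print(*x)
```

```text
-3.1292376083240447 33.088431030498555 [430. -43. 213.] [ 117. -247.  234.] [-67.  30. 150.  80.  87. 147.] (-0.3, 0.3, 0.0) 1
-3.203679035018438 31.905106007811046 [340. -71. 223.] [  23. -269.  244.] [-88.  28. 150.  60.  88. 147.] (-0.3, 0.3, -0.3) 1
-3.605605960300189 32.6023054707677 [421. -14. 279.] [ 106. -215.  302.] [-66.  15. 150.  80.  89. 147.] (-1, 1, 0) 1
-3.8558800631845913 32.87125477125743 [513.  15. 207.] [ 200. -188.  232.] [-46.  31. 150. 102.  86. 147.] (-0.3, 0.3, 0.3) 1
-3.8922409583015107 29.237230597727056 [465. -74. 242.] [ 139. -257.  268.] [-64.  24. 145.  86.  87. 147.] (-1, 0, 0) 1
-4.3485737051879365 29.376307714372448 [365. -90. 198.] [  40. -273.  226.] [-84.  32. 150.  67.  85. 147.] (-0.3, 0.0, -0.3) 1
-4.363765457185174 33.45896204136585 [289. -72. 190.] [ -22. -277.  218.] [-97.  34. 150.  50.  83. 147.] (0.0, 0.3, -0.3) 1
-4.41097649631584 30.227396874105672 [445. -63. 187.] [ 122. -251.  216.] [-66.  34. 150.  84.  85. 147.] (-0.3, 0.0, 0.0) 1
-4.666838027868104 31.048375524172602 [306. -45. 290.] [ -13. -238.  320.] [-96.  12. 148.  53.  97. 14
[... 179 characters left out ...]
2. -45. 182.] [  99. -262.  213.] [-72.  35. 150.  73.  84. 147.] (0.0, 0.3, 0.0) 1
-5.007092543552984 30.17608349310575 [520. -11. 180.] [ 198. -198.  213.] [-47.  35. 150. 103.  86. 147.] (-0.3, 0.0, 0.3) 1
-5.042651289147982 31.876192030820608 [411.   8. 310.] [  94. -189.  343.] [-67.   5. 149.  80.  89. 147.] (-1, 1, 0) 0
-5.46650386366236 28.226317893573864 [ 392. -136.  164.] [  63. -313.  199.] [-81.  37. 145.  71.  84. 147.] (-0.3, -0.3, -0.3) 1
-5.562173270133024 31.53803907387063 [515.  63. 269.] [ 197. -132.  305.] [-37.  14. 150. 110.  79. 147.] (-1, 1, 1) 1
-5.586238389280437 31.020929189555915 [ 477. -100.  285.] [ 158. -292.  321.] [-64.  17. 137.  83.  87. 147.] (-1, 0, 0) 0
```

>>> arm_command(
  targets=[
    [0, -1, 1, 0, 1],
    [0, -1, 1, 0, 1],
    [0, -1, 1, 0, 1],
    [0, -1, 1, 0, 1],
    [0, -1, 1, 0, 1],
  ],
)

```text
time_s: 12.32
ee_pos: [440.4, -41.9, 204.2]
ee_rot: [93.5, 31.4, 125.0]
force: [0.4, -1.3, -0.3]
gripper_width: 91.5
```

```bash
python3 s.py; python3 -c "
from kin import *
from rows import ang
print(ang(cur()),fk(cur(),True)[1].as_matrix())"
```

```text
time_s 12.3167
qpos [-64.99  32.48 149.62  81.93  86.71 146.5 ]
ee_pos [440.44 -41.9  204.22]
ee_rot [ 93.5   31.37 125.01]
force [ 0.36 -1.28 -0.26]
gripper_width 91.47714615346752
(array([ 0.84,  0.55, -0.05]), np.float64(33.18867209820814), np.float64(-2.9884358671549585)) [[-0.49 -0.25  0.84]
 [ 0.7   0.46  0.55]
 [-0.52  0.85 -0.05]]
```

>>> arm_command(
  targets=[
    [0, -1, 1, 0.5, 1],
    [0, -1, 1, 0.5, 1],
  ],
)

```text
time_s: 12.48
ee_pos: [475.4, -36.9, 185.5]
ee_rot: [88.3, 21.6, 122.1]
force: [0.0, -0.5, -0.4]
gripper_width: 91.5
```

```bash
python3 s.py; python3 -c "
from kin import *
from rows import ang
print(ang(cur()),fk(cur(),True)[1].as_matrix())"
```

```text
time_s 12.4833
qpos [-58.39  42.33 149.6   88.61  91.34 146.5 ]
ee_pos [475.41 -36.91 185.49]
ee_rot [ 88.28  21.56 122.06]
force [ 0.05 -0.49 -0.41]
gripper_width 91.49867158753972
(array([0.84, 0.54, 0.03]), np.float64(32.69152139903426), np.float64(1.5997465789601821)) [[-0.49 -0.22  0.84]
 [ 0.79  0.3   0.54]
 [-0.37  0.93  0.03]]
```

>>> arm_command(
  targets=[
    [0, 0, 0, 0, -0.16],
    [0, 0, 0, 0, -0.32],
    [0, 0, 0, 0, -0.48],
    [0, 0, 0, 0, -0.64],
    [0, 0, 0, 0, -0.8],
    [0, 0, 0, 0, -0.96],
    [0, 0, 0, 0, -1],
  ],
)

```text
time_s: 13.07
ee_pos: [475.7, -37.1, 184.9]
ee_rot: [86.1, 66.8, 119.1]
force: [1.0, -0.1, 0.4]
gripper_width: 91.3
```

```bash
cat > info.py <<'E'
from kin import *
s=env.state();R=Rn.from_euler("xyz",s["ee_rot"],degrees=True).as_matrix();u=R[:,2]
print("t",s["time_s"],"p",np.array(s["ee_pos"]),"q",np.array(s["qpos"]).round(1),"F",np.array(s["force"]),"w",round(s["gripper_width"],1))
print("az %.2f el %.2f"%(np.degrees(np.arctan2(u[1],u[0])),np.degrees(np.arcsin(u[2]))),"jaw elev(y) %.1f"%np.degrees(np.arcsin(R[2,1])),"x",R[:,0],"y",R[:,1])
E
python3 info.py;python3 pic.py side p2; python3 pic.py top p3
```

```text
t 13.0667 p [475.74 -37.13 184.86] q [-58.4  42.3 149.5  88.7  91.3 101.2] F [ 1.03 -0.13  0.4 ] w 91.3
az 32.69 el 1.53 jaw elev(y) 23.1 x [-0.19  0.34 -0.92] y [-0.51  0.77  0.39]
```

View pics/p2.png

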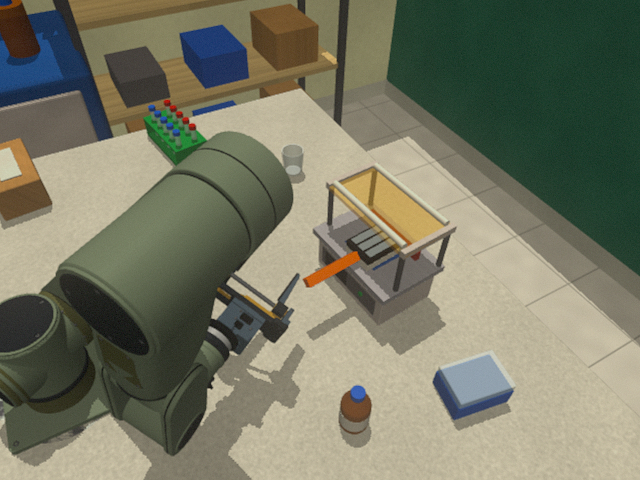

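View pics/p3.png

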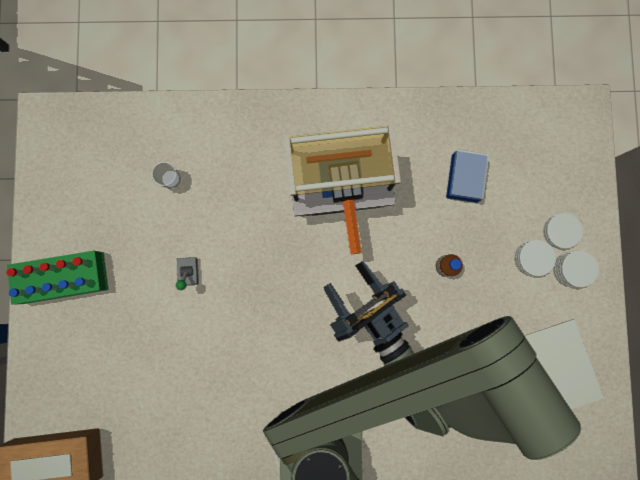

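```bash
python3 - <<'E'
from kin import *
q=cur();p,R,el,wr=fk(q,True);print("wr",wr,"el",el)
for dz in(0,-50,-80,-100,-175): print(dz,proj("side",wr+[0,0,dz]),proj("top",wr+[0,0,dz]))
E
python3 -c "
import cv2
a=cv2.imread('pics/p2.png')[320:480,80:320];cv2.imwrite('pics/p2c.png',cv2.resize(a,None,fx=3.3,fy=3.3,interpolation=cv2.INTER_CUBIC))"
```

```text
wr [ 160.81 -239.34  175.02] el [ 218.81 -333.52  577.81]
0 [158.67 410.19] [424.84 398.69]
-50 [165.39 424.02] [420.96 394.76]
-80 [169.12 431.72] [418.77 392.54]
-100 [171.5  436.63] [417.35 391.11]
-175 [179.73 453.58] [412.39 386.1 ]
```

View pics/p2c.png

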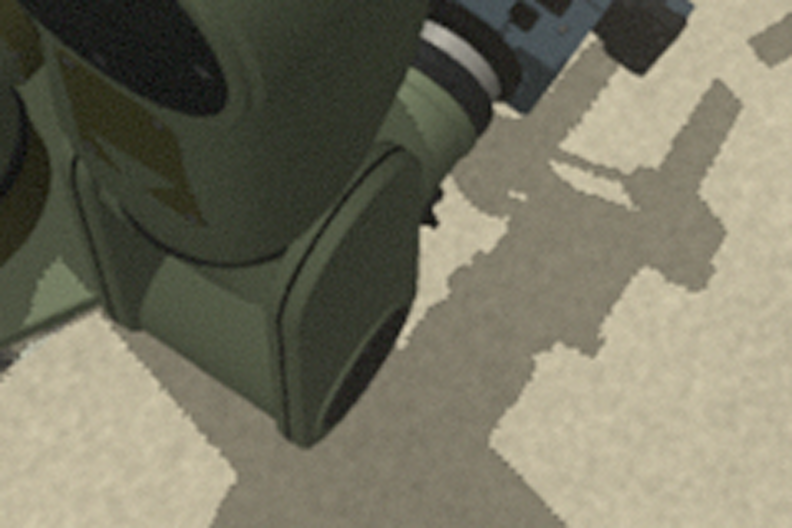

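Run:
```python
from kin import *
q=cur();p,R,el,wr=fk(q,True)
d=np.array([np.sin(np.radians(32.7)),-np.cos(np.radians(32.7)),0])
# where ray through lowest visible corner crosses vertical planes
c,r=ray("side",172,453); c2,r2=ray("side",80+120/3.3,320+325/3.3)
for z in (60,80,100,110,120,130,140): 
    X=c+r*(z-c[2])/r[2]-wr;Y=c2+r2*(z-c2[2])/r2[2]-wr
    u=np.array([np.cos(np.radians(32.7)),np.sin(np.radians(32.7)),0]);print(z,"lat",X@d,"along",X@u,"|| other",Y@d,Y@u)
```

```text
60 lat 11.998993513737535 along -17.72945728142661 || other -111.15326120882187 -17.958690340884406
80 lat 20.23284863326944 along -21.6981191376857 || other -99.97413793011242 -21.92186993591675
100 lat 28.466703752801344 along -25.666780993944798 || other -88.79501465140285 -25.885049530949143
110 lat 32.58363131256726 along -27.651111922074342 || other -83.20545301204814 -27.866639328465308
120 lat 36.70055887233323 along -29.635442850203916 || other -77.61589137269334 -29.84822912598152
130 lat 40.81748643209917 along -31.61977377833344 || other -72.02632973333863 -31.829818923497683
140 lat 44.93441399186514 along -33.60410470646301 || other -66.43676809398387 -33.811408721013855
```

>>> arm_command(
  targets=[
    [0, 0, 0, 0, -0.16],
    [0, 0, 0, 0, -0.32],
    [0, 0, 0, 0, -0.48],
    [0, 0, 0, 0, -0.52],
    [0, 0, 0, 0, -0.52],
  ],
)

```text
time_s: 13.58
ee_pos: [475.8, -37.2, 184.7]
ee_rot: [1.3, 88.5, 34.0]
force: [-0.1, -0.1, -0.3]
gripper_width: 91.3
```

```bash
python3 info.py; python3 go.py [518,-75,185] [518,-75,128]
```

```text
t 13.5833 p [475.84 -37.22 184.7 ] q [-58.4  42.3 149.5  88.7  91.3  78.2] F [-0.05 -0.08 -0.29] w 91.3
az 32.69 el 1.51 jaw elev(y) 0.0 x [ 0.02  0.01 -1.  ] y [-0.54  0.84  0.  ]
[518,-75,185] share [ 0.   -0.11  0.03] dist 56.6
[518,-75,128] share [ 0.11 -0.11  0.03] dist 80.1
```

>>> arm_command(
  targets=[
    [0, 0, -0.07, 0.02, 0],
    [0, 0, -0.11, 0.03, 0],
    [0, 0, -0.11, 0.03, 0],
    [0, 0.04, -0.11, 0.03, 0],
    [0, 0.08, -0.11, 0.03, 0],
    [0, 0.113, -0.11, 0.03, 0],
    [0, 0.113, -0.11, 0.03, 0],
  ],
)

```text
time_s: 14.17
ee_pos: [519.4, -74.5, 125.9]
ee_rot: [14.3, 88.5, 47.0]
force: [0.3, 0.0, 0.8]
gripper_width: 91.3
```

```bash
python3 info.py; python3 pic.py top p4 270 120 470 270
```

```text
t 14.1667 p [519.39 -74.47 125.91] q [-55.4  50.1 141.7  91.5  91.8  78.5] F [0.28 0.01 0.81] w 91.3
az 32.71 el 1.41 jaw elev(y) 0.4 x [ 0.02  0.02 -1.  ] y [-0.54  0.84  0.01]
```

View pics/p4c.png

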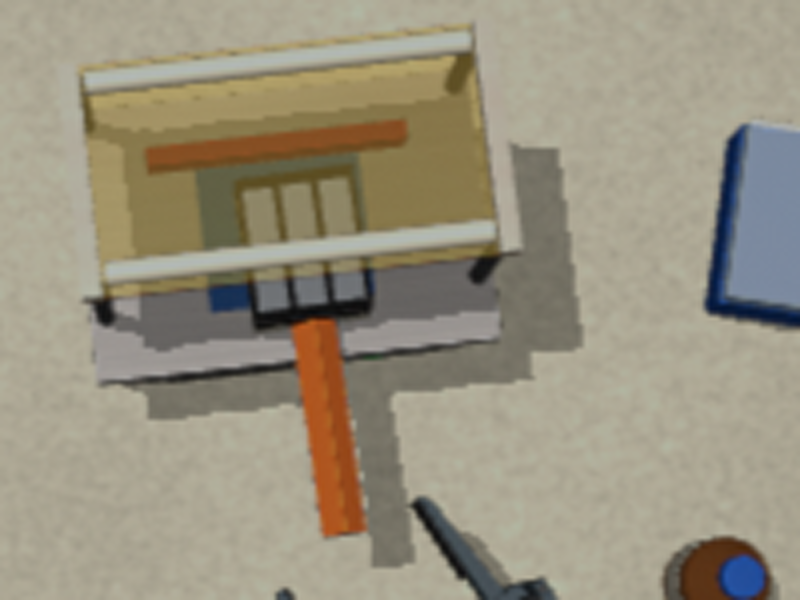

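Run:
```python
from kin import *
p,R=fk(cur());print(p)
for l in(45.6,52,-45.6,-52): X=p+R.apply([0,l,0]);print(l,X,proj("top",X),(proj("top",X)-[270,120])*4)
print((proj("top",np.array([493.8,-93.9,142]))-[270,120])*4)
```

```text
[519.26 -74.49 127.77]
45.6 [494.62 -36.12 128.03] [331.77 253.58] [247.08 534.31]
52 [491.16 -30.74 128.07] [329.55 255.05] [238.19 540.22]
-45.6 [ 543.9  -112.86  127.52] [363.3  232.65] [373.18 450.62]
-52 [ 547.36 -118.25  127.48] [365.5  231.19] [381.99 444.77]
[345.06 532.73]
```

View pics/p4.png

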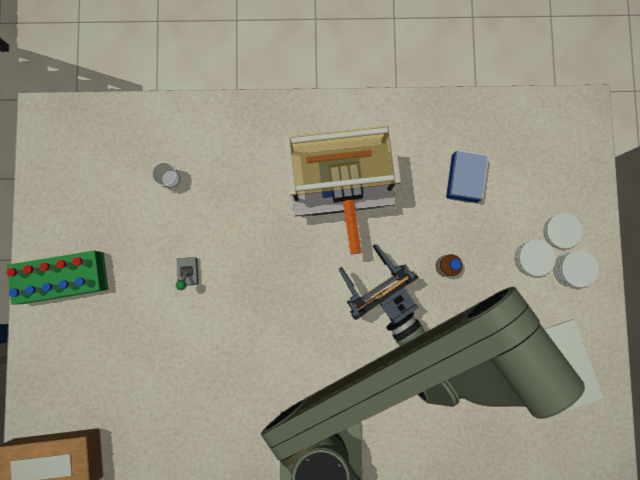

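```bash
python3 - <<'E'
from h import *
print("start",proj("side",np.array([260.,512,175])),proj("top",np.array([260.,512,175])))
print("p2",proj("side",np.array([475.7,-37.1,184.9])),proj("top",np.array([475.7,-37.1,184.9])))
E
python3 pic.py side p5 200 220 360 340
python3 -c "
import cv2
a=cv2.imread('pics/side0.png')[0:160,20:180];cv2.imwrite('pics/s0c.png',cv2.resize(a,None,fx=3.7,fy=3.7,interpolation=cv2.INTER_CUBIC))"
```

```text
start [109.24 139.45] [ 91.96 359.42]
p2 [284.26 248.78] [332.91 260.23]
```

View pics/p5c.png

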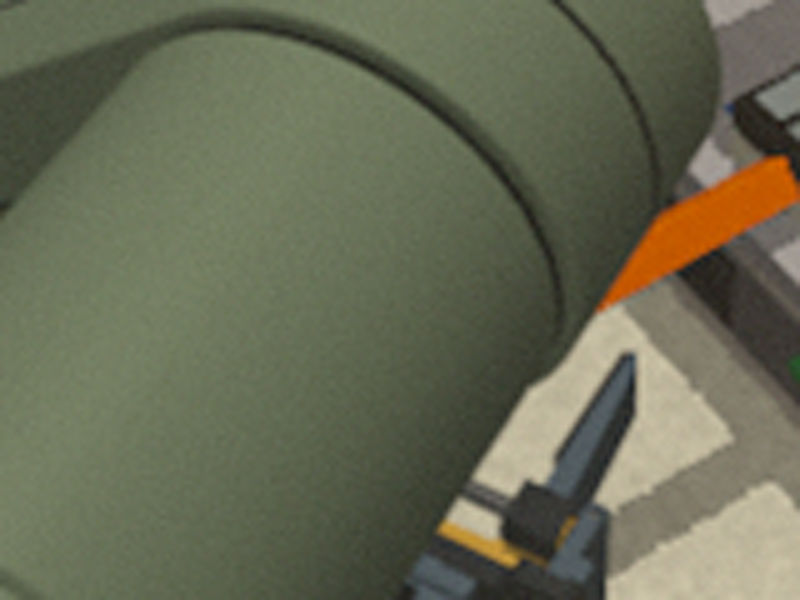

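View pics/s0c.png

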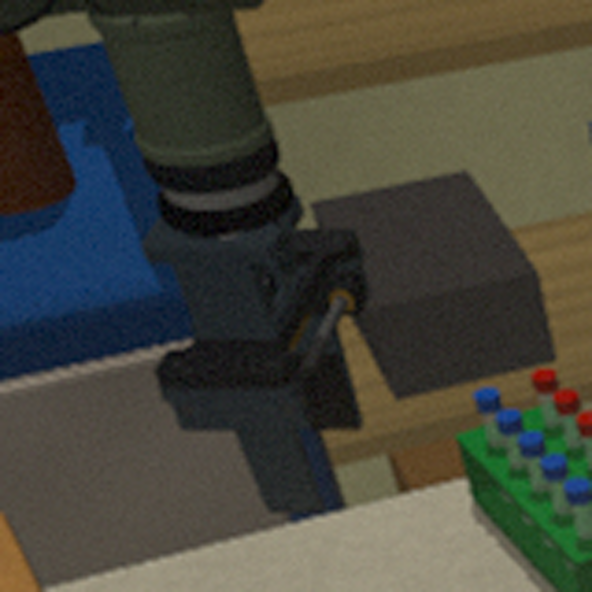

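Run:
```python
from kin import *
X,d=tri(ray("top",375,245),ray("side",326,291));print(X,d)
p,R=fk(cur());print(R.inv().apply(X-p),env.state()["ee_pos"],env.state()["ee_rot"])
for t in("top","side"):
    c=env.camera_params(t);print(t,np.array(c["t"]))
```

```text
[ 513.05 -139.03  142.61] 1.1097824569466146
[-15.12 -51.   -39.67] [519.15 -74.28 128.62] [ 8.43 88.44 41.14]
top [  -6.51  568.63 1471.23]
side [-491.81  273.13  966.36]
```

Run:
```python
from kin import *
R=Rn.from_euler("xyz",[-179.9,0,153.09],degrees=True)
for l in(-59,-45,45,59):
  for x in(-16,16):
    for z in(0,-40): X=np.array([260.3,512.7,175])+R.apply([x,l,z]);print(l,x,z,proj("side",X).round(0),((proj("side",X)-[20,0])*3.7).round(0))
```

```text
-59 -16 0 [110. 153.] [332. 567.]
-59 -16 -40 [105. 139.] [315. 516.]
-59 16 0 [ 96. 153.] [283. 568.]
-59 16 -40 [ 91. 139.] [264. 516.]
-45 -16 0 [111. 150.] [338. 555.]
-45 -16 -40 [107. 136.] [320. 503.]
-45 16 0 [ 98. 150.] [289. 555.]
-45 16 -40 [ 93. 136.] [270. 504.]
45 -16 0 [120. 129.] [370. 478.]
45 -16 -40 [116. 115.] [354. 427.]
45 16 0 [107. 129.] [323. 478.]
45 16 -40 [103. 115.] [306. 427.]
59 -16 0 [121. 126.] [375. 466.]
59 -16 -40 [117. 112.] [359. 416.]
59 16 0 [109. 126.] [328. 467.]
59 16 -40 [104. 112.] [312. 416.]
```

Run:
```python
from kin import *
b=onz("top",456,264.5,115);print("cap",b)
q=cur();p,R=fk(q);u=R.apply([0,0,1])
for T in ([548.7,-55.4],[584,-90],[588,-124],[599.4,-153]):
    T=np.r_[T,128];v=R.inv().apply(b-T);print(T,"bottle in tool frame",v, "share",(R.inv().apply(T-np.array(env.state()["ee_pos"]))/500).round(4))
```

```text
cap [ 464.52 -336.13  115.  ]
[548.7 -55.4 128. ] bottle in tool frame [   6.23 -190.79 -222.77] share [ 0.   -0.    0.07]
[584 -90 128] bottle in tool frame [   6.13 -142.6  -233.78] share [ 0.   -0.1   0.09]
[ 588 -124  128] bottle in tool frame [   6.65 -111.83 -218.79] share [ 0.   -0.16  0.06]
[ 599.4 -153.   128. ] bottle in tool frame [   6.94  -81.27 -212.71] share [ 0.   -0.22  0.05]
```

>>> arm_command(
  targets=[
    [0.43, 0, -0.01, 0, 0],
    [0.43, 0, -0.02, 0, 0],
    [0.43, 0, -0.02, 0, 0],
    [0.43, 0, -0.02, 0, 0],
  ],
)

```text
time_s: 14.6
ee_pos: [524.7, -83.0, 129.4]
ee_rot: [3.5, 88.4, 36.2]
force: [-0.3, -0.2, 0.3]
gripper_width: 67.5
```

```bash
python3 info.py; python3 pic.py top p6 300 190 460 310
```

```text
t 14.6 p [524.69 -82.96 129.35] q [-55.5  49.3 140.4  91.5  91.8  80.4] F [-0.27 -0.17  0.3 ] w 67.5
az 32.70 el 1.56 jaw elev(y) 0.1 x [ 0.02  0.02 -1.  ] y [-0.54  0.84  0.  ]
```

View pics/p6c.png

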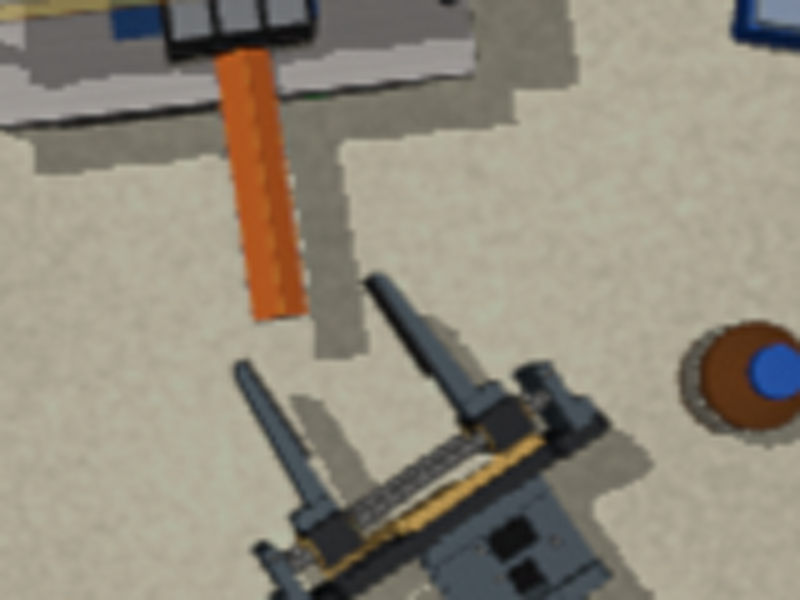

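>>> arm_command(
  targets=[
    [0.43, 0, 0, 0.01, 0],
    [0.43, 0, 0, 0.03, 0],
    [0.43, 0, 0, 0.06, 0],
    [0.43, 0, 0, 0.08, 0],
    [0.43, 0, 0, 0.08, 0],
  ],
)

```text
time_s: 15.07
ee_pos: [558.7, -59.4, 130.6]
ee_rot: [4.1, 88.4, 36.9]
force: [0.5, -0.4, 0.4]
gripper_width: 52.0
```

```bash
python3 info.py; python3 pic.py top p7 300 190 460 310; python3 go.py [573,-74,128] [570,-105,128]  [575,-119,128] [583,-136,128]
```

```text
t 15.0667 p [558.67 -59.42 130.58] q [-48.9  49.  139.7  97.9  92.8  81.5] F [ 0.45 -0.37  0.42] w 52.0
az 32.87 el 1.57 jaw elev(y) 0.1 x [ 0.02  0.02 -1.  ] y [-0.54  0.84  0.  ]
[573,-74,128] share [ 0.01 -0.04  0.01] dist 20.6
[570,-105,128] share [ 0.   -0.09 -0.03] dist 46.7
[575,-119,128] share [ 0.   -0.12 -0.04] dist 61.5
[583,-136,128] share [ 0.   -0.15 -0.04] dist 80.1
```

View pics/p7c.png

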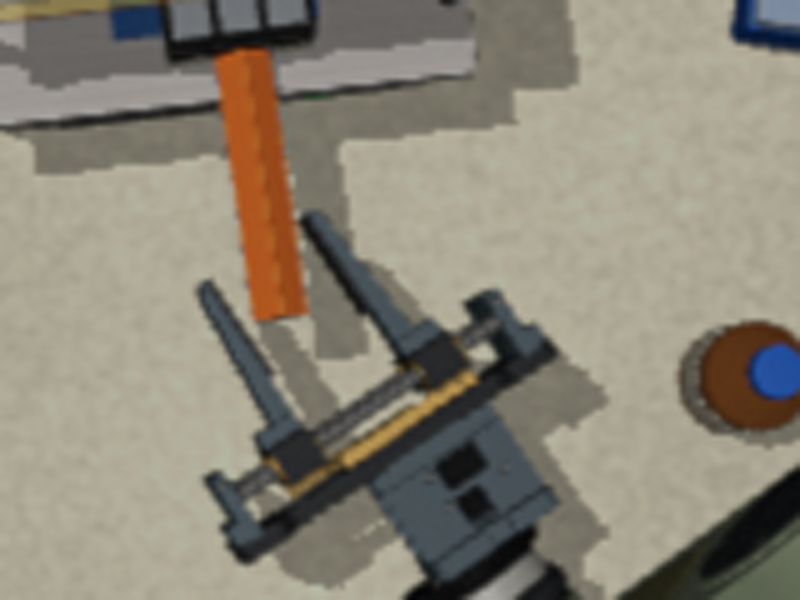

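>>> arm_command(
  targets=[
    [0.43, 0, -0.02, 0.005, 0],
    [0.43, 0, -0.04, 0.008, 0],
    [0.43, 0, -0.06, 0, 0],
    [0.43, 0, -0.08, -0.01, 0],
    [0.43, 0, -0.1, -0.02, 0],
    [0.43, 0, -0.12, -0.024, 0],
    [0.43, 0, -0.142, -0.029, 0],
    [0.43, 0, -0.162, -0.033, 0],
  ],
)

```text
time_s: 15.78
ee_pos: [588.5, -138.6, 129.9]
ee_rot: [4.1, 88.4, 36.8]
force: [0.3, 1.3, 0.2]
gripper_width: 51.9
```

```bash
python3 info.py; python3 pic.py top p8 270 120 470 270
```

```text
t 15.7833 p [ 588.46 -138.59  129.9 ] q [-52.7  47.8 128.9  94.6  91.3  93.4] F [0.31 1.28 0.23] w 51.9
az 32.77 el 1.56 jaw elev(y) 0.1 x [ 0.02  0.02 -1.  ] y [-0.54  0.84  0.  ]
```

View pics/p8c.png

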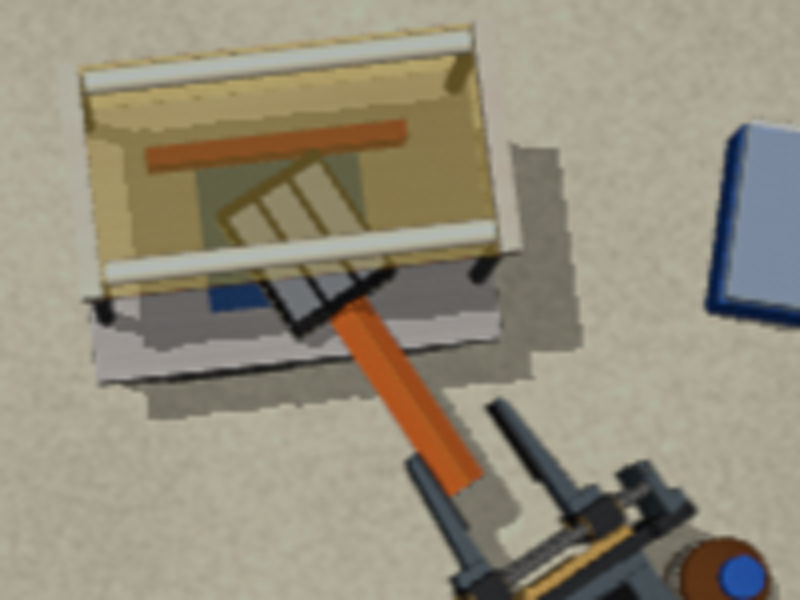

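```bash
cat > handle.py <<'E'
import sys,cv2
from kin import *
im=cv2.imread(sys.argv[1]);hsv=cv2.cvtColor(im,cv2.COLOR_BGR2HSV)
m=cv2.inRange(hsv,(5,200,130),(14,255,255))
k,lab,st,c=cv2.connectedComponentsWithStats(m);i=1+np.argmax(st[1:,4])
ys,xs=np.nonzero(lab==i);r=cv2.minAreaRect(np.c_[xs,ys].astype(np.float32));b=cv2.boxPoints(r);print("area",st[i,4],st[i,:4],"rect",r)
b=b[np.argsort(b[:,1])];n=b[:2].mean(0);f=b[2:].mean(0)
N=onz("top",*n,132);F=onz("top",*f,132);h=N-F
az=np.degrees(np.arctan2(h[1],h[0]));print("near-housing",N,"end",F,"len",np.linalg.norm(h),"az",az)
print("centre est",F+175*h/np.linalg.norm(h))
p,R=fk(cur());M=p-40*R.apply([0,0,1]);print("tip",M,"end in tip frame",R.inv().apply(F-M),"housing side",R.inv().apply(N-M))
B=np.array([601.5,-70,0]);a=np.radians(5.4);Cc=F+175*h/np.linalg.norm(h)-B
print("bay xy",Cc[0]*np.cos(a)+Cc[1]*np.sin(a),-Cc[0]*np.sin(a)+Cc[1]*np.cos(a))
E
python3 handle.py pics/top0.png; python3 handle.py pics/p8.png
```

```text
area 483 [344 200  16  53] rect ((351.5230712890625, 226.06625366210938), (52.88127517700195, 9.32713508605957), 82.09283447265625)
near-housing [623.46 -77.14 132.  ] end [496.69 -91.97 132.  ] len 127.63141754840147 az 6.672862331579255
centre est [670.5  -71.64 132.  ]
tip [ 555.97 -162.27  129.02] end in tip frame [ -3.41  91.17 -11.89] housing side [ -0.2   35.26 102.8 ]
bay xy 68.54329562664208 -8.125037574267758
area 467 [354 196  36  47] rect ((371.0384521484375, 218.30767822265625), (52.69651794433594, 9.707253456115723), 56.3099365234375)
near-housing [631.68 -97.93 132.  ] end [ 524.43 -165.67  132.  ] len 126.85188989774535 az 32.27430114175083
centre est [672.39 -72.22 132.  ]
tip [ 555.97 -162.27  129.02] end in tip frame [ -3.78  14.15 -28.29] housing side [-0.29 13.32 98.51]
bay xy 70.36907444078125 -8.884947885996633
```

>>> arm_command(
  targets=[
    [0.43, 0, 0.014, 0, 0],
    [0.43, 0, 0.027, 0.01, 0.1],
    [0.43, 0, 0.027, 0.03, 0.24],
    [0.43, 0, 0.027, 0.05, 0.4],
    [0.43, 0, 0.027, 0.07, 0.55],
    [0.43, 0, 0.027, 0.072, 0.7],
    [0.43, 0, 0.027, 0.072, 0.85],
    [0.43, 0, 0.027, 0.072, 1],
  ],
)

```text
time_s: 16.5
ee_pos: [612.1, -108.5, 130.8]
ee_rot: [87.8, 44.6, 121.2]
force: [1.5, 0.2, -0.1]
gripper_width: 51.8
```

```bash
python3 info.py; python3 pic.py top p9 300 150 460 270; python3 handle.py pics/p9.png
```

```text
t 16.5 p [ 612.06 -108.48  130.83] q [-47.8  47.7 129.9  99.5  91.2 137.7] F [ 1.53  0.18 -0.09] w 51.8
az 32.73 el 1.56 jaw elev(y) 45.3 x [-0.37  0.61 -0.7 ] y [-0.4   0.58  0.71]
area 417 [354 197  37  44] rect ((372.4200439453125, 218.0600128173828), (53.0, 9.800000190734863), 53.13010025024414)
near-housing [630.52 -98.14 132.  ] end [ 526.67 -172.12  132.  ] len 127.50850368604712 az 35.465986378057984
centre est [669.2  -70.59 132.  ]
tip [ 578.4  -130.32  129.88] end in tip frame [ -7.89  -2.25 -66.04] housing side [-1.1  -0.45 61.28]
bay xy 67.34355722044428 -6.954895175361508
```

View pics/p9c.png

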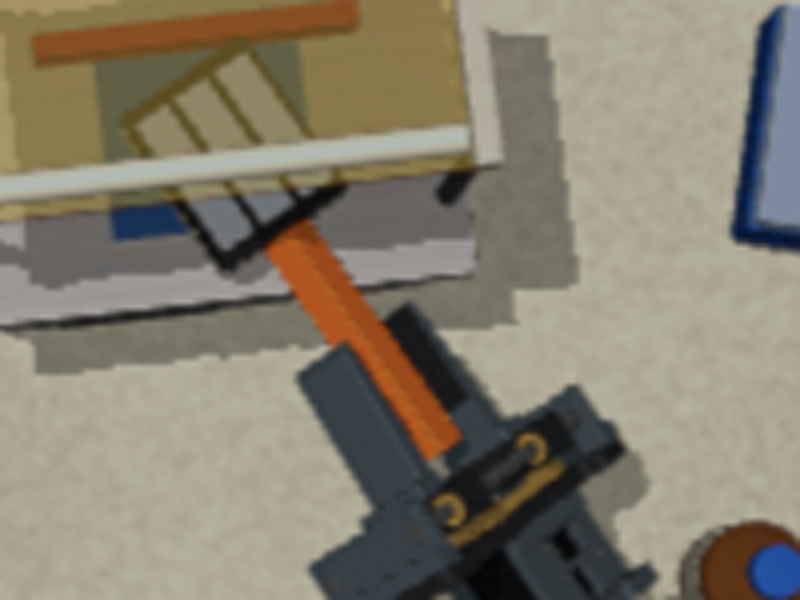

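>>> arm_command(
  targets=[
    [1, 0, 0, 0, 0],
    [1, 0, 0, 0, 0],
    [1, 0, 0, 0, 0],
    [1, 0, 0, 0, 0],
    [1, 0, 0, 0, 0],
    [1, 0, 0, 0, 0],
    [1, 0, 0, 0, 0],
    [1, 0, 0, 0, 0],
  ],
  squeeze=35,
)

```text
time_s: 17.22
ee_pos: [612.0, -108.6, 130.3]
ee_rot: [87.9, 44.4, 121.3]
force: [-0.5, 0.2, -2.2]
gripper_width: 19.4
```

```bash
python3 info.py; python3 go.py [605,-113,165] [600,-116,165]
```

```text
t 17.2167 p [ 611.98 -108.6   130.28] q [-47.8  47.7 129.9  99.5  91.1 137.9] F [-0.53  0.2  -2.16] w 19.4
az 32.72 el 1.49 jaw elev(y) 45.5 x [-0.37  0.61 -0.7 ] y [-0.39  0.58  0.71]
[605,-113,165] share [-0.05  0.05 -0.01] dist 35.7
[600,-116,165] share [-0.05  0.05 -0.03] dist 37.5
```

>>> arm_command(
  targets=[
    [1, -0.01, 0.01, 0, 0],
    [1, -0.02, 0.02, 0, 0],
    [1, -0.03, 0.03, 0, 0],
    [1, -0.04, 0.04, 0, 0],
    [1, -0.047, 0.047, 0, 0],
    [1, -0.047, 0.047, 0, 0],
    [1, -0.047, 0.047, 0, 0],
  ],
)

```text
time_s: 17.8
ee_pos: [611.4, -109.3, 164.0]
ee_rot: [87.9, 44.5, 121.3]
force: [-0.1, 0.6, -2.0]
gripper_width: 19.9
```

```bash
python3 info.py; python3 pic.py side p10 290 150 470 330; python3 pic.py top p10t
```

```text
t 17.8 p [ 611.39 -109.32  163.99] q [-47.9  43.2 129.9  99.5  90.4 142.2] F [-0.12  0.63 -1.97] w 19.9
az 32.72 el 1.48 jaw elev(y) 45.5 x [-0.37  0.61 -0.7 ] y [-0.39  0.58  0.71]
```

View pics/p10c.png

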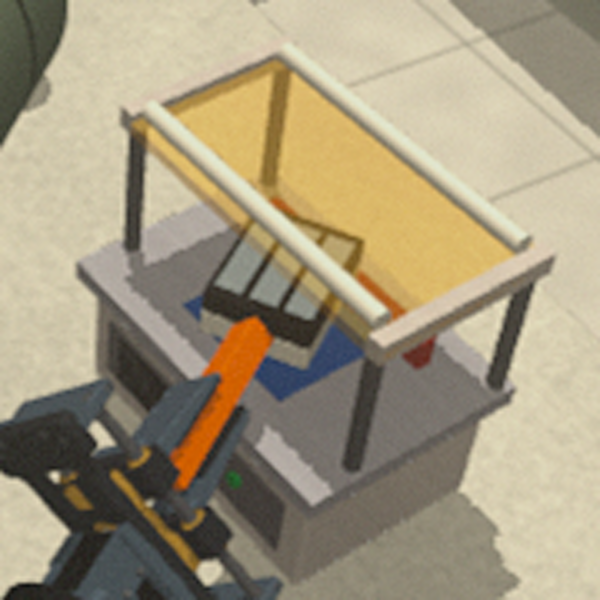

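>>> arm_command(
  targets=[
    [1, 0, 0, 0, -0.14],
    [1, 0, 0, 0, -0.28],
    [1, 0, 0, 0, -0.42],
    [1, 0, 0, 0, -0.56],
    [1, 0, 0, 0, -0.7],
    [1, 0, 0, 0, -0.84],
    [1, 0, 0, 0, -0.98],
    [1, 0, 0, 0, -1],
  ],
)

```text
time_s: 18.57
ee_pos: [611.4, -109.3, 162.9]
ee_rot: [18.0, 88.5, 50.7]
force: [0.5, 0.5, -2.2]
gripper_width: 19.9
```

```bash
python3 info.py
```

```text
t 18.5667 p [ 611.45 -109.33  162.89] q [-47.9  43.4 129.9  99.5  90.4  97.1] F [ 0.54  0.49 -2.21] w 19.9
az 32.72 el 1.45 jaw elev(y) 0.5 x [ 0.02  0.02 -1.  ] y [-0.54  0.84  0.01]
```

>>> arm_command(
  targets=[
    [1, 0, 0, 0, -0.14],
    [1, 0, 0, 0, -0.28],
    [1, 0, 0, 0, -0.42],
    [1, 0, 0, 0, -0.56],
    [1, 0, 0, 0, -0.7],
    [1, 0, 0, 0, -0.84],
    [1, 0, 0, 0, -0.98],
    [1, 0, 0, 0, -1],
  ],
)

```text
time_s: 19.23
ee_pos: [611.4, -109.3, 162.6]
ee_rot: [-87.9, 45.5, -55.8]
force: [0.6, 0.7, -1.7]
gripper_width: 19.6
```

```bash
python3 info.py; python3 pic.py side p11 290 150 470 330
```

```text
t 19.2333 p [ 611.44 -109.29  162.58] q [-47.9  43.4 129.9  99.5  90.4  52.1] F [ 0.61  0.7  -1.66] w 19.6
az 32.72 el 1.44 jaw elev(y) -44.5 x [ 0.39 -0.58 -0.71] y [-0.37  0.61 -0.7 ]
```

View pics/p11c.png

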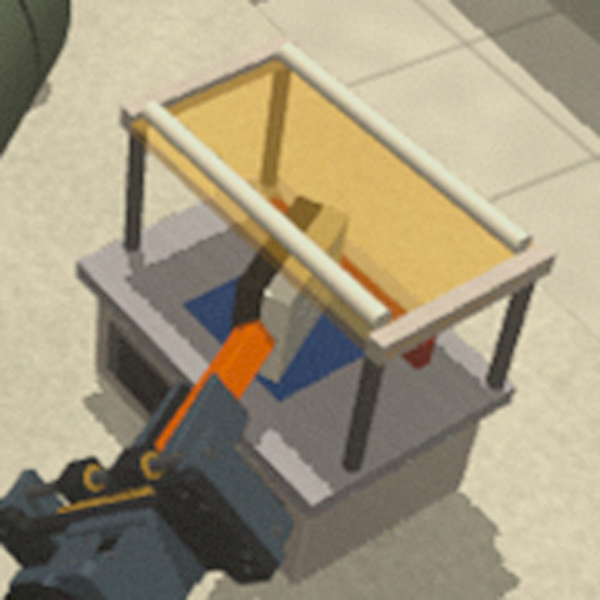

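The cassette is on edge under the hood, around crop (290,290), and the force still shows only its weight. I'll turn the remaining 90°.

>>> arm_command(
  targets=[
    [1, 0, 0, 0, -0.14],
    [1, 0, 0, 0, -0.28],
    [1, 0, 0, 0, -0.42],
    [1, 0, 0, 0, -0.56],
    [1, 0, 0, 0, -0.7],
    [1, 0, 0, 0, -0.84],
    [1, 0, 0, 0, -0.98],
    [1, 0, 0, 0, -1],
  ],
)

```text
time_s: 19.95
ee_pos: [611.4, -109.3, 162.4]
ee_rot: [-88.6, 0.7, -57.3]
force: [0.8, -0.8, -1.6]
gripper_width: 20.3
```

>>> arm_command(
  targets=[
    [1, 0, 0, 0, -0.14],
    [1, 0, 0, 0, -0.28],
    [1, 0, 0, 0, -0.42],
    [1, 0, 0, 0, -0.56],
    [1, 0, 0, 0, -0.7],
    [1, 0, 0, 0, -0.84],
    [1, 0, 0, 0, -0.98],
    [1, 0, 0, 0, -1],
  ],
)

```text
time_s: 20.62
ee_pos: [611.4, -109.2, 162.3]
ee_rot: [-88.0, -44.2, -58.7]
force: [0.2, 0.2, -1.6]
gripper_width: 20.0
```

```bash
python3 info.py; python3 pic.py side p12 290 150 470 330
```

```text
t 20.6167 p [ 611.41 -109.24  162.33] q [-47.9  43.4 129.9  99.4  90.3 -37.6] F [ 0.17  0.15 -1.62] w 20.0
az 32.73 el 1.43 jaw elev(y) -45.8 x [ 0.37 -0.61  0.7 ] y [ 0.39 -0.58 -0.72]
```

View pics/p12c.png

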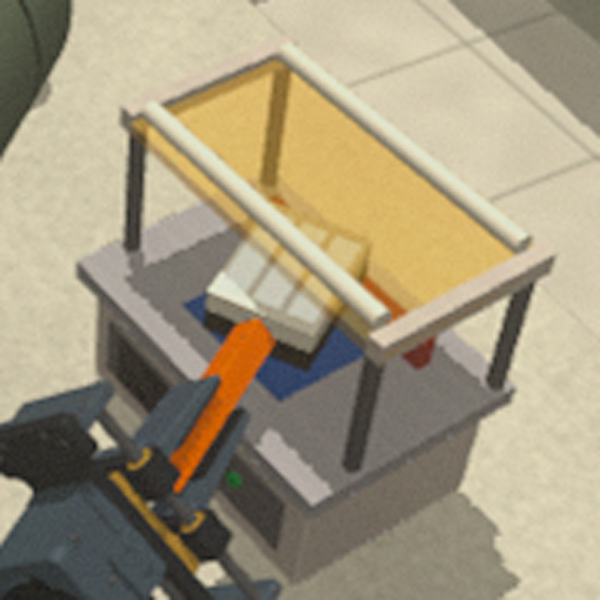

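>>> arm_command(
  targets=[
    [1, -0.01, 0.003, 0.003, 0],
    [1, -0.02, 0.01, 0.006, 0],
    [1, -0.03, 0.02, 0.006, 0],
    [1, -0.04, 0.03, 0.006, 0],
    [1, -0.05, 0.036, 0.006, 0],
    [1, -0.054, 0.04, 0.006, 0],
    [1, -0.054, 0.04, 0.006, 0],
    [1, -0.054, 0.04, 0.006, 0],
  ],
)

```text
time_s: 21.33
ee_pos: [611.7, -102.6, 129.0]
ee_rot: [-88.0, -44.0, -58.7]
force: [-0.0, -0.5, -2.4]
gripper_width: 19.9
```

```bash
python3 info.py
```

```text
t 21.3333 p [ 611.7  -102.64  129.  ] q [-47.3  47.9 130.5 100.   91.2 -42.4] F [-0.04 -0.47 -2.41] w 19.9
az 32.71 el 1.44 jaw elev(y) -46.0 x [ 0.37 -0.61  0.69] y [ 0.39 -0.57 -0.72]
```

>>> arm_command(
  targets=[
    [1, -0.002, 0.002, 0, 0],
    [1, -0.004, 0.004, 0, 0],
    [1, -0.005, 0.005, 0, 0],
    [1, -0.005, 0.005, 0, 0],
  ],
)

```text
time_s: 21.67
ee_pos: [611.7, -102.7, 126.8]
ee_rot: [-87.8, -44.0, -58.8]
force: [-1.2, -0.5, 2.0]
gripper_width: 19.9
```

```bash
python3 info.py;python3 pic.py side p13 290 150 470 330
```

```text
t 21.6667 p [ 611.73 -102.68  126.81] q [-47.3  48.3 130.5 100.   91.4 -42.9] F [-1.21 -0.5   1.99] w 19.9
az 32.71 el 1.61 jaw elev(y) -45.9 x [ 0.37 -0.62  0.7 ] y [ 0.39 -0.57 -0.72]
```

View pics/p13c.png

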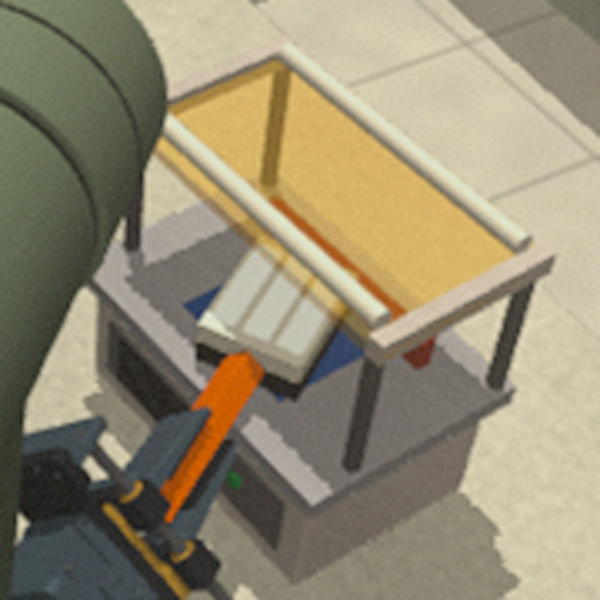

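>>> arm_command(
  targets=[
    [1, 0, 0, 0, 0],
    [1, 0, 0, 0, 0],
    [1, 0, 0, 0, 0],
  ],
  squeeze=3,
)

```text
time_s: 21.97
ee_pos: [611.8, -102.8, 126.9]
ee_rot: [-87.8, -44.1, -58.9]
force: [-0.4, 0.3, -0.4]
gripper_width: 20.1
```

>>> arm_command(
  targets=[
    [0.77, 0, 0, 0, 0],
    [0.75, 0, 0, 0, 0],
    [0.73, 0, 0, 0, 0],
    [0.71, 0, 0, 0, 0],
    [0.68, 0, 0, 0, 0],
    [0.65, 0, 0, 0, 0],
    [0.6, 0, 0, 0, 0],
    [0.5, 0, 0, 0, 0],
  ],
)

```text
time_s: 22.63
ee_pos: [611.8, -102.8, 126.9]
ee_rot: [-87.8, -44.1, -58.8]
force: [1.2, -0.3, 0.1]
gripper_width: 40.4
```

```bash
python3 info.py;python3 pic.py side p14 290 150 470 330; python3 pic.py top p14t 270 120 470 270; python3 handle.py pics/p14t.png
```

```text
t 22.6333 p [ 611.79 -102.77  126.86] q [-47.3  48.3 130.5 100.   91.4 -42.9] F [ 1.16 -0.29  0.07] w 40.4
az 32.70 el 1.60 jaw elev(y) -45.9 x [ 0.37 -0.61  0.7 ] y [ 0.39 -0.57 -0.72]
area 337 [351 198  36  43] rect ((368.8369140625, 218.76560974121094), (52.823463439941406, 9.708096504211426), 55.17551040649414)
near-housing [630.07 -91.45 132.  ] end [ 523.97 -161.5   132.  ] len 127.13354097354825 az 33.43364960368065
centre est [670.01 -65.08 132.  ]
tip [ 578.18 -124.55  125.9 ] end in tip frame [  6.82  -4.43 -65.39] housing side [ 3.17 -3.03 61.69]
bay xy 68.67288491756652 -1.5471166485416141
```

View pics/p14c.png

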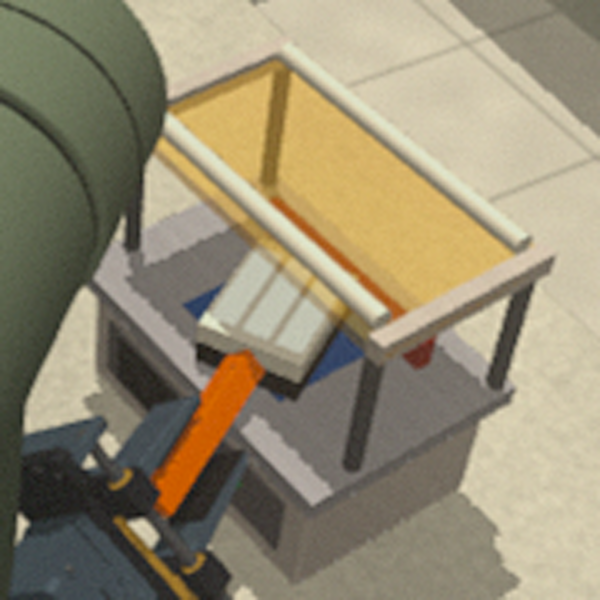

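View pics/p14tc.png

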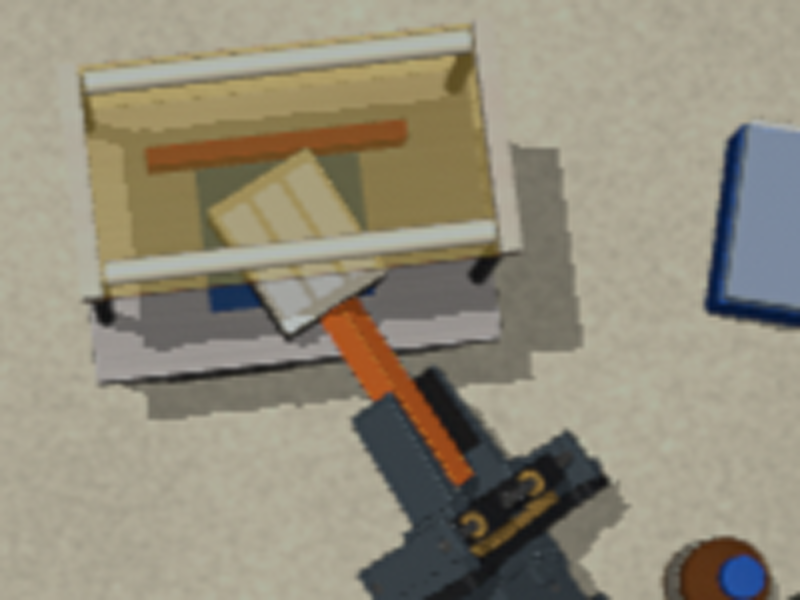

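>>> arm_command(
  targets=[
    [0.43, 0.001, -0.001, 0, 0.1],
    [0.43, 0.002, -0.002, -0.01, 0.25],
    [0.43, 0.002, -0.002, -0.02, 0.4],
    [0.43, 0.002, -0.002, -0.04, 0.55],
    [0.43, 0.002, -0.002, -0.06, 0.7],
    [0.43, 0.002, -0.002, -0.071, 0.85],
    [0.43, 0.002, -0.002, -0.071, 1],
    [0.43, 0.002, -0.002, -0.071, 1],
  ],
)

```text
time_s: 23.4
ee_pos: [581.8, -122.5, 127.2]
ee_rot: [-88.4, 1.0, -57.3]
force: [-0.7, -0.5, 0.5]
gripper_width: 51.8
```

```bash
python3 info.py; python3 pic.py top p15 270 120 470 270; python3 handle.py pics/p15.png;  python3 go.py [558,-84,128] [546.5,-49,128]
```

```text
t 23.4 p [ 581.81 -122.5   127.25] q [-52.1  48.3 131.3  95.2  91.6   1.5] F [-0.66 -0.53  0.49] w 51.8
az 32.65 el 1.59 jaw elev(y) -88.1 x [ 0.54 -0.84 -0.02] y [ 0.01  0.03 -1.  ]
area 339 [351 198  28  34] rect ((364.6153869628906, 212.92306518554688), (38.27431106567383, 9.429903030395508), 56.30992889404297)
near-housing [630.26 -92.05 132.  ] end [ 552.22 -141.38  132.  ] len 92.32941526955463 az 32.294492736375624
centre est [700.15 -47.88 132.  ]
tip [ 548.23 -143.94  126.31] end in tip frame [-0.08 -5.55  4.9 ] housing side [ 0.56 -2.99 97.19]
bay xy 100.2911722060318 12.738077727968596
[558,-84,128] share [-0.09 -0.    0.  ] dist 45.1
[546.5,-49,128] share [-0.16  0.    0.02] dist 81.3
```

View pics/p15c.png

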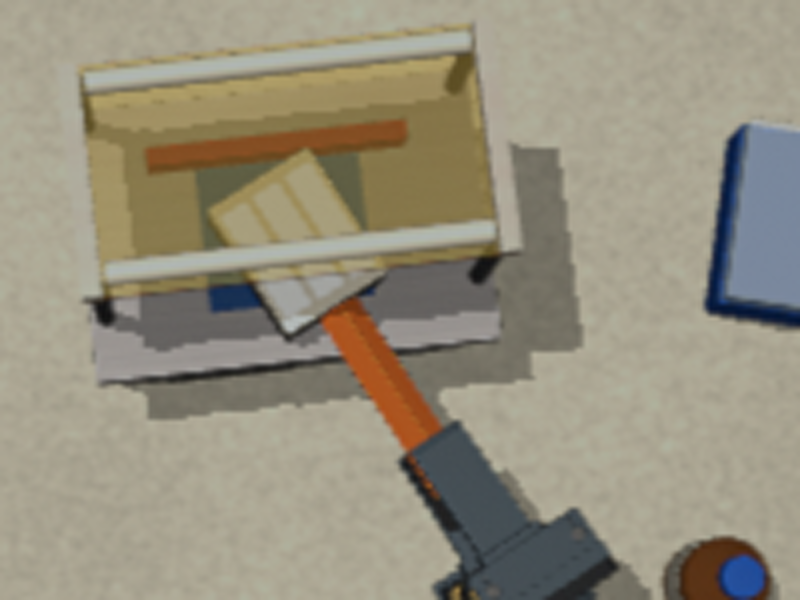

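>>> arm_command(
  targets=[
    [0.43, 0, 0, 0, 0.16],
    [0.43, 0, 0, 0, 0.32],
    [0.43, 0, 0, 0, 0.48],
    [0.43, 0, 0, 0, 0.64],
    [0.43, 0, 0, 0, 0.8],
    [0.43, 0, 0, 0, 0.96],
    [0.43, 0, 0, 0, 1],
  ],
)

```text
time_s: 24.03
ee_pos: [582.0, -121.9, 127.3]
ee_rot: [-87.7, 45.8, -55.7]
force: [-0.4, 0.7, -0.2]
gripper_width: 51.9
```

>>> arm_command(
  targets=[
    [0.43, 0, 0, 0, 0.16],
    [0.43, 0, 0, 0, 0.32],
    [0.43, 0, 0, 0, 0.48],
    [0.43, 0, 0, 0, 0.64],
    [0.43, 0, 0, 0, 0.8],
    [0.43, 0, 0, 0, 0.96],
    [0.43, 0, 0, 0, 1],
    [0.43, 0, 0, 0, 1],
  ],
)

```text
time_s: 24.7
ee_pos: [582.1, -121.6, 127.3]
ee_rot: [24.4, 88.2, 57.2]
force: [0.6, 0.1, -1.0]
gripper_width: 52.1
```

```bash
python3 info.py; python3 pic.py top p16 270 120 470 270; python3 handle.py pics/p16.png;  python3 go.py [558,-84,128] [546.5,-49,128]
```

```text
t 24.7 p [ 582.05 -121.64  127.29] q [-52.   48.3 131.3  95.2  91.6  91.2] F [ 0.63  0.05 -0.98] w 52.1
az 32.73 el 1.59 jaw elev(y) 0.7 x [ 0.02  0.03 -1.  ] y [-0.54  0.84  0.01]
area 465 [351 198  36  45] rect ((368.406005859375, 218.75125122070312), (52.12017822265625, 9.431819915771484), 56.768287658691406)
near-housing [630.38 -92.35 132.  ] end [ 523.77 -158.54  132.  ] len 125.48021999256726 az 31.834123850914338
centre est [672.45 -66.23 132.  ]
tip [ 548.44 -143.45  126.32] end in tip frame [ -6.47   0.72 -28.75] housing side [-3.   -1.27 96.67]
bay xy 70.9858992117017 -2.925108897284701
[558,-84,128] share [-0.    0.09  0.  ] dist 44.7
[546.5,-49,128] share [0.   0.16 0.02] dist 80.9
```

View pics/p16c.png

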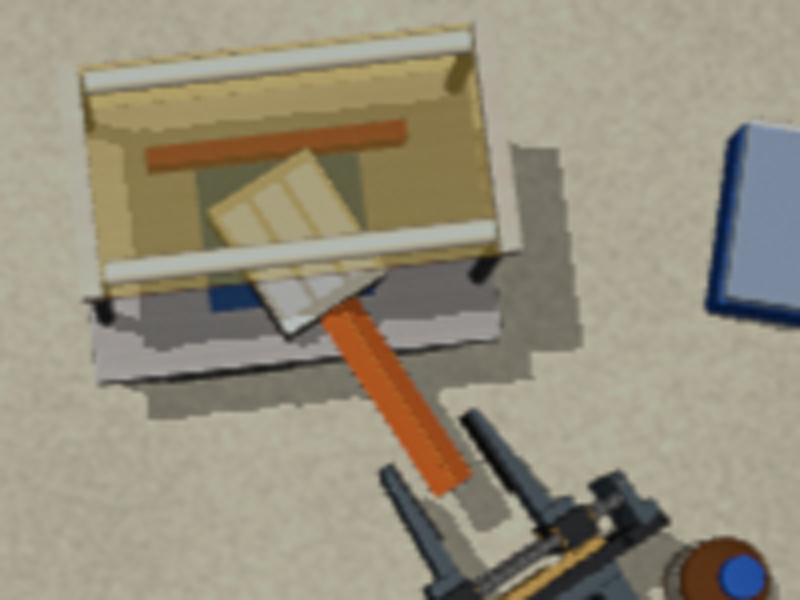

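>>> arm_command(
  targets=[
    [0.43, 0, 0.02, 0, 0],
    [0.43, 0, 0.04, 0, 0],
    [0.43, 0, 0.06, 0.001, 0],
    [0.43, 0, 0.08, 0.002, 0],
    [0.43, 0, 0.1, 0.005, 0],
    [0.43, 0, 0.12, 0.008, 0],
    [0.43, 0, 0.14, 0.012, 0],
    [0.43, 0, 0.15, 0.014, 0],
  ],
)

```text
time_s: 25.42
ee_pos: [547.0, -53.8, 128.4]
ee_rot: [20.1, 88.3, 52.9]
force: [0.3, -0.1, 0.9]
gripper_width: 52.3
```

```bash
python3 info.py; python3 pic.py top p17 270 120 470 270; python3 handle.py pics/p17.png
```

```text
t 25.4167 p [546.98 -53.83 128.41] q [-49.7  49.8 141.5  97.1  93.   79.4] F [ 0.28 -0.11  0.92] w 52.3
az 32.77 el 1.59 jaw elev(y) 0.6 x [ 0.02  0.02 -1.  ] y [-0.54  0.84  0.01]
area 477 [341 200  17  53] rect ((349.54034423828125, 225.73043823242188), (52.60062789916992, 9.77642822265625), 80.07376098632812)
near-housing [623.69 -70.2  132.  ] end [498.21 -89.41 132.  ] len 126.9399955555288 az 8.70429152063139
centre est [671.19 -62.92 132.  ]
tip [513.13 -75.11 127.43] end in tip frame [ -5.18  -3.88 -20.16] housing side [ -2.59 -55.74  95.67]
bay xy 70.04863034702618 0.485258127275495
```

View pics/p17c.png

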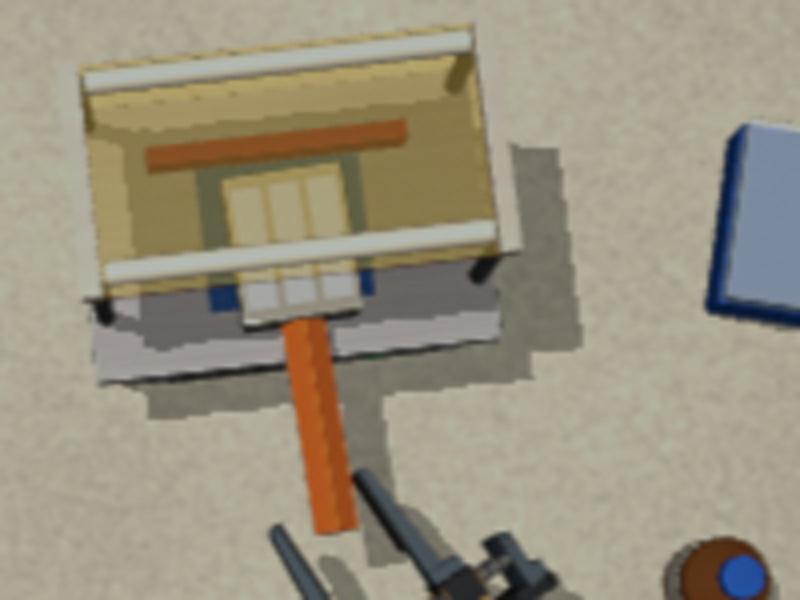

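>>> arm_command(
  targets=[
    [0.43, 0, 0.006, 0.001, 0],
    [0.43, 0, 0.012, 0.002, 0],
    [0.43, 0, 0.012, 0.002, 0],
    [0.43, 0, 0, 0, 0],
    [0.43, 0, -0.01, -0.01, 0],
    [0.43, 0, -0.01, -0.05, 0],
    [0.43, 0, -0.01, -0.09, 0],
    [0.9, 0, -0.01, -0.12, 0],
  ],
)

```text
time_s: 26.13
ee_pos: [498.4, -91.6, 126.5]
ee_rot: [19.7, 88.3, 52.5]
force: [-0.1, -0.8, -0.4]
gripper_width: 48.1
```

>>> arm_command(
  targets=[
    [1, 0, 0, 0, 0],
    [1, 0, 0, 0, 0],
    [1, 0, 0, 0, 0],
    [1, 0, 0, 0, 0],
    [1, 0, 0, 0, 0],
    [1, 0, 0, 0, 0],
  ],
  squeeze=15,
)

```text
time_s: 26.63
ee_pos: [498.6, -90.9, 126.5]
ee_rot: [19.7, 88.3, 52.6]
force: [-0.3, 0.1, -0.5]
gripper_width: 7.7
```

```bash
python3 info.py; python3 pic.py top p18 270 120 470 270; python3 handle.py pics/p18.png
```

```text
t 26.6333 p [498.59 -90.85 126.51] q [-59.8  50.1 141.3  87.1  91.   79.1] F [-0.33  0.07 -0.49] w 7.7
az 32.85 el 1.57 jaw elev(y) 0.6 x [ 0.02  0.02 -1.  ] y [-0.54  0.84  0.01]
area 473 [340 200  15  53] rect ((346.96038818359375, 226.10398864746094), (52.5379638671875, 9.452855110168457), 84.2894058227539)
near-housing [623.36 -68.6  132.  ] end [496.92 -78.62 132.  ] len 126.83968448148835 az 4.533148261957825
centre est [671.37 -64.79 132.  ]
tip [ 464.98 -112.75  125.55] end in tip frame [-5.1 11.4 45.5] housing side [ -2.63 -48.77 157.13]
bay xy 70.05298460590777 -1.3905011130477236
```

View pics/p18c.png

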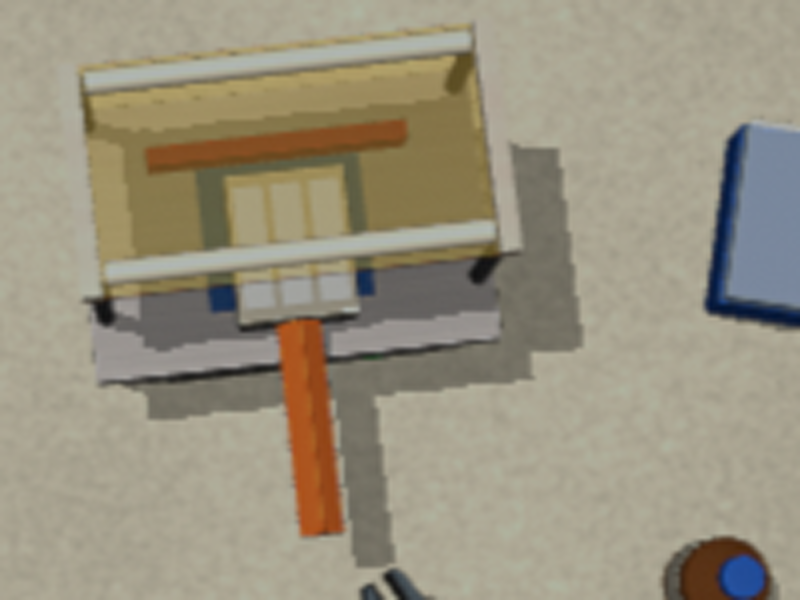

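```bash
python3 go.py [500,-49,129] [514,-48,129] [529,-46.5,129] [534,-46,129]
```

```text
[500,-49,129] share [-0.    0.07  0.05] dist 42.0
[514,-48,129] share [-0.    0.06  0.07] dist 45.7
[529,-46.5,129] share [-0.    0.04  0.1 ] dist 53.9
[534,-46,129] share [-0.    0.04  0.11] dist 57.3
```

>>> arm_command(
  targets=[
    [1, -0.004, 0.035, 0.024, 0],
    [1, -0.004, 0.069, 0.048, 0],
    [1, -0.004, 0.062, 0.06, 0],
    [1, -0.004, 0.0554, 0.0725, 0],
    [1, -0.004, 0.052, 0.079, 0],
    [1, -0.004, 0.048, 0.086, 0],
    [1, -0.004, 0.045, 0.093, 0],
    [1, -0.004, 0.042, 0.099, 0],
  ],
)

```text
time_s: 27.35
ee_pos: [529.2, -46.8, 130.0]
ee_rot: [17.9, 88.4, 50.8]
force: [-0.3, 0.2, 0.3]
gripper_width: 0.6
```

```bash
python3 info.py; python3 pic.py top p19 270 120 470 270; python3 handle.py pics/p19.png
```

```text
t 27.35 p [529.16 -46.79 130.  ] q [-51.3  50.3 143.8  95.3  92.9  76.4] F [-0.31  0.25  0.35] w 0.6
az 32.84 el 1.56 jaw elev(y) 0.5 x [ 0.02  0.02 -1.  ] y [-0.54  0.84  0.01]
area 450 [340 199  14  51] rect ((346.6393737792969, 224.0327911376953), (50.51893997192383, 9.415717124938965), 84.80557250976562)
near-housing [626.02 -68.66 132.  ] end [504.25 -77.22 132.  ] len 122.06561492542991 az 4.020823512920338
centre est [678.82 -64.95 132.  ]
tip [495.86 -68.61 129.14] end in tip frame [ -2.89 -11.76   2.45] housing side [ -0.45 -70.63 109.36]
bay xy 77.45366532638177 -2.2517252138439394
```

View pics/p19c.png

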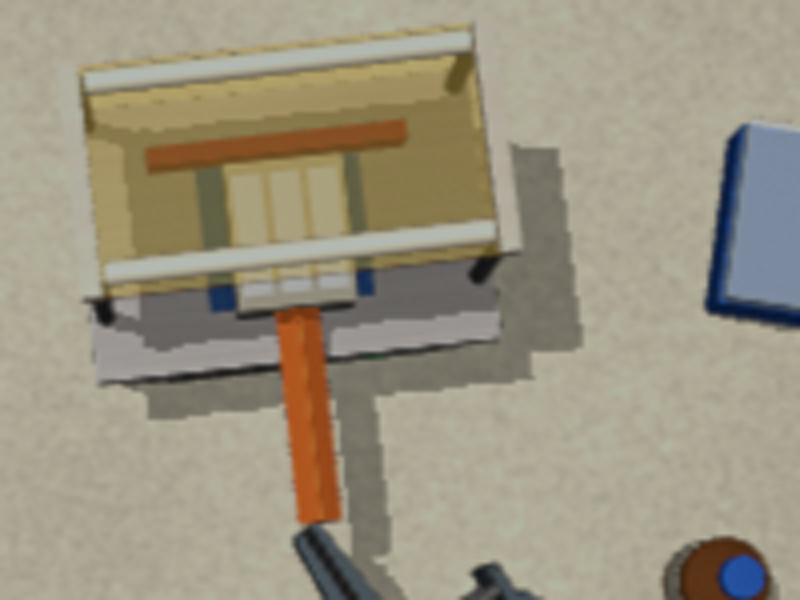

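>>> arm_command(
  targets=[
    [1, 0, -0.001, 0.002, 0],
    [1, 0, -0.002, 0.004, 0],
    [1, 0, -0.003, 0.005, 0],
    [1, 0, -0.003, 0.006, 0],
  ],
)

```text
time_s: 27.73
ee_pos: [532.8, -46.5, 130.1]
ee_rot: [17.1, 88.4, 50.0]
force: [-1.4, -0.0, -0.7]
gripper_width: 0.4
```

```bash
python3 info.py
```

```text
t 27.7333 p [532.78 -46.55 130.15] q [-50.8  50.2 143.5  95.8  93.   76.8] F [-1.36 -0.02 -0.71] w 0.4
az 32.83 el 1.57 jaw elev(y) 0.5 x [ 0.02  0.02 -1.  ] y [-0.54  0.84  0.01]
```

>>> arm_command(
  targets=[
    [1, 0, -0.001, 0.002, 0],
    [1, 0, -0.002, 0.004, 0],
    [1, 0, -0.002, 0.005, 0],
    [1, 0, -0.002, 0.005, 0],
  ],
)

```text
time_s: 28.07
ee_pos: [535.0, -45.5, 130.3]
ee_rot: [18.9, 88.3, 51.8]
force: [-5.9, -0.8, -0.5]
gripper_width: 0.3
```

```bash
python3 info.py; python3 pic.py top p20 270 120 470 270; python3 handle.py pics/p20.png
```

```text
t 28.0667 p [535.01 -45.51 130.25] q [-50.4  50.1 143.4  96.2  93.1  77.1] F [-5.89 -0.75 -0.52] w 0.3
az 32.89 el 1.57 jaw elev(y) 0.5 x [ 0.02  0.02 -1.  ] y [-0.54  0.84  0.01]
area 431 [340 199  14  49] rect ((346.4467468261719, 222.9139404296875), (48.255550384521484, 9.596789360046387), 84.80557250976562)
near-housing [626.   -68.45 132.  ] end [509.64 -76.63 132.  ] len 116.64487815359723 az 4.021730595237978
centre est [684.21 -64.35 132.  ]
tip [501.47 -67.42 129.3 ] end in tip frame [ -2.76 -12.15   1.94] housing side [ -0.49 -68.47 104.06]
bay xy 82.87657523131108 -2.162691677408537
```

>>> arm_command(
  targets=[
    [1, 0, 0.004, -0.01, 0],
    [1, 0, 0.004, -0.04, 0],
    [1, 0, 0.004, -0.08, 0],
    [1, 0, 0.004, -0.1, 0],
    [1, 0, 0.004, -0.1, 0],
  ],
)

```text
time_s: 28.53
ee_pos: [491.5, -72.9, 128.9]
ee_rot: [18.5, 88.3, 51.2]
force: [-0.2, -0.5, 0.4]
gripper_width: 0.5
```

```bash
python3 info.py; python3 pic.py top p21 270 120 470 270; python3 pic.py side p21s 290 150 470 330; python3 handle.py pics/p21.png
```

```text
t 28.5333 p [491.51 -72.93 128.89] q [-59.3  50.7 144.2  87.7  91.   75.6] F [-0.23 -0.53  0.35] w 0.5
az 32.67 el 1.58 jaw elev(y) 0.5 x [ 0.02  0.02 -1.  ] y [-0.54  0.84  0.01]
area 433 [340 199  14  49] rect ((346.3934020996094, 222.92340087890625), (48.251644134521484, 9.56492805480957), 85.10090637207031)
near-housing [626.   -68.62 132.  ] end [509.61 -76.2  132.  ] len 116.6387931784321 az 3.7285520035437667
centre est [684.23 -64.82 132.  ]
tip [458.46 -93.45 127.99] end in tip frame [ -2.69 -13.17  52.42] housing side [ -0.42 -69.85 154.34]
bay xy 82.85506437878415 -2.6308964868952183
```

View pics/p21c.png

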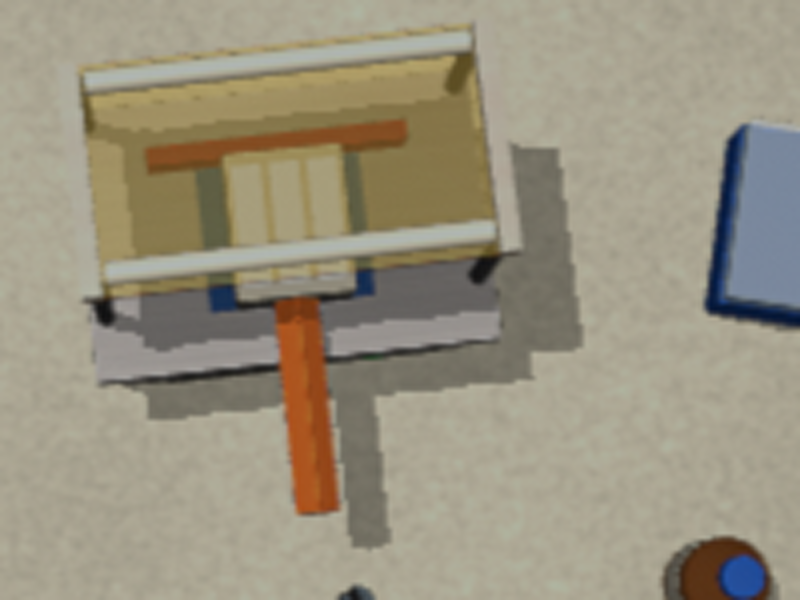

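View pics/p21sc.png

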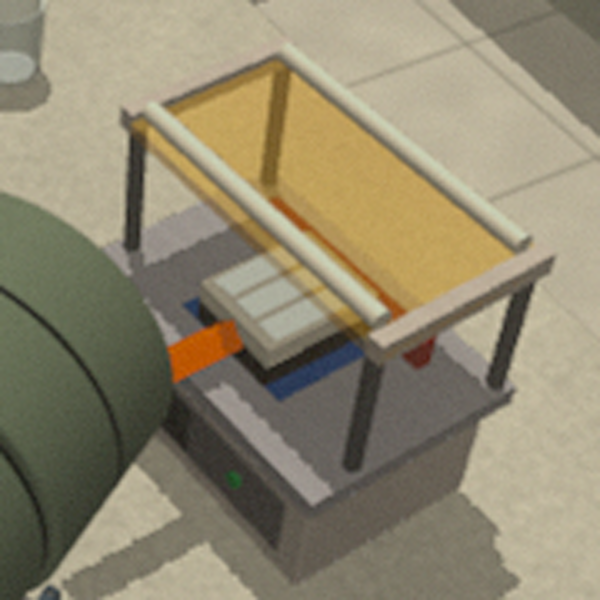

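>>> arm_command(
  targets=[
    [1, -0.05, 0, -0.01, 0],
    [1, -0.12, 0.02, 0, -0.1],
    [1, -0.2, 0.05, 0.01, -0.26],
    [1, -0.28, 0.08, 0.02, -0.42],
    [1, -0.36, 0.12, 0.03, -0.58],
    [1, -0.44, 0.14, 0.04, -0.74],
    [1, -0.44, 0.14, 0.04, -0.9],
    [1, -0.44, 0.14, 0.04, -1],
  ],
)

```text
time_s: 29.3
ee_pos: [465.6, -3.5, 353.5]
ee_rot: [-87.7, 44.6, -55.4]
force: [-0.0, -1.4, -2.2]
gripper_width: 0.4
```

```bash
python3 info.py
python3 - <<'E'
import cv2
from h import *
im=cv2.imread("pics/top0.png");cv2.imwrite("pics/sw.png",cv2.resize(im[245:305,155:225],(700,600),interpolation=cv2.INTER_CUBIC))
E
```

```text
t 29.3 p [465.6   -3.51 353.51] q [-56.3   8.6 144.2  91.4  91.2  71.7] F [-0.02 -1.36 -2.22] w 0.4
az 32.97 el 1.65 jaw elev(y) -45.4 x [ 0.4  -0.59 -0.7 ] y [-0.36  0.6  -0.71]
```

View pics/sw.png

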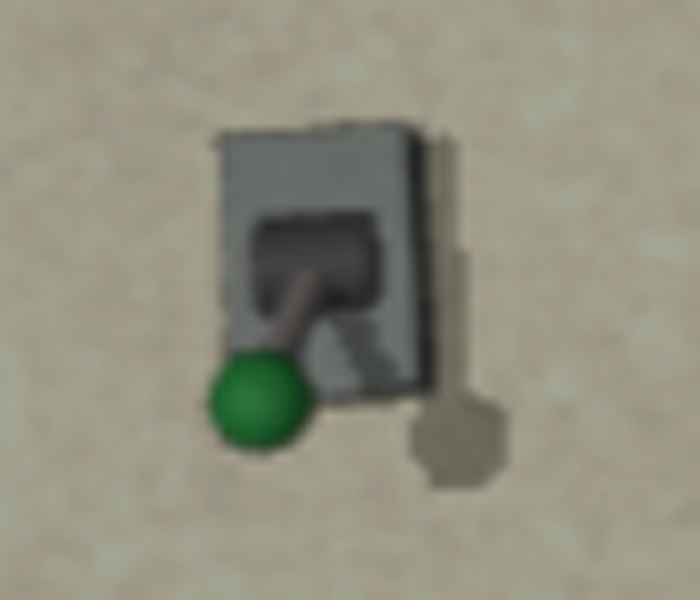

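>>> arm_command(
  targets=[
    [1, 0, 0, 0, -0.16],
    [1, 0, 0, 0, -0.32],
    [1, 0, 0, 0, -0.48],
    [1, 0, 0, 0, -0.64],
    [1, 0, 0, 0, -0.8],
    [1, 0, 0, 0, -0.96],
    [1, 0, 0, 0, -1],
  ],
)

```text
time_s: 29.88
ee_pos: [465.4, -2.1, 353.7]
ee_rot: [-88.3, -0.7, -56.9]
force: [0.6, -1.0, -0.3]
gripper_width: 0.5
```

>>> arm_command(
  targets=[
    [1, 0, 0, 0, -0.16],
    [1, 0, 0, 0, -0.32],
    [1, 0, 0, 0, -0.48],
    [1, 0, 0, 0, -0.64],
    [1, 0, 0, 0, -0.8],
    [1, 0, 0, 0, -0.96],
    [1, 0, 0, 0, -1],
  ],
)

```text
time_s: 30.47
ee_pos: [465.1, -0.7, 353.8]
ee_rot: [-87.5, -45.9, -58.5]
force: [-0.3, -0.2, 0.6]
gripper_width: 0.6
```

>>> arm_command(
  targets=[
    [1, 0, 0, 0, -0.16],
    [1, 0, 0, 0, -0.32],
    [1, 0, 0, 0, -0.48],
    [1, 0, 0, 0, -0.64],
    [1, 0, 0, 0, -0.8],
    [1, 0, 0, 0, -0.96],
    [1, 0, 0, 0, -1],
  ],
)

```text
time_s: 31.05
ee_pos: [464.9, 0.7, 354.0]
ee_rot: [33.9, -87.9, 179.4]
force: [-0.3, 0.3, -0.2]
gripper_width: 0.9
```

>>> arm_command(
  targets=[
    [1, 0, 0, 0, -0.16],
    [1, 0, 0, 0, -0.32],
    [1, 0, 0, 0, -0.48],
    [1, 0, 0, 0, -0.64],
    [1, 0, 0, 0, -0.8],
    [1, 0, 0, 0, -0.96],
    [1, 0, 0, 0, -1],
  ],
)

```text
time_s: 31.63
ee_pos: [464.6, 2.1, 354.1]
ee_rot: [87.6, -43.6, 125.2]
force: [-0.1, -0.6, -0.3]
gripper_width: 0.1
```

>>> arm_command(
  targets=[
    [1, 0, 0, 0, -0.16],
    [1, 0, 0, 0, -0.32],
    [1, 0, 0, 0, -0.48],
    [1, 0, 0, 0, -0.64],
    [1, 0, 0, 0, -0.8],
  ],
)

```text
time_s: 32.05
ee_pos: [464.4, 3.4, 354.2]
ee_rot: [88.2, -7.7, 123.8]
force: [0.3, -0.4, 0.2]
gripper_width: 0.5
```

```bash
python3 info.py; sed -e 's/for t in(0,1)/for t in(0,-1)/' g4.py > g5.py
python3 - <<'E'
s=open('g5.py').read()
i=s.index("def cost");j=s.index("def ev")
s=s[:i]+'''def cost(q):
    p,R,el,wr=fk(q,True);u,az,e=ang(q)
    M=p-40*u
    # wrist needed at the knob with this tilt
    w=np.array([430,332,90])-334*u-[0,0,140]
    c=max(0,330-np.linalg.norm(w))*.3+max(0,-e-70)+abs(e+48)*.3
    c+=0.3*max(0,280-M[2])+.3*max(0,250-wr[2])+.1*max(0,np.hypot(*p[:2])-800)+.3*max(0,M[0]-520)+.2*max(0,200-np.hypot(*wr[:2]))
    c+=max(0,30-np.degrees(q[2]))
    return c
'''+s[j:]
open('g5.py','w').write(s)
E
timeout 500 python3 g5.py 6
```

```text
t 32.05 p [464.39   3.44 354.2 ] q [ -55.7    8.5  144.5   91.4   91.3 -145.3] F [ 0.33 -0.43  0.24] w 0.5
az 33.60 el 1.79 jaw elev(y) 82.1 x [-0.55  0.82  0.13] y [ 0.05 -0.13  0.99]
0 45.9 [ -52.   -1.  141.   87.   80. -147.] [462.  27. 333.] [ 155. -179.  394.] az 34 el -9 [((0, -1, 0), -1)]
1 33.8 [ -50.   -6.  136.   78.   71. -147.] [458.  14. 309.] [ 165. -177.  444.] az 33 el -21 [((0, -1, 0), -1), ((0, -1, 0), -1)]
2 13.4 [ -47.   -5.  126.   65.   65. -147.] [475. -41. 285.] [ 210. -206.  492.] az 32 el -34 [((0, -1, 0), -1), ((0, -1, 0), -1), ((0, -1, 0), -1)]
3 0.5 [ -45.    4.  110.   49.   63. -147.] [ 524. -150.  266.] [ 300. -281.  537.] az 30 el -46 [((0, -1, 0), -1), ((0, -1, 0), -1), ((0, -1, 0), -1), ((0, -1, 0), -1)]
```

>>> arm_command(
  targets=[
    [1, 0, -1, 0, -1],
    [1, 0, -1, 0, -1],
    [1, 0, -1, 0, -1],
    [1, 0, -1, 0, -1],
    [1, 0, -1, 0, -1],
    [1, 0, -1, 0, -1],
    [1, 0, -1, 0, -1],
    [1, 0, -1, 0, -1],
  ],
)

```text
time_s: 32.72
ee_pos: [425.6, 79.8, 436.4]
ee_rot: [97.0, 28.2, 124.9]
force: [-0.3, -0.1, 0.6]
gripper_width: 0.7
```

```bash
python3 info.py;timeout 500 python3 g5.py 4
```

```text
t 32.7167 p [425.62  79.78 436.36] q [ -50.8  -19.3  138.    88.2   80.4 -146.5] F [-0.31 -0.09  0.6 ] w 0.7
az 31.59 el -6.16 jaw elev(y) 61.0 x [-0.5   0.72 -0.47] y [-0.17  0.45  0.87]
0 37.0 [ -42.  -17.  112.   75.   69. -147.] [508.  11. 541.] [ 189. -155.  646.] az 28 el -16 [((-0.3, -0.3, 0.0), -1)]
1 15.2 [ -36.  -16.  120.   64.   56. -147.] [497.  -9. 402.] [ 193. -129.  585.] az 22 el -29 [((0, -1, 0), -1), ((0, -1, 0), -1)]
2 2.9 [ -57.  -14.   97.   50.   82. -147.] [ 440. -141.  513.] [ 157. -223.  744.] az 16 el -38 [((0, -1, 0), -1), ((0, -1, 0), -1), ((0, -1, -1), -1)]
```

>>> arm_command(
  targets=[
    [1, 0, -1, 0, -1],
    [1, 0, -1, 0, -1],
    [1, 0, -1, 0, -1],
    [1, 0, -1, 0, -1],
    [1, 0, -1, 0, -1],
    [1, 0, -1, 0, -1],
    [1, 0, -1, 0, -1],
    [1, 0, -1, 0, -1],
  ],
)

```text
time_s: 33.38
ee_pos: [415.8, 149.6, 459.4]
ee_rot: [123.8, 61.6, 145.6]
force: [0.1, 1.1, 0.0]
gripper_width: 0.4
```

```bash
python3 info.py;timeout 500 python3 g5.py 3
```

```text
t 33.3833 p [415.8  149.6  459.44] q [  -9.6  -33.   130.3   73.7   34.9 -146.5] F [0.14 1.11 0.01] w 0.4
az 25.09 el -15.34 jaw elev(y) 23.3 x [-0.39  0.27 -0.88] y [-0.29  0.87  0.4 ]
0 24.5 [  16.  -19.  126.   40.    3. -147.] [524. 172. 425.] [189.  65. 551.] az 18 el -20 [((0.0, -0.3, 0.3), -1)]
1 4.3 [  11.  -10.  134.   47.    3. -147.] [519. 123. 255.] [222.  53. 472.] az 13 el -35 [((1, -1, 1), -1), ((1, -1, 1), -1)]
2 1.6 [ -29.   -9.  113.   39.   41. -147.] [ 549. -115.  348.] [ 275. -139.  602.] az 5 el -43 [((1, -1, 1), 0), ((0, -1, 0), 0), ((0, -1, 0), -1)]
```

```bash
cat > one.py <<'E'
from g5 import *
q=cur();r=[]
for d,t in C:
    q2=call(q,d,t,7);p,_,_,wr=fk(q2,True);u,az,e=ang(q2);r.append((round(cost(q2),1),round(e),round(az),p.round(),wr.round(),np.degrees(q2).round(),d,t))
r.sort(key=lambda x:x[0])
for x in r[:14]:print(*x)
E
python3 one.py
```

```text
24.5 -20 18 [524. 172. 425.] [189.  65. 551.] [  16.  -19.  126.   40.    3. -147.] (0.0, -0.3, 0.3) -1
25.3 -23 20 [485.  28. 450.] [162. -88. 599.] [ -32.  -22.  121.   67.   51. -147.] (0, -1, 0) 0
26.6 -21 20 [558.  -3. 618.] [ 230. -125.  752.] [ -31.  -15.   96.   59.   59. -147.] (-1, -1, 0) -1
27.5 -22 22 [557. 121. 438.] [235. -12. 576.] [  -6.  -16.  121.   72.   27. -147.] (0.0, -0.3, 0.3) 0
28.1 -25 20 [470. 167. 341.] [153.  48. 501.] [  13.  -21.  135.   77.    7. -147.] (1, -1, 1) 0
28.5 -25 20 [465. 170. 342.] [146.  56. 500.] [  17.  -21.  135.   64.    3. -147.] (1, -1, 1) -1
29.2 -24 27 [469. 236. 355.] [164.  84. 510.] [  24.  -18.  132.   81.    3. -147.] (1, 0, 1) 0
29.2 -25 26 [468. 233. 357.] [162.  83. 512.] [  23.  -19.  132.   64.    3. -147.] (1, 0, 1) -1
31.3 -18 23 [529. 230. 451.] [202.  91. 568.] [  21.  -17.  123.   35.    3. -147.] (0.0, 0.0, 0.3) -1
32.1 -22 15 [465.  85. 441.] [131.  -5. 584.] [  -7.  -28.  126.   52.   26. -147.] (0, -1, 0) -1
32.4 -18 24 [555. -55. 587.] [ 229. -199.  701.] [ -43.  -11.  100.   70.   68. -147.] (-1, -1, 0) 0
32.6 -18 24 [536. 217. 449.] [212.  70. 565.] [  15.  -17.  123.   78.    9. -147.] (0.0, 0.0, 0.3) 0
32.8 -18 24 [522.  -2. 563.] [ 197. -148.  677.] [ -40.  -17.  107.   71.   65. -147.] (-0.3, -0.3, 0.0) 0
33.0 -18 23 [419. -33. 607.] [  90. -169.  721.] [ -65.  -22.  104.   72.   90. -147.] (-1, -1, -1) 0
```

>>> arm_command(
  targets=[
    [1, 0, -1, 0, 0],
    [1, 0, -1, 0, 0],
    [1, 0, -1, 0, 0],
    [1, 0, -1, 0, 0],
    [1, 0, -1, 0, 0],
    [1, 0, -1, 0, 0],
    [1, 0, -1, 0, 0],
    [1, 0, -1, 0, 0],
  ],
)

```text
time_s: 34.05
ee_pos: [475.0, 75.0, 499.1]
ee_rot: [127.6, 59.1, 147.0]
force: [1.2, 0.6, 0.3]
gripper_width: 0.3
```

```bash
python3 info.py; python3 one.py
```

```text
t 34.05 p [475.01  75.02 499.08] q [ -28.3  -25.   119.8   70.7   52.4 -146.5] F [1.18 0.64 0.31] w 0.3
az 23.62 el -18.24 jaw elev(y) 24.0 x [-0.43  0.28 -0.86] y [-0.24  0.88  0.41]
11.6 -28 15 [556. -17. 506.] [ 237. -103.  682.] [ -26.  -16.  106.   51.   48. -147.] (0, -1, 0) -1
13.1 -28 17 [554. 122. 360.] [237.  27. 534.] [   4.  -14.  126.   62.   13. -147.] (1, -1, 1) -1
16.8 -24 15 [522. 141. 380.] [192.  51. 533.] [  12.  -18.  129.   43.    5. -147.] (0.3, -0.3, 0.3) -1
17.8 -28 19 [560. 100. 359.] [248. -11. 533.] [  -5.  -12.  125.   72.   23. -147.] (1, -1, 1) 0
19.7 -26 20 [542.  94. 387.] [225. -24. 549.] [  -9.  -16.  125.   71.   28. -147.] (0.3, -0.3, 0.3) 0
19.9 -26 21 [555. -93. 484.] [ 239. -211.  646.] [ -44.   -9.  106.   65.   63. -147.] (0, -1, 0) 0
20.1 -25 16 [493.  15. 659.] [165. -78. 814.] [ -29.  -22.   91.   46.   63. -147.] (-0.3, -0.3, -0.3) -1
20.8 -26 22 [531. 211. 359.] [217.  87. 521.] [  19.  -13.  128.   64.    3. -147.] (1, 0, 1) -1
21.0 -27 17 [430. -31. 582.] [ 111. -130.  751.] [ -53.  -24.  101.   59.   79. -147.] (0, -1, -1) -1
21.1 -26 22 [534. 216. 356.] [221.  88. 518.] [  19.  -13.  128.   81.    3. -147.] (1, 0, 1) 0
22.3 -24 21 [403. -98. 566.] [  84. -220.  719.] [ -72.  -18.  102.   66.   95. -147.] (0, -1, -1) 0
23.0 -23 15 [501.  84. 499.] [169.  -3. 647.] [  -5.  -25.  116.   39.   30. -147.] (0.0, -0.3, 0.0) -1
23.3 -24 16 [577.  31. 620.] [249. -61. 774.] [ -16.  -15.   93.   40.   48. -147.] (-0.3, -0.3, 0.0) -1
23.6 -23 20 [509. 194. 389.] [185.  74. 533.] [  19.  -18.  128.   39.    3. -147.] (0.3, 0.0, 0.3) -1
```

>>> arm_command(
  targets=[
    [1, 0, -1, 0, -1],
    [1, 0, -1, 0, -1],
    [1, 0, -1, 0, -1],
    [1, 0, -1, 0, -1],
    [1, 0, -1, 0, -1],
    [1, 0, -1, 0, -1],
    [1, 0, -1, 0, -1],
    [1, 0, -1, 0, -1],
  ],
)

```text
time_s: 34.72
ee_pos: [533.2, 94.4, 507.9]
ee_rot: [-142.8, 60.6, -124.3]
force: [-0.2, -0.9, -0.8]
gripper_width: 0.2
```

```bash
python3 info.py; python3 one.py
```

```text
t 34.7167 p [533.2   94.42 507.88] q [  -1.1  -21.5  113.    34.3   26.3 -146.5] F [-0.17 -0.88 -0.84] w 0.2
az 14.61 el -23.03 jaw elev(y) -17.3 x [-0.28 -0.41 -0.87] y [-0.36  0.88 -0.3 ]
6.0 -28 3 [549.  -9. 447.] [219. -29. 623.] [ -10.  -19.  116.   31.   24. -147.] (1, -1, 0) 0
6.4 -27 7 [544.  22. 465.] [212. -18. 632.] [  -8.  -20.  115.   32.   25. -147.] (0.3, -0.3, 0.0) 0
6.6 -26 2 [543.   9. 436.] [207.  -1. 600.] [  -3.  -20.  120.   16.   17. -147.] (1, -1, 0) -1
9.2 -23 5 [532.  55. 442.] [189.  28. 590.] [   5.  -21.  122.   -2.   12. -147.] (0.3, -0.3, 0.0) -1
11.5 -23 6 [570.  77. 549.] [227.  42. 694.] [   8.  -18.  106.   -4.   25. -147.] (0.0, -0.3, 0.0) -1
14.4 -23 12 [525. 130. 506.] [187.  60. 651.] [  15.  -22.  114.   -7.   21. -147.] (0, 0, 0) -1
14.5 -28 16 [562. 178. 346.] [243.  88. 521.] [  17.  -10.  126.  -28.    3. -121.] (0.3, 0.3, 0.3) -1
15.2 -30 17 [567. 180. 328.] [256.  85. 513.] [  16.   -9.  126.   24.    3. -147.] (1, 1, 1) -1
15.7 -29 17 [567. 180. 328.] [256.  82. 512.] [  15.   -9.  126.   38.    3. -147.] (1, 1, 1) 0
15.9 -28 17 [563. 171. 345.] [246.  76. 520.] [  15.  -11.  126.   38.    3. -147.] (0.3, 0.3, 0.3) 0
17.3 -24 15 [525. 282. 597.] [194. 191. 747.] [  42.  -14.   96.  -39.   41. -110.] (-0.3, 0.3, 0.0) -1
17.8 -24 11 [498.  31. 782.] [163. -33. 936.] [ -15.  -18.   71.   26.   66. -147.] (-1, -1, -1) -1
18.1 -24 16 [531. 268. 600.] [202. 172. 751.] [ 38. -15.  96. -33.  39. -73.] (-0.3, 0.3, 0.0) 0
18.2 -24 14 [501.   3. 749.] [168. -78. 899.] [ -28.  -18.   77.   41.   68. -147.] (-0.3, -0.3, -0.3) 0
```

>>> arm_command(
  targets=[
    [1, 1, -1, 0, 0],
    [1, 1, -1, 0, 0],
    [1, 1, -1, 0, 0],
    [1, 1, -1, 0, 0],
    [1, 1, -1, 0, 0],
    [1, 1, -1, 0, 0],
  ],
)

```text
time_s: 35.22
ee_pos: [533.1, 65.0, 473.9]
ee_rot: [-143.9, 58.9, -128.6]
force: [0.3, 0.9, 0.6]
gripper_width: 0.5
```

```bash
python3 info.py; python3 one.py | head -8
```

```text
t 35.2167 p [533.11  65.   473.86] q [  -3.2  -21.2  116.3   33.2   23.9 -146.5] F [0.27 0.94 0.64] w 0.5
az 10.95 el -24.71 jaw elev(y) -17.7 x [-0.32 -0.4  -0.86] y [-0.32  0.9  -0.3 ]
5.6 -29 -1 [539. -40. 416.] [213. -37. 601.] [ -13.  -19.  119.   29.   22. -147.] (1, -1, 0) 0
6.0 -28 3 [536.  -9. 433.] [207. -25. 610.] [ -10.  -20.  118.   30.   23. -147.] (0.3, -0.3, 0.0) 0
6.1 -28 -2 [534. -23. 405.] [202. -11. 578.] [  -6.  -20.  123.   15.   15. -147.] (1, -1, 0) -1
7.0 -30 12 [559. 139. 321.] [242.  71. 508.] [  14.  -10.  128.  -27.    3. -123.] (0.3, 0.3, 0.3) -1
8.0 -32 14 [563. 142. 302.] [254.  65. 498.] [  12.   -9.  128.   37.    3. -147.] (1, 1, 1) 0
8.0 -32 14 [563. 142. 302.] [254.  67. 500.] [  12.   -9.  128.   23.    3. -147.] (1, 1, 1) -1
8.2 -24 8 [528.  98. 471.] [191.  49. 627.] [  11.  -21.  117.   -8.   19. -147.] (0, 0, 0) -1
8.3 -30 13 [560. 133. 320.] [244.  59. 507.] [  11.  -10.  128.   37.    3. -147.] (0.3, 0.3, 0.3) 0
```

>>> arm_command(
  targets=[
    [1, 0, 0, 0, 0.14],
    [1, 0, 0, 0, 0.28],
    [1, 0, 0, 0, 0.42],
    [1, 0, 0, 0, 0.43],
  ],
)

```text
time_s: 35.55
ee_pos: [533.1, 64.9, 473.8]
ee_rot: [-179.8, 65.3, -168.8]
force: [0.0, 0.6, -0.6]
gripper_width: 0.4
```

```bash
python3 info.py
cat > path.py <<'E'
from g4 import *
q=cur();p,R=fk(q);u=R.apply([0,0,1])
for M in ([430,200,300],[385,329,180],[388,330,95],[440,333,95],[492,336,95]):
    T=np.array(M)+40*u
    for k in range(14): q=step(q,T,R)
    p2,R2=fk(q);print(M,np.degrees(q).round(1),"err",np.linalg.norm(p2-T).round(1),np.degrees((R2*R.inv()).magnitude()).round(2),"wr",fk(q,True)[3].round(),"share",(R.inv().apply(T-p)/500).round(4))
E
python3 path.py
```

```text
t 35.55 p [533.08  64.87 473.8 ] q [  -3.2  -21.2  116.3   33.2   23.9 -127. ] F [ 0.03  0.62 -0.6 ] w 0.4
az 10.94 el -24.71 jaw elev(y) -0.1 x [-0.41 -0.08 -0.91] y [-0.19  0.98 -0.  ]
[430, 200, 300] [ 41.9 -17.5 132.9 -77.1  27.4   1.2] err 44.3 3.61 wr [132. 134. 503.] share [0.38 0.31 0.09]
[385, 329, 180] [ 80.9   3.9 131.3 -77.1  58.7  35.1] err 90.2 6.86 wr [ 39. 314. 417.] share [0.61 0.58 0.15]
[388, 330, 95] [ 88.5  14.2 134.4 -77.1  62.4  50.4] err 132.0 8.57 wr [ -2. 341. 345.] share [0.76 0.58 0.23]
[440, 333, 95] [ 76.9  12.1 127.5 -77.1  55.9  36.7] err 141.5 11.32 wr [ 74. 368. 385.] share [0.72 0.56 0.32]
[492, 336, 95] [ 61.6  11.8 120.  -77.1  44.2  21.8] err 137.0 13.23 wr [188. 371. 423.] share [0.68 0.55 0.42]
```

```bash
cat > feas.py <<'E'
from kin import *
rng=np.random.default_rng(0)
def ik(p,R,w=.65,seeds=12):
    best=None
    for s in range(seeds):
        q0=lo+(hi-lo)*rng.random(6);q0[0]=np.arctan2(p[1],p[0])+rng.normal()*.5
        r=least_squares(lambda x:err(x,p,R,w),np.clip(q0,lo+.01,hi-.01),bounds=(lo,hi),max_nfev=60)
        if best is None or r.cost<best.cost:best=r
        if best.cost<1e-8:break
    return best
for el in(-25,-35,-45,-55,-65):
    for az in(-40,-20,0,20,40,60,80):
        a,e=np.radians([az,el]);u=np.array([np.cos(e)*np.cos(a),np.cos(e)*np.sin(a),np.sin(e)])
        y=np.array([-np.sin(a),np.cos(a),0]);R=Rn.from_matrix(np.c_[np.cross(y,u),y,u])
        o=[]
        for M in([392,330,95],[490,335,95]):
            b=ik(np.array(M)+40*u,R);o.append((round(np.sqrt(2*b.cost),4),np.degrees(b.x).round()))
        if max(x[0] for x in o)<.01: print(el,az,o[0][1],o[1][1])
E
timeout 500 python3 feas.py
```

```text
-25 -40 [ 72.  38. 112. -59.  79.  62.] [ 63.  40. 106. -65.  76.  56.]
-25 0 [ 73.  30. 140. 257.  63.  80.] [ 59.  31. 135. 246.  58.  76.]
-25 80 [  3.  30. 140.  99.  63. 100.] [  3.  33. 127.  93.  62. 112.]
-35 -40 [ 69.  32. 112. -55.  72.  55.] [ 60.  35. 106. -60.  69.  48.]
-35 -20 [ 71.  27. 125. -71.  60.  57.] [ 60.  29. 119. -77.  56.  51.]
-35 20 [ 58.  20. 147. 226.  45.  78.] [ 44.  22. 139. 213.  38.  77.]
-35 40 [ 38.  18. 150. 177.  42.  91.] [ 28.  21. 140. 163.  38.  96.]
-35 60 [ 18.  20. 147. 129.  46. 103.] [ 14.  23. 135. 118.  42. 114.]
-35 80 [  8.  23. 137.  93.  51. 115.] [  7.  27. 124.  86.  52. 125.]
-45 -40 [ 65.  28. 112. -49.  65.  46.] [ 56.  31. 105. -52.  63.  39.]
-45 -20 [ 66.  22. 123. -63.  53.  44.] [ 56.  26. 116. -66.  49.  37.]
-45 20 [ 54.  13. 140. 241.  26.  56.] [ 42.  18. 132. 231.  20.  56.]
-45 40 [ 38.  12. 143. 175.  20.  93.] [ 29.  17. 133. 151.  17. 110.]
-45 60 [ 22.  13. 140. 113.  28. 125.] [ 18.  19. 129.  99.  29. 137.]
-45 80 [ 14.  17. 133.  81.  41. 134.] [ 11.  23. 121.  73.  44. 143.]
-55 -40 [ 60.  24. 111. -41.  59.  36.] [ 52.  28. 104. -42.  58.  28.]
-55 -20 [ 60.  19. 120. -51.  47.  28.] [ 51.  23. 112. -51.  44.  19.]
-55 0 [ 57.  15. 127. -62.  33.  19.] [ 47.  19. 120. -60.  29.   8.]
-55 20 [ 49.  11. 133. -75.  17.   9.] [ 39.  16. 125. -63.  12. -11.]
-55 40 [  37.    9.  134.   39.    3. -131.] [  30.   16.  125.   49.    7. -147.]
-65 -40 [ 55.  21. 111. -31.  55.  24.] [ 47.  26. 102. -31.  55.  16.]
-65 -20 [ 54.  17. 117. -35.  45.   9.] [ 46.  22. 108. -34.  44.  -1.]
-65 0 [ 51.  14. 122. -37.  33. -10.] [ 42.  19. 114. -32.  32. -22.]
-65 20 [ 46.  11. 126. -28.  23. -40.] [ 37.  17. 117. -19.  23. -57.]
-65 40 [ 38.  10. 127.   2.  18. -94.] [  31.   17.  117.   10.   21. -108.]
-65 60 [  31.   11.  126.   31.   24. -145.] [  26.   18.  115.   28.   29. -147.]
```

```bash
cat > sim6.py <<'E'
from g4 import *
import sys
q=cur()
for tgt,n in (([400,320,250],10),([388,330,150],6)):
    for k in range(n):
        p,R=fk(q);u=R.apply([0,0,1]);T=np.array(tgt)+40*u
        sh=np.clip(R.inv().apply(T-p)/500,-1,1)
        q=call(q,sh,0,7);p2,R2=fk(q);M=p2-40*R2.apply([0,0,1])
        print(tgt,np.degrees(q).round(),"M",M.round(),"az %.0f el %.0f"%ang(q)[1:],sh.round(2))
        if np.linalg.norm(M-tgt)<8:break
E
python3 sim6.py
```

```text
[400, 320, 250] [ 19. -19. 134. -33.   3. -54.] M [444. 159. 351.] az 18 el -27 [0.47 0.55 0.12]
[400, 320, 250] [ 56. -10. 130. -77.  32.  10.] M [396. 297. 316.] az 18 el -32 [0.19 0.33 0.1 ]
[400, 320, 250] [ 59.  -6. 130. -77.  34.  13.] M [393. 321. 285.] az 18 el -35 [0.1  0.04 0.09]
[400, 320, 250] [ 58.  -4. 130. -77.  32.  14.] M [397. 321. 269.] az 17 el -36 [ 0.05 -0.01  0.05]
[400, 320, 250] [ 57.  -4. 130. -77.  32.  14.] M [398. 321. 261.] az 17 el -37 [ 0.03 -0.01  0.03]
[400, 320, 250] [ 57.  -3. 130. -77.  31.  14.] M [399. 320. 256.] az 17 el -37 [ 0.01 -0.    0.02]
[388, 330, 150] [ 62.   2. 132. -77.  34.  20.] M [377. 340. 204.] az 15 el -42 [0.18 0.02 0.12]
[388, 330, 150] [ 60.   4. 132. -77.  32.  20.] M [383. 337. 181.] az 14 el -44 [ 0.07 -0.03  0.08]
[388, 330, 150] [ 59.   6. 132. -77.  31.  20.] M [385. 334. 168.] az 13 el -45 [ 0.04 -0.02  0.05]
[388, 330, 150] [ 58.   6. 132. -77.  31.  21.] M [387. 333. 160.] az 13 el -46 [ 0.02 -0.01  0.03]
[388, 330, 150] [ 58.   7. 132. -77.  30.  21.] M [387. 332. 156.] az 13 el -46 [ 0.01 -0.01  0.02]
```

>>> arm_command(
  targets=[
    [1, 0.06, 0.07, 0.02, 0],
    [1, 0.12, 0.14, 0.03, 0],
    [1, 0.18, 0.21, 0.05, 0],
    [1, 0.24, 0.28, 0.06, 0],
    [1, 0.3, 0.35, 0.08, 0],
    [1, 0.36, 0.42, 0.09, 0],
    [1, 0.42, 0.5, 0.11, 0],
    [1, 0.47, 0.55, 0.12, 0],
  ],
)

```text
time_s: 36.22
ee_pos: [505.3, 126.7, 385.8]
ee_rot: [-178.5, 64.1, -169.0]
force: [-0.5, -0.1, 0.1]
gripper_width: 0.2
```

```bash
python3 info.py; python3 sim6.py | head -3
```

```text
t 36.2167 p [505.28 126.65 385.76] q [ 19.1 -20.2 127.3 -44.3  12.7 -42.8] F [-0.47 -0.15  0.09] w 0.2
az 9.32 el -25.89 jaw elev(y) -0.7 x [-0.43 -0.08 -0.9 ] y [-0.17  0.99 -0.01]
[400, 320, 250] [ 64.  -7. 129. -77.  46.  16.] M [395. 292. 317.] az 9 el -30 [0.3  0.42 0.07]
[400, 320, 250] [ 67.  -1. 128. -77.  48.  22.] M [388. 326. 278.] az 8 el -33 [0.11 0.06 0.08]
[400, 320, 250] [ 66.   0. 129. -77.  47.  22.] M [394. 323. 265.] az 7 el -34 [ 0.04 -0.01  0.05]
```

>>> arm_command(
  targets=[
    [1, 0.04, 0.06, 0.01, 0],
    [1, 0.09, 0.12, 0.02, 0],
    [1, 0.13, 0.18, 0.03, 0],
    [1, 0.17, 0.24, 0.04, 0],
    [1, 0.21, 0.3, 0.05, 0],
    [1, 0.26, 0.36, 0.06, 0],
    [1, 0.3, 0.42, 0.07, 0],
    [1, 0.3, 0.42, 0.07, 0],
  ],
)

```text
time_s: 36.88
ee_pos: [416.9, 299.2, 308.4]
ee_rot: [-177.8, 61.2, -169.0]
force: [0.8, 0.2, -0.0]
gripper_width: 0.5
```

```bash
python3 info.py; sed -i 's/(\[400,320,250\],10),(\[388,330,150\],6)/([385,325,150],6),([388,330,95],6)/' sim6.py; python3 sim6.py
```

```text
t 36.8833 p [416.88 299.17 308.38] q [ 67.3  -7.4 128.8 -77.   50.3  17.3] F [ 0.83  0.2  -0.04] w 0.5
az 8.52 el -28.74 jaw elev(y) -1.0 x [-0.47 -0.09 -0.88] y [-0.16  0.99 -0.02]
[385, 325, 150] [ 77.   6. 131. -77.  55.  35.] M [341. 343. 218.] az 4 el -33 [0.3  0.07 0.18]
[385, 325, 150] [ 73.  10. 131. -77.  52.  35.] M [361. 341. 189.] az 2 el -36 [ 0.07 -0.04  0.15]
[385, 325, 150] [ 70.  11. 131. -77.  50.  34.] M [372. 335. 173.] az -0 el -38 [ 0.04 -0.03  0.08]
[385, 325, 150] [ 69.  12. 131. -77.  49.  34.] M [378. 331. 163.] az -1 el -39 [ 0.02 -0.02  0.05]
[385, 325, 150] [ 68.  13. 131. -77.  48.  34.] M [381. 329. 158.] az -2 el -39 [ 0.01 -0.01  0.03]
[385, 325, 150] [ 68.  13. 131. -77.  48.  34.] M [383. 327. 155.] az -2 el -40 [ 0.01 -0.01  0.02]
[388, 330, 95] [ 69.  18. 130. -77.  48.  38.] M [377. 343. 118.] az -4 el -41 [0.08 0.02 0.08]
[388, 330, 95] [ 68.  19. 130. -77.  47.  38.] M [382. 338. 108.] az -6 el -42 [ 0.02 -0.02  0.05]
[388, 330, 95] [ 67.  19. 130. -77.  47.  38.] M [385. 335. 103.] az -6 el -42 [ 0.01 -0.01  0.03]
[388, 330, 95] [ 67.  20. 130. -77.  47.  38.] M [386. 333.  99.] az -7 el -42 [ 0.01 -0.01  0.02]
```

>>> arm_command(
  targets=[
    [1, 0.05, 0.01, 0.03, 0],
    [1, 0.1, 0.02, 0.06, 0],
    [1, 0.15, 0.03, 0.09, 0],
    [1, 0.2, 0.05, 0.12, 0],
    [1, 0.25, 0.06, 0.15, 0],
    [1, 0.3, 0.07, 0.18, 0],
    [1, 0.3, 0.07, 0.18, 0],
  ],
)

```text
time_s: 37.47
ee_pos: [355.9, 339.2, 213.3]
ee_rot: [-175.8, 58.4, -169.0]
force: [-0.5, 0.8, -0.2]
gripper_width: 0.6
```

```bash
python3 info.py; python3 sim6.py|head -3
```

```text
t 37.4667 p [355.95 339.24 213.29] q [ 80.6   4.  133.  -77.   57.5  36.2] F [-0.47  0.84 -0.19] w 0.6
az 6.13 el -31.49 jaw elev(y) -2.2 x [-0.51 -0.1  -0.85] y [-0.13  0.99 -0.04]
[385, 325, 150] [ 75.   9. 131. -77.  53.  35.] M [352. 344. 199.] az 3 el -35 [ 0.08 -0.03  0.19]
[385, 325, 150] [ 71.  11. 131. -77.  51.  34.] M [368. 338. 179.] az 0 el -37 [ 0.05 -0.04  0.11]
[385, 325, 150] [ 70.  12. 131. -77.  49.  34.] M [376. 333. 167.] az -1 el -38 [ 0.03 -0.02  0.06]
```

>>> arm_command(
  targets=[
    [1, 0.05, -0.02, 0.08, 0],
    [1, 0.08, -0.04, 0.16, 0],
    [1, 0.12, -0.05, 0.22, 0],
    [1, 0.15, -0.05, 0.28, 0],
    [1, 0.15, -0.05, 0.3, 0],
    [1, 0.15, -0.05, 0.3, 0],
    [1, 0.15, -0.05, 0.3, 0],
  ],
)

```text
time_s: 38.05
ee_pos: [354.8, 342.4, 168.8]
ee_rot: [-174.0, 55.9, -169.4]
force: [-0.5, 0.2, 0.2]
gripper_width: 0.6
```

```bash
python3 info.py; sed -i 's/(\[385,325,150\],6)/([385,325,140],3)/' sim6.py;python3 sim6.py
```

```text
t 38.05 p [354.82 342.4  168.77] q [ 80.2   9.2 133.5 -77.   56.1  40.7] F [-0.49  0.16  0.16] w 0.6
az 3.35 el -33.86 jaw elev(y) -3.4 x [-0.55 -0.1  -0.83] y [-0.1   0.99 -0.06]
[385, 325, 140] [ 73.  11. 131. -77.  52.  36.] M [361. 342. 178.] az 0 el -37 [ 0.02 -0.04  0.16]
[385, 325, 140] [ 71.  13. 131. -77.  50.  35.] M [372. 336. 162.] az -1 el -38 [ 0.04 -0.03  0.08]
[385, 325, 140] [ 69.  14. 131. -77.  49.  35.] M [378. 332. 153.] az -2 el -39 [ 0.02 -0.02  0.05]
[388, 330, 95] [ 70.  18. 130. -77.  49.  39.] M [376. 344. 118.] az -5 el -40 [0.08 0.01 0.09]
[388, 330, 95] [ 69.  19. 130. -77.  48.  38.] M [381. 338. 109.] az -6 el -41 [ 0.02 -0.02  0.05]
[388, 330, 95] [ 68.  20. 130. -77.  48.  38.] M [384. 335. 103.] az -7 el -42 [ 0.01 -0.01  0.03]
[388, 330, 95] [ 67.  20. 130. -77.  47.  38.] M [386. 333. 100.] az -7 el -42 [ 0.01 -0.01  0.02]
```

>>> arm_command(
  targets=[
    [1, 0.15, -0.1, 0.4, 0],
    [1, 0.15, -0.1, 0.4, 0],
    [1, 0.15, -0.1, 0.4, 0],
  ],
)

```text
time_s: 38.3
ee_pos: [366.5, 337.6, 140.8]
ee_rot: [-172.2, 53.6, -169.9]
force: [0.1, 0.5, -0.4]
gripper_width: 0.1
```

```bash
python3 info.py;python3 sim6.py|head -1
```

```text
t 38.3 p [366.49 337.57 140.83] q [ 77.3  12.2 133.2 -77.   53.9  41.2] F [ 0.09  0.46 -0.42] w 0.1
az 0.44 el -36.01 jaw elev(y) -4.6 x [-0.58 -0.1  -0.8 ] y [-0.07  0.99 -0.08]
[385, 325, 140] [ 71.  13. 131. -77.  51.  36.] M [371. 337. 164.] az -2 el -38 [-0.02 -0.03  0.11]
```

>>> arm_command(
  targets=[
    [1, 0.1, -0.2, 0.3, 0],
    [1, 0.1, -0.2, 0.3, 0],
    [1, 0.1, -0.2, 0.3, 0],
  ],
)

```text
time_s: 38.55
ee_pos: [375.8, 298.2, 128.3]
ee_rot: [-170.6, 51.3, -170.5]
force: [0.1, 0.4, 0.3]
gripper_width: 0.6
```

```bash
python3 info.py;python3 sim6.py|head -1
```

```text
t 38.55 p [375.77 298.25 128.26] q [ 73.3  11.  135.7 -77.   51.6  39.7] F [0.06 0.36 0.3 ] w 0.6
az -2.44 el -38.04 jaw elev(y) -5.9 x [-0.62 -0.1  -0.78] y [-0.04  0.99 -0.1 ]
[385, 325, 140] [ 69.  14. 131. -77.  50.  36.] M [379. 330. 150.] az -3 el -39 [-0.03  0.05  0.08]
```

>>> arm_command(
  targets=[
    [1, 0.1, 0.07, 0.2, 0],
    [1, 0.1, 0.07, 0.2, 0],
    [1, 0.1, 0.07, 0.2, 0],
  ],
)

```text
time_s: 38.8
ee_pos: [385.2, 340.7, 78.8]
ee_rot: [-169.1, 49.3, -171.1]
force: [0.3, -0.3, 0.3]
gripper_width: 0.7
```

```bash
cat > m.py <<'E'
from kin import *
s=env.state();p=np.array(s["ee_pos"]);R=Rn.from_euler("xyz",s["ee_rot"],degrees=True);u=R.apply([0,0,1]);M=p-40*u
print("t",s["time_s"],"M",M,"F",np.array(s["force"]),"q4 %.1f q3 %.1f"%(s["qpos"][3],s["qpos"][2]),"u",u)
import sys
for a in sys.argv[1:]: print(a,(R.inv().apply(np.array(eval(a),float)-M)/500).round(4).tolist())
E
python3 m.py [388,330,95] [392,330,110]
```

```text
t 38.8 M [354.63 343.6  104.36] F [ 0.34 -0.33  0.31] q4 -77.0 q3 131.3 u [ 0.77 -0.07 -0.64]
[388,330,95] [-0.026, -0.0253, 0.065]
[392,330,110] [-0.0539, -0.0291, 0.052]
```

>>> arm_command(
  targets=[
    [1, -0.02, -0.03, 0.03, 0],
    [1, -0.026, -0.04, 0.065, 0],
    [1, -0.026, -0.04, 0.065, 0],
    [1, -0.026, -0.04, 0.065, 0],
  ],
)

```text
time_s: 39.13
ee_pos: [410.0, 326.4, 83.7]
ee_rot: [-168.4, 48.3, -171.6]
force: [0.1, -0.1, -0.5]
gripper_width: 0.7
```

```bash
python3 m.py [410,331,95] [440,333,97] [490,336,95]; python3 pic.py top p30 150 230 270 320; python3 pic.py side p30s 150 130 310 250
```

```text
t 39.1333 M [379.87 330.11 109.84] F [ 0.05 -0.06 -0.5 ] q4 -77.0 q3 130.5 u [ 0.75 -0.09 -0.65]
[410,331,95] [-0.0177, 0.006, 0.0645]
[440,333,97] [-0.0606, 0.0098, 0.1067]
[490,336,95] [-0.1241, 0.0167, 0.184]
```

View pics/p30c.png

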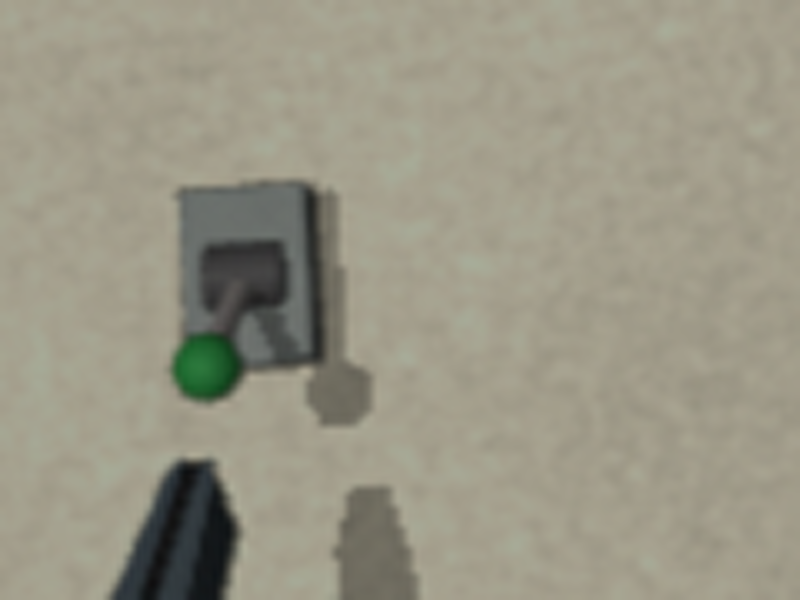

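View pics/p30s.png

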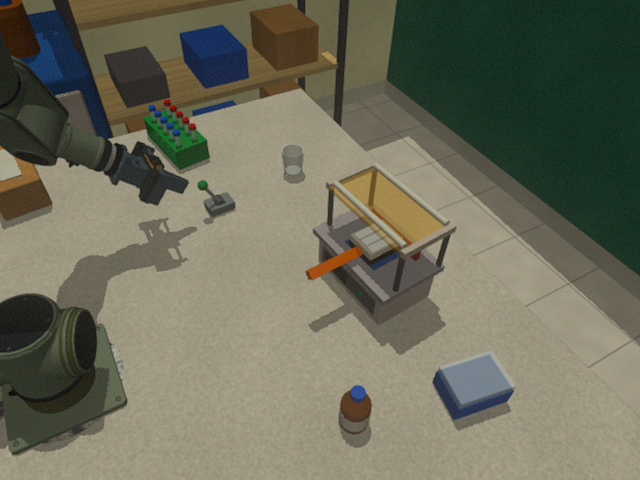

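>>> arm_command(
  targets=[
    [1, 0, -0.002, 0.035, 0],
    [1, -0.018, -0.002, 0.0645, 0],
    [1, -0.04, 0, 0.086, 0],
    [1, -0.06, 0.002, 0.107, 0],
    [1, -0.076, 0.004, 0.126, 0],
    [1, -0.092, 0.006, 0.145, 0],
    [1, -0.108, 0.007, 0.165, 0],
    [1, -0.124, 0.008, 0.184, 0],
  ],
)

```text
time_s: 39.9
ee_pos: [515.0, 339.4, 87.2]
ee_rot: [-167.7, 46.3, -172.1]
force: [-0.8, -0.5, 0.1]
gripper_width: 0.2
```

```bash
python3 m.py [490,334,95]  [496,334,95]; python3 pic.py top p31 150 230 270 320; python3 pic.py side p31s 150 130 310 250
```

```text
t 39.9 M [485.85 343.98 114.17] F [-0.8  -0.52  0.07] q4 -77.0 q3 121.1 u [ 0.73 -0.11 -0.67]
[490,334,95] [0.0239, -0.014, 0.0342]
[496,334,95] [0.0157, -0.0138, 0.0429]
```

View pics/p31c.png

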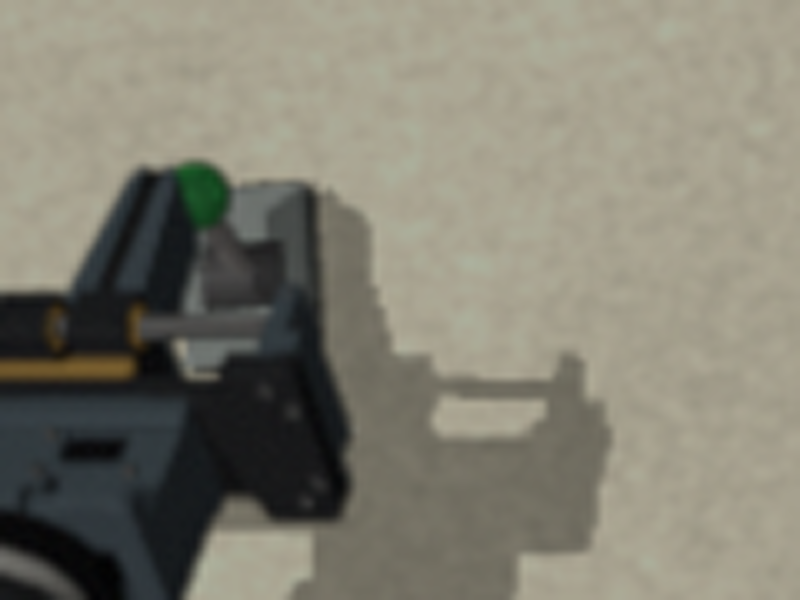

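View pics/p31sc.png

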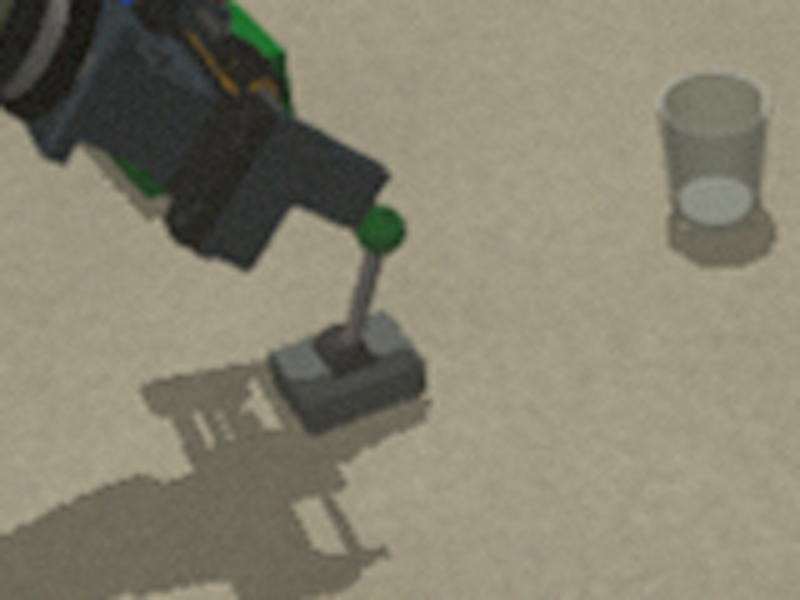

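Run:
```python
from h import *
k,d=tri(ray("top",150+205/6.667,230+192/6.667),ray("side",150+382/5,130+230/5));print(k,d)
print(onz("top",180.75,258.8,95),onz("top",181,285,92))
```

```text
[490.31 330.82 100.8 ] 2.4592512960538553
[489.47 332.55  95.  ] [425.73 331.96  92.  ]
```

```bash
python3 m.py [450,344,114] [450,330,98] [470,331,97] [488,332,95] [494,332,95]
```

```text
t 40.0 M [486.38 343.69 113.72] F [0.26 0.14 0.33] q4 -77.0 q3 121.1 u [ 0.73 -0.11 -0.67]
[450,344,114] [0.0493, -0.0009, -0.0535]
[450,330,98] [0.0751, -0.0239, -0.0287]
[470,331,97] [0.049, -0.0208, 0.0016]
[488,332,95] [0.027, -0.0176, 0.0303]
[494,332,95] [0.0188, -0.0173, 0.039]
```

>>> arm_command(
  targets=[
    [1, 0.025, 0.002, -0.027, 0],
    [1, 0.049, 0, -0.053, 0],
    [1, 0.06, -0.015, -0.045, 0],
    [1, 0.075, -0.03, -0.029, 0],
    [1, 0.075, -0.03, -0.029, 0],
  ],
)

```text
time_s: 40.42
ee_pos: [475.9, 323.9, 75.2]
ee_rot: [-167.3, 45.7, -172.2]
force: [-0.1, -1.4, -0.1]
gripper_width: 0.2
```

```bash
python3 m.py [450,328,98] [470,328,97] [488,328,95] [498,328,95]; python3 pic.py top p32 150 230 270 320
```

```text
t 40.4167 M [447.05 328.82 102.44] F [-0.07 -1.42 -0.11] q4 -77.0 q3 125.3 u [ 0.72 -0.12 -0.68]
[450,328,98] [0.0024, -0.0001, 0.0105]
[470,328,97] [-0.0238, 0.0011, 0.0407]
[488,328,95] [-0.0459, 0.0026, 0.0694]
[498,328,95] [-0.0598, 0.0031, 0.0838]
```

View pics/p32c.png

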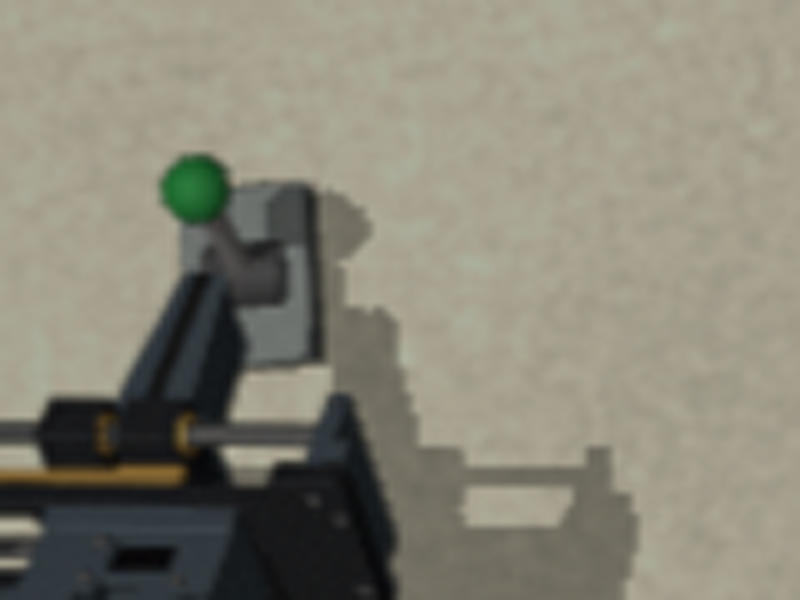

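>>> arm_command(
  targets=[
    [1, -0.012, -0.001, 0.02, 0],
    [1, -0.024, -0.003, 0.041, 0],
    [1, -0.035, -0.005, 0.055, 0],
    [1, -0.046, -0.006, 0.069, 0],
    [1, -0.053, -0.007, 0.077, 0],
    [1, -0.058, -0.008, 0.083, 0],
    [1, -0.058, -0.008, 0.083, 0],
  ],
)

```text
time_s: 41.05
ee_pos: [521.6, 322.7, 75.0]
ee_rot: [-167.5, 44.7, -172.8]
force: [-30.6, 1.3, 17.2]
gripper_width: 0.2
```

```bash
python3 m.py [498,328,95]; python3 pic.py top p33 150 230 270 320;python3 pic.py side p33s 150 130 310 250
```

```text
t 41.05 M [493.25 327.86 102.75] F [-30.64   1.32  17.21] q4 -76.6 q3 121.5 u [ 0.71 -0.13 -0.69]
[498,328,95] [0.0042, 0.0029, 0.0174]
```

View pics/p33c.png

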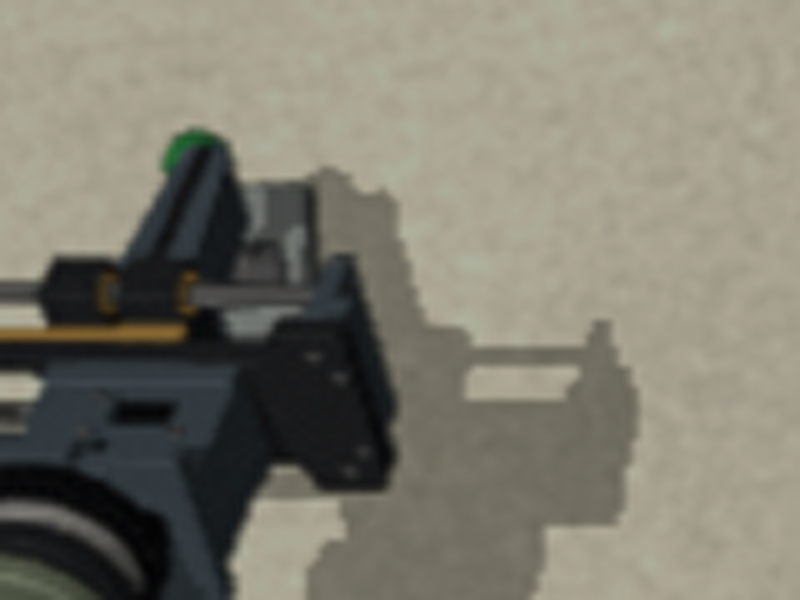

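View pics/p33sc.png

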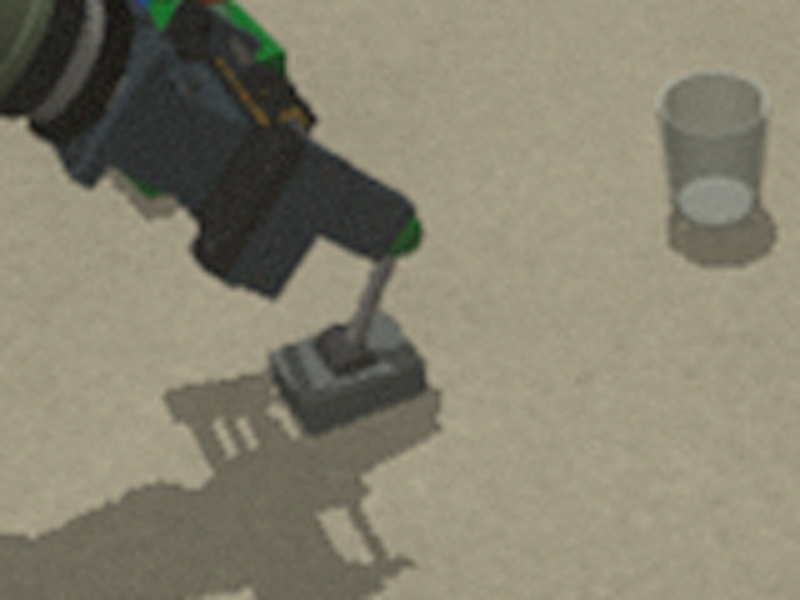

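The force has risen to about 35 N, so the lever is on its end stop. I'll back off.

>>> arm_command(
  targets=[
    [1, 0.02, 0, -0.03, 0],
    [1, 0.02, 0, -0.08, 0],
    [1, 0.02, 0, -0.15, 0],
    [1, 0.01, 0, -0.22, 0],
    [1, 0, 0, -0.28, 0],
    [1, 0, 0, -0.3, 0],
    [1, 0, 0, -0.3, 0],
  ],
)

```text
time_s: 41.73
ee_pos: [415.2, 343.7, 181.3]
ee_rot: [-167.7, 44.9, -172.9]
force: [1.3, 0.3, -0.1]
gripper_width: 0.3
```

```bash
python3 m.py; python3 pic.py top p34 150 230 270 320;python3 pic.py side p34s 290 150 470 330
python3 - <<'E'
import cv2
from h import *
r=[]
for n,f,box in(("top","p34",(0,150,300,320)),("side","p34s",(120,150,260,230))):
    m=cv2.imread(f"pics/{f}.png");x0,y0,x1,y1=box
    g=cv2.inRange(cv2.cvtColor(m,cv2.COLOR_BGR2HSV),(50,120,50),(75,255,255))
    k,l,s,c=cv2.connectedComponentsWithStats(g)
    a=[(c[i],s[i,4]) for i in range(1,k) if 20<s[i,4]<110];print(n,a)
E
python3 - <<'E'
import cv2
a=cv2.imread('pics/p34.png')[120:270,270:470];cv2.imwrite('pics/p34b.png',cv2.resize(a,None,fx=4,fy=4,interpolation=cv2.INTER_CUBIC))
E
python3 handle.py pics/p34.png
```

```text
t 41.7333 M [386.79 348.74 209.02] F [ 1.25  0.31 -0.07] q4 -57.9 q3 118.3 u [ 0.71 -0.12 -0.69]
top [(array([179.04, 254.31]), np.int32(67)), (array([103.96, 270.78]), np.int32(51))]
side [(array([476.28,  25.72]), np.int32(25)), (array([452.47,  97.59]), np.int32(58)), (array([228.87, 174.85]), np.int32(46)), (array([587.83, 193.87]), np.int32(23))]
area 436 [340 199  14  49] rect ((346.12469482421875, 222.93423461914062), (48.25968551635742, 9.683341979980469), 83.9909896850586)
near-housing [625.9  -66.84 132.  ] end [509.67 -76.67 132.  ] len 116.64367575861466 az 4.835429574781788
centre est [684.05 -61.92 132.  ]
tip [387.29 346.95 206.31] end in tip frame [   4.34 -403.23  193.25] housing side [ -78.5  -390.21  274.32]
bay xy 82.94009889699613 0.2726621865978327
```

View pics/p34b.png

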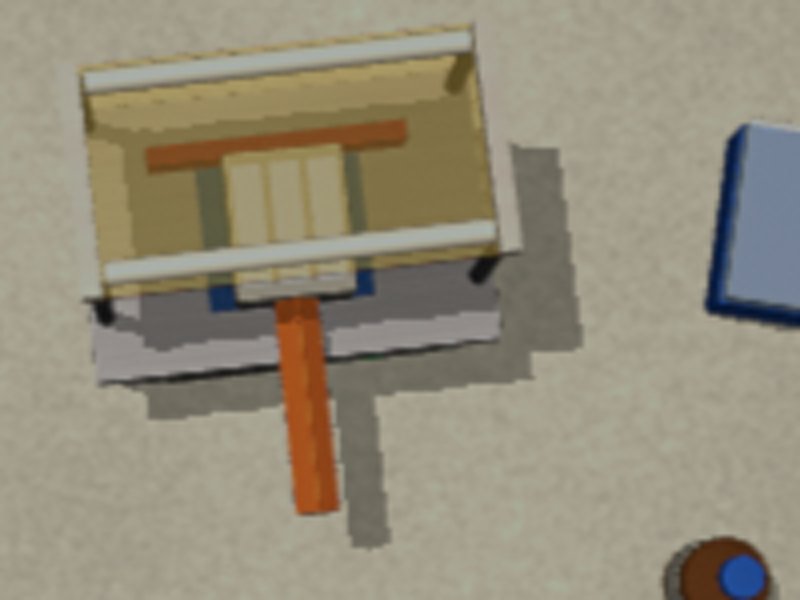

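View pics/p34sc.png

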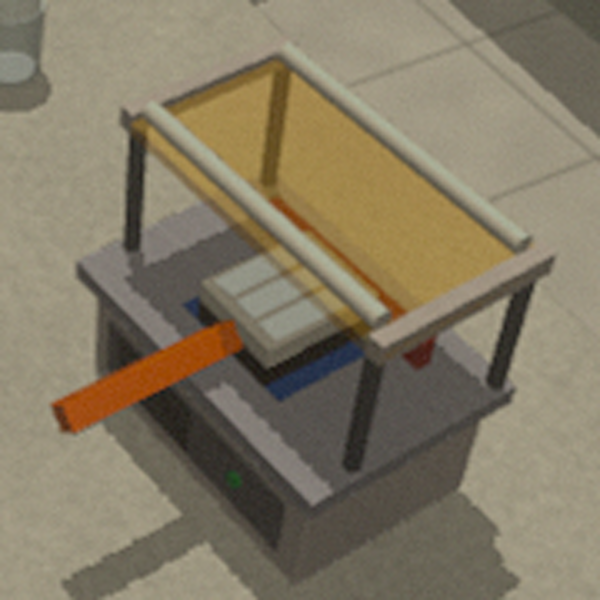

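View pics/p34c.png

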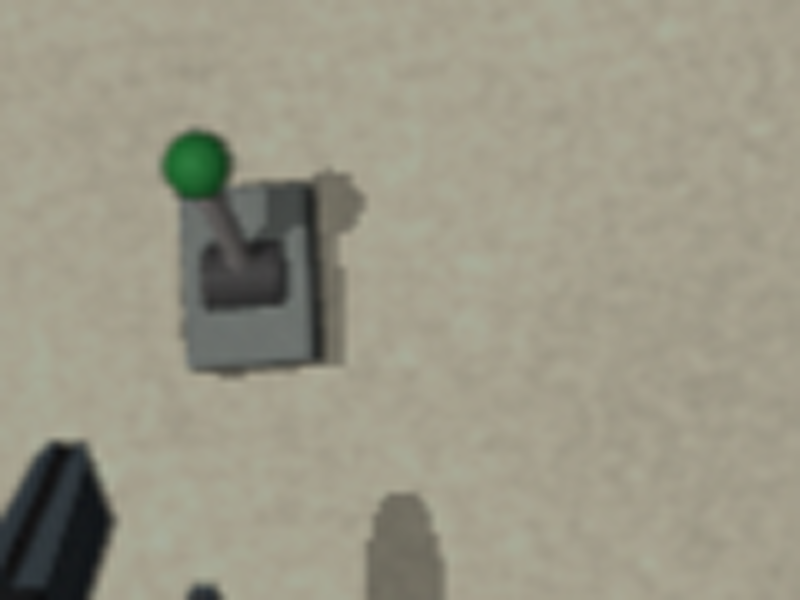

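```bash
python3 -c "
from h import *
print(tri(ray('top',179.04,254.31),ray('side',228.87,174.85)))
print(env.job_done())"
```

```text
(array([500.3 , 336.38,  97.04]), np.float64(0.1842593041268692))
the job is handed in; nothing more can be done
None
```

The cassette is turned over and home against the red stop, the lever is fully over, and I handed the job in at about 42 s of the 67 s allowed. No verdict is reported, so the result rests on the checks below.

**What I did**
- **Tilting the tool:** The moves only allow a turn about the tool's own axis. I levelled the gripper by asking for moves past the joint limits, which made it tilt a little each time.
- **Turning the cassette:** I swung the handle in line with the gripper, gripped its flats, lifted about 33 mm and rolled it 180° under the hood. I then set it down gently and swung it square.
- **Pushing home:** I pushed on the handle end until the force read about 6 N against the stop.
- **Lever:** I pushed it over with the closed fingers.

**Last checks**
- **Cassette:** It lies white face up and flat, with its edge flush along the stop. Its yaw is about 5° against the bay's 5.4°, and it is within about 3 mm of the pad's middle sideways. The handle gives a bay x of about 83 mm against 80 mm ideal. That is inside the 75.5–86 mm window, but this measure tends to read a few mm high.
- **Lever:** The knob moved from about x = 426 to 500 mm, and the push rose to about 35 N at the end stop. The first push reached only about 0.8 rad with the finger slipping beside the knob, so I repositioned and pushed again.
- **Clear of everything:** The arm was backed off with no contact force. The bottle and tip box look untouched in the final pictures, and the beaker was untouched in its last clear view.

**What disagreed**
- Both cameras showed the fingertips about 40 mm short of the reported TCP. I went by the cameras, and the grasps fitted.
- While I was tilting the tool, the gripper once came very close to the hood's front-left corner. I measured no contact, only about 1 N, and backed out.

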